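# Load the tile dryer and open its air valve half-way

## Task

Load the small tile dryer with its air off: turn its valve fully shut first, then pick up each pair of spacer sticks together in one grasp and lay it over an air slot, one pair to each slot, with lugs together and the gap between the sticks centred along the slot, and lay every test tile that is there flat and centred crosswise over the two sticks of a pair, not stacked, anywhere along them. When all of it lies there and the air is still shut, open the valve half-way, to 45 degrees. Never lift one stick of a pair without the other, and leave the two jars and the wooden stamp where they are.

Things in the scene. Friction and masses are not known exactly. Their poses are not given: they have to be found in the camera images.
- valve (a joint): opening angle of the dryer's valve in rad: 0 fully shut, pi/2 fully open (stops at both), growing counterclockwise seen from above; it turns freely and stays where it is left (friction about 0.06 N m). The white mark on one end of the handle points at a printed scale: shut is toward the dryer's front (the robot's side), 45 degrees is the red tick
- valve_handle (a point): the valve's red bar handle, 56 mm long, 12 mm thick, 24 mm high, turning about its upright axis. The point is the centre of the bar on the axis, half-way up the bar (bottom 36 mm above the deck, top 60 mm); its x axis runs along the bar and turns with it
- slot_front (a point): the nearer air slot in the dryer's deck, 105 mm long and 16 mm wide. The point is the middle of the slot at the level of the deck's top; the slot runs along the point's y axis, z up. The two slots are parallel, 95 mm apart. The deck (250 x 250 mm) is 45 mm above the bench
- slot_rear (a point): the farther air slot in the dryer's deck, 105 mm long and 16 mm wide. The point is the middle of the slot at the level of the deck's top; the slot runs along the point's y axis, z up. The two slots are parallel, 95 mm apart. The deck (250 x 250 mm) is 45 mm above the bench
- dryer: the bench-top tile dryer, a fixed grey box 250 x 250 x 45 mm (x, y, z) with an aluminium deck and a guard rail 21 mm high, 6 mm thick all round the slots (71 mm from the nearer slot's line, 77 mm from a slot's middle lengthwise); origin at the centre of its underside on the bench, x toward its rear, y toward the slots' end; the valve stands at its -y end with its axis at (-20, -80) mm
- ware_board: fixed plywood ware board, 280 x 335 x 14 mm, its top 38 mm above the bench; origin at the centre of its underside. It carries the tiles and stick pair a; pair b lies on the bench at the robot's right
- red_jar: closed glaze jar with red band, 58 mm across, 73 mm high, origin at the centre of its underside; to be left alone
- white_jar: closed glaze jar with cream band, 58 mm across, 73 mm high, origin at the centre of its underside; to be left alone
- stamp: turned wooden stamp, 27 mm across, 61 mm high, origin at the centre of its underside; to be left alone
- stick_a1_mid (a point): spacer stick: pale wood bar 130 x 16 x 24 mm (x, y, z), 60 g, with two dark lugs 9 mm deep on its +y side, 55 mm either side of the middle. Point: centre of the bar, half-way up; x along it, z up. Starts beside stick_a2, which is turned round so that their lugs face, 0.5 to 4 mm apart; lugs touching, centres are 34 mm apart and the pair is 50 mm wide
- stick_a2_mid (a point): spacer stick: pale wood bar 130 x 16 x 24 mm (x, y, z), 60 g, with two dark lugs 9 mm deep on its +y side, 55 mm either side of the middle. Point: centre of the bar, half-way up; x along it, z up. Starts beside stick_a1, which is turned round so that their lugs face, 0.5 to 4 mm apart; lugs touching, centres are 34 mm apart and the pair is 50 mm wide
- stick_b1_mid (a point): spacer stick: pale wood bar 130 x 16 x 24 mm (x, y, z), 60 g, with two dark lugs 9 mm deep on its +y side, 55 mm either side of the middle. Point: centre of the bar, half-way up; x along it, z up. Starts beside stick_b2, which is turned round so that their lugs face, 0.5 to 4 mm apart; lugs touching, centres are 34 mm apart and the pair is 50 mm wide
- stick_b2_mid (a point): spacer stick: pale wood bar 130 x 16 x 24 mm (x, y, z), 60 g, with two dark lugs 9 mm deep on its +y side, 55 mm either side of the middle. Point: centre of the bar, half-way up; x along it, z up. Starts beside stick_b1, which is turned round so that their lugs face, 0.5 to 4 mm apart; lugs touching, centres are 34 mm apart and the pair is 50 mm wide
- tile_1_mid (a point): fired test tile, 72 x 40 x 8 mm (x, y, z), pale with a brown glazed end and a small hole; about 45 g. The point is its centre, half-way up. Lies flat on the ware board at the start, at least 35 mm clear of the next tile sideways (y). None if this tile is absent (two to four are present)
- tile_2_mid (a point): fired test tile, 72 x 40 x 8 mm (x, y, z), pale with a brown glazed end and a small hole; about 45 g. The point is its centre, half-way up. Lies flat on the ware board at the start, at least 35 mm clear of the next tile sideways (y). None if this tile is absent (two to four are present)
- tile_3_mid (a point): fired test tile, 72 x 40 x 8 mm (x, y, z), pale with a brown glazed end and a small hole; about 45 g. The point is its centre, half-way up. Lies flat on the ware board at the start, at least 35 mm clear of the next tile sideways (y). None if this tile is absent (two to four are present)
- tile_4_mid (a point): fired test tile, 72 x 40 x 8 mm (x, y, z), pale with a brown glazed end and a small hole; about 45 g. The point is its centre, half-way up. Lies flat on the ware board at the start, at least 35 mm clear of the next tile sideways (y). None if this tile is absent (two to four are present)
Mind the look-alikes: they are no part of the job. Leave any orange look-alike of the part that bears tile_3_mid alone.

How it is judged:
By the outcome, as a careful person would: the job done as asked, in the order asked, and still so for the second after the job is handed in, with the robot touching nothing.
Of tile_1, tile_2, tile_3, tile_4 only 2 to 4 are there at a start; the rules pass over those that are not, and their reading is None.
At some moment in a run one of tile_1, tile_2, tile_3, tile_4 may be knocked a few centimetres aside while the robot is not near it.
It also fails if it takes over 210 s, if anything falls off the work surface, if the arm or the gripper's body presses on something with over 40 N, if the wrist force passes 120 N, or if a joint passes its speed limit or range.

## Robot

A 6-joint arm with a two-finger parallel gripper is mounted at the origin on a cart in front of the work surface, level with it; the furniture and walls round the work are solid. World frame = base frame: x ahead of the robot, y to its left, z up, the work surface at z = 0. Lengths are in m, angles in rad, forces in N, time in s.
With the tool pointing down it reaches from about 0.275 to 0.75 m from the base axis. Payload 10.2 kg.
Tool frame: the origin (TCP) lies at the very end of the fingers, on their centre line; the grasp point (between the pads) lies 19 mm behind it; z points along the fingers, y is the direction in which the jaws open and shut (so a half turn about z gives the same grasp; the last joint's range is limited). The gripper opens to 88 mm and grips with 3 to 60 N. Pads are 18 mm wide; open, the fingers measure 123 mm over their backs; the gripper's body (75 mm by 187 mm) begins 45 mm behind the grasp point.
Start: joints at [-1.507, 0.313, 1.498, -0, 1.331, -0.223], TCP at [0.149, -0.504, 0.239] pointing down, gripper open.
Joint ranges: [-2.94, 2.94], [-0.97, 2.17], [0.19, 2.56], [-1.23, 4.37], [0.02, 3.11], [-2.88, 2.88]. Speed limits (rad/s): [2.39, 2.39, 3.01, 3.14, 3.14, 3.14].

## Interface

Orientations are given as a rotation vector (axis times angle).
In Python, from bench import observe, camera, calibration, finish_job gives the robot as it stands.
- The arm moves only by the tool move_arm, never from a script. Its arguments are lists of equal length, an entry for each row: "linear": the shift along the tool's x, y, z in cm, a list of three; "spin": the turn about the tool's z in degrees; "grip": the opening, from 0 (shut) to 1 (fully open). In form: {"linear": [[x, y, z], ...], "spin": [spin, ...], "grip": [grip, ...]}. A call has 1 to 10 rows; each row shifts and turns the pose as measured when the row begins, along the tool's axes as they then stand; what a row does not reach is not made up. A row lasts 1/10 s, in which the tool goes at most 50 mm and 8.59 degrees, less where a joint would pass 70% of its speed; a pose out of reach is approached as far as the arm can. A call is refused whole if a number of a shift passes 5 or a number of a turn 8.59, either way. A call with a gripper value outside its range is refused whole. The fingers move at their own pace and stop on an object; "newtons" is the grip in N (left out, the last holds). Time passes only in rows, so rows that do not move let the fingers close. It gives the time, the measured TCP pose, the force and the opening at its end, in the units of the state.
- observe(): the state, without advancing time (a new reading comes with each control period).
- camera(name): name is "side" or "top" or "wrist"; returns (picture, depth): 480x640x3 uint8, red, green, blue; 480x640 float32, m along the optical axis (not along the pixel's ray), 0 where there is no reading.
- calibration(name): a dict with "mtx" (3x3 intrinsics, pixels), "k1" (the pictures are not rectified: a ray, as slopes to the right and down, at radius r is drawn at 1 + k1 r^2 times it, then the intrinsics apply), "world_to_cam" (4x4, takes a point from world to camera coordinates). Camera axes: x right, y down, z forward; pixel columns grow to the right and rows downward; lengths in m; the calibration is good to about 2 mm. A picture is of the moment at which its call begins: read the wrist's pose just before it. calibration takes no time and is no camera call; for the wrist camera it gives the pose at the moment of the call.
- finish_job(): hands the job in, once; it reports no verdict.
The state is a dict: "time_s": time; "joint_positions": joint angles; "qd": joint speeds; "joint_torque": joint torques, N m; "tcp_pos": TCP position; "ee_rot": TCP orientation; "force": force on the tool from outside, world axes, zero at the start; "wrist_torque": the same for the moment, N m; "opening": finger opening in m.
Only numpy, scipy, OpenCV 4.12 (cv2) and the standard library are available. Lean on these libraries where they do the work, as an engineer would, in place of code of your own. Each camera call takes 0.05 s, during which the arm holds its last target.

## Working session

There is one attempt and no reset: what is moved stays moved. The work goes in short steps, Python scripts to look and compute and a tool call to move; the robot and the scene stay as the last step left them, time stands still between calls to the robot, and variables do not carry over. Pictures are saved under pics/ and viewed, and the job is handed in when it is done.

Besides the shell and the picture viewer there is one more tool, called after "Emit:" as name(argument=value, ...), one argument or row to a line, values as JSON. move_arm: Moves the arm, as the interface text tells. Its arguments: {"type":"object","properties":{"linear":{"type":"array","items":{"type":"array","items":{"type":"number"}}},"spin":{"type":"array","items":{"type":"number"}},"grip":{"type":"array","items":{"type":"number"}},"newtons":{"type":"number"}},"required":["linear","spin","grip"]}

```bash
ls; mkdir -p pics; python3 - <<'E'
from bench import observe, camera, calibration
import cv2, numpy as np
print(observe())
for n in ["side","top","wrist"]:
    c=calibration(n); print(n,c)
    p,d=camera(n); cv2.imwrite(f"pics/{n}0.png",p[:,:,::-1]); np.save(f"pics/{n}0_d.npy",d)
E
```

```text
pics
{'time_s': 0.0, 'joint_positions': array([-1.50737054e+00,  3.13474089e-01,  1.49842290e+00, -7.97379610e-06,
        1.33098081e+00, -2.23418319e-01]), 'qd': array([-1.22201460e-03,  5.84525867e-04,  1.04330371e-03,  1.22190526e-04,
        9.16926103e-04, -3.77223044e-05]), 'joint_torque': array([ 3.52171708e-03, -4.02216589e+01, -2.52266514e+01,  6.96511148e-02,
        3.53564566e-02, -1.16893621e-04]), 'tcp_pos': array([ 0.14849831, -0.50331321,  0.23815408]), 'ee_rot': array([-3.10806797e+00, -4.48850308e-01, -1.49129886e-04]), 'force': array([0.53169348, 0.04877922, 0.20223616]), 'wrist_torque': array([-0.01801403,  0.03707027, -0.01472706]), 'opening': 0.08755657567231313}
side {'mtx': array([[452.28165854,   0.        , 313.08972538],
       [  0.        , 452.28165854, 242.56112831],
       [  0.        ,   0.        ,   1.        ]]), 'k1': -0.04106432340850298, 'world_to_cam': array([[ 0.93459882, -0.35566285, -0.00538308, -0.54885636],
       [-0.1778176 , -0.45404912, -0.87305229,  0.19328762],
       [ 0.30806808,  0.81691085, -0.48759689,  0.97613776],
       [ 0
[... 365 characters left out ...]
9187 ,  0.59265643],
       [ 0.08575481, -0.00860501, -0.99627911,  1.32930085],
       [ 0.        ,  0.        ,  0.        ,  1.        ]])}
wrist {'mtx': array([[334.02011146,   0.        , 316.6416403 ],
       [  0.        , 334.02011146, 236.20463706],
       [  0.        ,   0.        ,   1.        ]]), 'k1': -0.017555578900324473, 'world_to_cam': array([[ 2.82906658e-01, -9.59147439e-01, -1.14850370e-04,
        -5.26078040e-01],
       [-9.10538261e-01, -2.68606703e-01,  3.14277765e-01,
        -4.35377740e-02],
       [-3.01469563e-01, -8.88066967e-02, -9.49331066e-01,
         3.90938212e-01],
       [ 0.00000000e+00,  0.00000000e+00,  0.00000000e+00,
         1.00000000e+00]])}
```

View pics/top0.png

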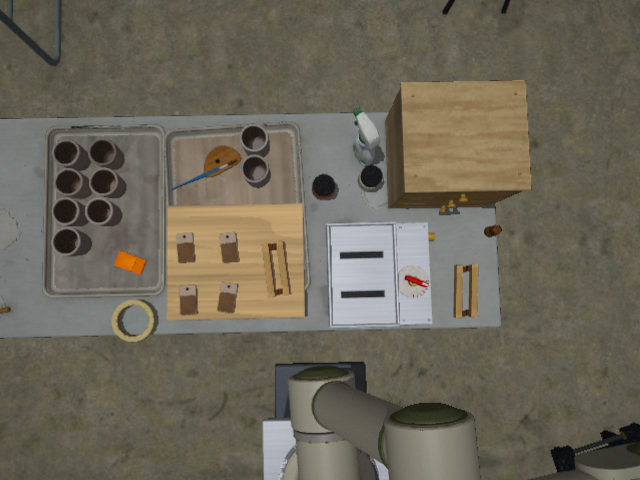

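View pics/side0.png

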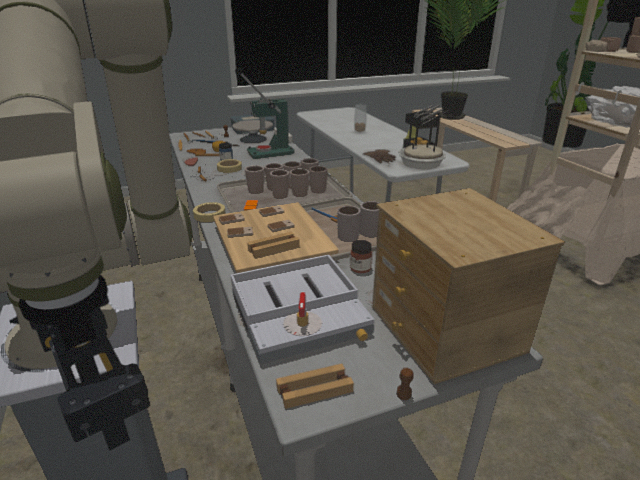

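View pics/wrist0.png

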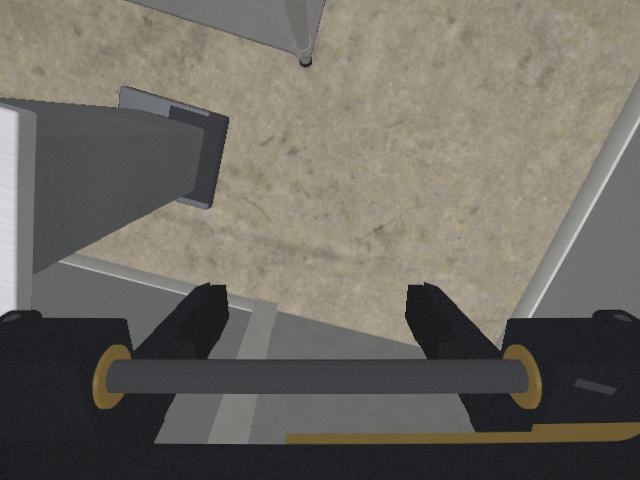

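```bash
cat > h.py <<'E'
from bench import observe, camera, calibration, finish_job
import cv2, numpy as np
from scipy.spatial.transform import Rotation as R
def cal(n): return calibration(n)
def px2w(c,uv,z):
    uv=np.atleast_2d(np.array(uv,float)); K=c["mtx"]; k=c["k1"]
    s=cv2.undistortPoints(uv.reshape(-1,1,2),K,np.array([k,0,0,0.])).reshape(-1,2)
    T=c["world_to_cam"]; Rm=T[:3,:3]; o=-Rm.T@T[:3,3]
    d=np.c_[s,np.ones(len(s))]@Rm
    t=(z-o[2])/d[:,2]
    return o+d*t[:,None]
def w2px(c,P):
    P=np.atleast_2d(np.array(P,float)); T=c["world_to_cam"]
    rv,_=cv2.Rodrigues(T[:3,:3]); return cv2.projectPoints(P,rv,T[:3,3],c["mtx"],np.array([c["k1"],0,0,0.]))[0].reshape(-1,2)
def shot(n,name):
    c=calibration(n); p,d=camera(n); cv2.imwrite(f"pics/{name}.png",p[:,:,::-1]); np.save(f"pics/{name}.npy",d); 
    import pickle; pickle.dump(c,open(f"pics/{name}.pkl","wb")); return p,d,c
def cloud(c,d):
    v,u=np.mgrid[:480,:640]; 
    s=cv2.undistortPoints(np.c_[u.ravel(),v.ravel()].astype(float).reshape(-1,1,2),c["mtx"],np.array([c["k1"],0,0,0.])).reshape(-1,2)
    Pc=np.c_[s,np.ones(len(s))]*d.reshape(-1,1); T=c["world_to_cam"]
    return ((Pc-T[:3,3])@T[:3,:3]).reshape(480,640,3)
def crop(p,x0,y0,x1,y1,k,name):
    im=cv2.resize(p[y0:y1,x0:x1,::-1],None,fx=k,fy=k,interpolation=cv2.INTER_CUBIC); cv2.imwrite(f"pics/{name}.png",im)
def pose():
    o=observe(); Rm=R.from_rotvec(o["ee_rot"]).as_matrix(); return o,o["tcp_pos"],Rm
E
python3 - <<'E'
from h import *
p=cv2.imread("pics/top0.png")[:,:,::-1]; d=np.load("pics/top0_d.npy")
crop(p,320,200,520,340,4,"c_dry"); crop(p,100,190,310,340,3.8,"c_board")
P=cloud(cal("top"),d)
for n,u,v in [("board",210,270),("bench",315,240),("deck",360,270),("cab",460,140),("jar",323,186),("spray",366,135),("jar2",371,176),("stamp",493,231),("b",466,291)]: print(n,P[v,u].round(3))
_,t,Rm=pose();print(Rm.round(3))
E
```

```text
board [0.519 0.279 0.04 ]
bench [ 0.59   0.021 -0.002]
deck [ 0.511 -0.086  0.041]
cab [ 0.772 -0.282  0.255]
jar [0.715 0.    0.072]
spray [ 0.804 -0.093  0.195]
jar2 [ 0.737 -0.116  0.07 ]
stamp [ 0.599 -0.411  0.053]
b [ 0.454 -0.353  0.002]
[[ 0.959  0.283 -0.   ]
 [ 0.283 -0.959  0.001]
 [ 0.    -0.001 -1.   ]]
```

View pics/c_dry.png

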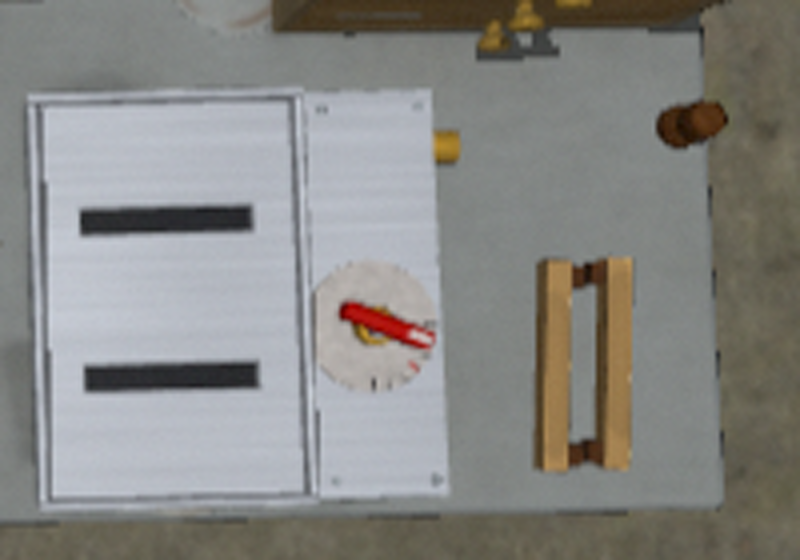

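View pics/c_board.png

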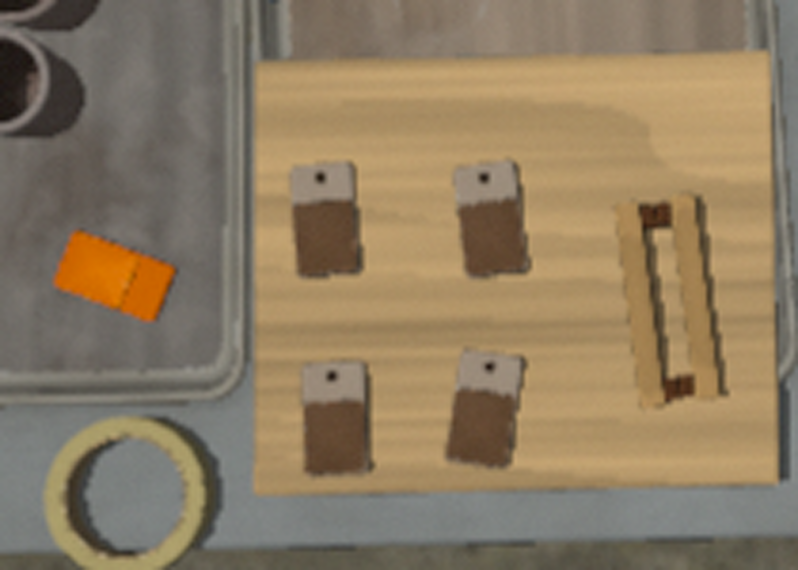

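```bash
cat > meas.py <<'E'
from h import *
def rect(mask,c,z,amin=40,roi=None):
    m=mask.astype(np.uint8)
    if roi is not None:
        r=np.zeros_like(m); r[roi[1]:roi[3],roi[0]:roi[2]]=1; m=m*r
    out=[]
    for k in cv2.findContours(m,cv2.RETR_EXTERNAL,cv2.CHAIN_APPROX_NONE)[0]:
        if cv2.contourArea(k)<amin: continue
        W=px2w(c,k.reshape(-1,2),z)
        (cx,cy),(w,h),a=cv2.minAreaRect((W[:,:2]*1000).astype(np.float32))
        if w<h: w,h=h,w; a+=90
        a=(a+90)%180-90
        M=cv2.moments(k); out.append(dict(px=(round(M["m10"]/M["m00"],1),round(M["m01"]/M["m00"],1)),xy=(round(cx,1),round(cy,1)),lw=(round(w,1),round(h,1)),ang=round(a,1)))
    return out
E
python3 - <<'E'
from meas import *
p=cv2.imread("pics/top0.png"); c=cal("top"); hsv=cv2.cvtColor(p,cv2.COLOR_BGR2HSV); H,S,V=cv2.split(hsv)
print("slots",*rect(V<60,c,.045,roi=(330,230,395,320)),sep="\n")
print("red",*rect(((H<8)|(H>172))&(S>150),c,.105,amin=15,roi=(395,260,435,305)),sep="\n")
print("b",*rect((S>80),c,.024,roi=(445,255,485,330)),sep="\n")
# tiles: board is yellowish; tile brown/grey
print("V,S,H tile brown",hsv[252,185],"pale",hsv[238,184],"board",hsv[225,240], "stick",hsv[270,268],"lug",hsv[246,272],"orange",hsv[262,125])
dark=(V<125)|(S<70)
print("tiles",*rect(dark,c,.046,amin=150,roi=(170,208,250,317)),sep="\n")
# depth heights
d=np.load("pics/top0_d.npy"); P=cloud(c,d)
m=(P[...,2]>0.052)&(d>0); m[:, :255]=0; m[:,300:]=0; m[:235]=0; m[305:]=0
print("a sticks by depth",*rect(m,c,.062),sep="\n")
m=(P[...,2]>0.015)&(d>0); print("b by depth",*rect(m,c,.024,roi=(445,255,485,330)),sep="\n")
m=(P[...,2]>0.03)&(d>0); print("dryer",*rect(m,c,.045,amin=3000,roi=(318,215,440,335)),sep="\n")
m=(P[...,2]>0.15)&(d>0); q=P[m&(P[...,1]<0)&(P[...,0]>.5)]; print("cab",q.min(0),q.max(0))
E
```

```text
slots
{'px': (363.2, 293.8), 'xy': (454.2, -90.0), 'lw': (99.4, 12.0), 'ang': 88.8}
{'px': (360.8, 254.5), 'xy': (548.8, -87.9), 'lw': (100.0, 12.2), 'ang': 88.8}
red
{'px': (413.9, 280.0), 'xy': (482.2, -208.4), 'lw': (52.6, 10.8), 'ang': 67.7}
b
{'px': (465.4, 290.6), 'xy': (456.0, -345.9), 'lw': (130.8, 56.8), 'ang': -2.6}
V,S,H tile brown [ 12 129 101] pale [ 16  55 125] board [ 18 106 175] stick [ 18 127 163] lug [ 11 162  60] orange [ 16 255 214]
tiles
{'px': (188.4, 299.7), 'xy': (449.0, 329.0), 'lw': (69.8, 43.2), 'ang': -0.0}
{'px': (227.6, 297.3), 'xy': (452.1, 236.1), 'lw': (69.8, 42.0), 'ang': -8.7}
{'px': (229.2, 247.3), 'xy': (572.9, 231.1), 'lw': (71.0, 41.9), 'ang': 5.4}
{'px': (185.6, 247.6), 'xy': (574.9, 337.0), 'lw': (70.7, 41.7), 'ang': 4.2}
a sticks by depth
{'px': (275.3, 268.5), 'xy': (519.2, 119.0), 'lw': (129.5, 51.3), 'ang': 6.6}
b by depth
{'px': (466.1, 290.7), 'xy': (456.1, -345.9), 'lw': (131.3, 56.4), 'ang': -2.8}
dryer
{'px': (378.6, 273.7), 'xy': (502.3, -137.2), 'lw': (262.6, 255.0), 'ang': 89.6}
cab [ 0.64925251 -0.42450624  0.15006506] [ 0.89937682 -0.06647003  0.26962792]
```

```bash
python3 - <<'E'
from h import *
c=cal("wrist"); o,t,Rm=pose(); T=c["world_to_cam"]
cw=-T[:3,:3].T@T[:3,3]; print("cam in tool",Rm.T@(cw-t), "axes in tool\n",(Rm.T@T[:3,:3].T).round(3))
# delta to valve-ish lookout: 
tgt=np.array([.43,-.20,.26]); print((Rm.T@(tgt-t))*100)
E
```

```text
cam in tool [ 0.08155905  0.0011734  -0.14649462] axes in tool
 [[ 0.    -0.949 -0.314]
 [ 1.    -0.     0.001]
 [-0.001 -0.314  0.949]]
[ 35.5846724  -21.13848912  -2.14242385]
```

Emit:
move_arm(
  linear=[
    [0, 0, -1],
    [0, 0, -1],
    [3.5, -3.5, 0],
    [3.5, -3.5, 0],
    [3.5, -3.5, 0],
    [3.5, -3.5, 0],
    [3.5, -3.5, 0],
    [3.5, -3.5, 0],
    [3.5, -3.5, 0],
    [3.5, -3.5, 0],
  ],
  spin=[8.2, 8.2, 0, 0, 0, 0, 0, 0, 0, 0],
  grip=[1, 1, 1, 1, 1, 1, 1, 1, 1, 1],
)

```text
time_s: 1.15
tcp_pos: [0.433, -0.2241, 0.2576]
ee_rot: [-3.137, 0.035, 0.001]
force: [0.8, -0.6, -0.3]
opening: 0.0882
```

```bash
python3 - <<'E'
from h import *
shot("wrist","w1")
E
```

```text
(no output)
```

View pics/w1.png

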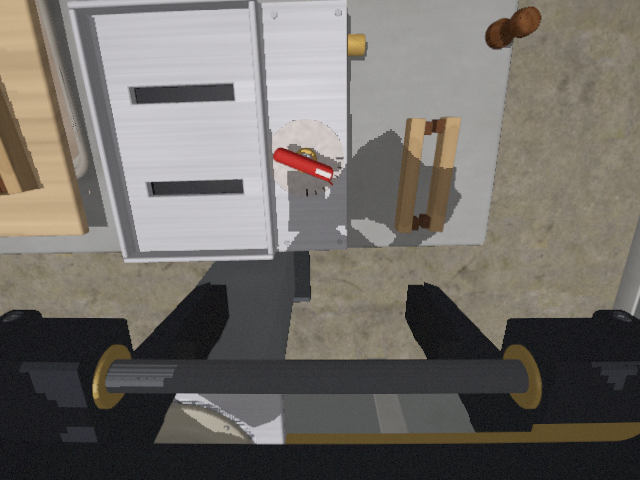

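```bash
python3 - <<'E'
from meas import *
import pickle
p=cv2.imread("pics/w1.png"); c=pickle.load(open("pics/w1.pkl","rb")); hsv=cv2.cvtColor(p,cv2.COLOR_BGR2HSV); H,S,V=cv2.split(hsv)
print("slots",*rect(V<90,c,.045,amin=300,roi=(90,60,255,220)),sep="\n")
print("red",*rect(((H<8)|(H>172))&(S>150),c,.105,amin=15,roi=(260,130,345,200)),sep="\n")
print("b",*rect((S>80),c,.024,roi=(385,110,475,240)),sep="\n")
d=np.load("pics/w1.npy"); P=cloud(c,d); m=(P[...,2]>0.015)&(d>0); print("b by depth",*rect(m,c,.024,roi=(385,110,475,240)),sep="\n")
crop(p[:,:,::-1],110,60,350,230,3.3,"c1")
E
```

```text
slots
{'px': (196.6, 187.1), 'xy': (454.7, -95.0), 'lw': (99.3, 14.1), 'ang': -89.8}
{'px': (183.7, 93.3), 'xy': (548.7, -94.0), 'lw': (99.6, 15.0), 'ang': -89.4}
red
{'px': (299.9, 162.1), 'xy': (482.8, -216.0), 'lw': (57.4, 13.6), 'ang': 65.9}
b
{'px': (425.7, 173.5), 'xy': (456.5, -348.2), 'lw': (131.2, 58.6), 'ang': -3.2}
b by depth
{'px': (411.6, 173.7), 'xy': (456.1, -335.1), 'lw': (129.4, 26.4), 'ang': -3.6}
{'px': (442.6, 173.0), 'xy': (457.2, -364.3), 'lw': (129.6, 28.0), 'ang': -3.6}
```

View pics/c1.png

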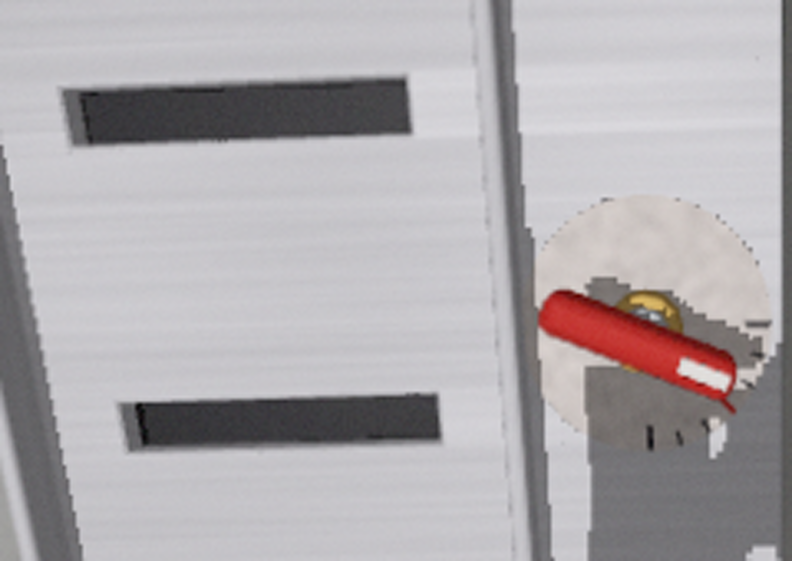

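Emit:
move_arm(
  linear=[
    [2.5, -0.4, 0],
    [2.4, -0.4, 0],
    [0, 0, 0],
    [0, 0, 0],
    [0, 0, 0],
    [0, 0, 0],
    [0, 0, 0],
    [0, 0, 0],
    [0, 0, 0],
    [0, 0, 0],
  ],
  spin=[0, 0, -8.5, -8.5, -8.5, -8.5, -8.5, -8.5, -8.5, -8.5],
  grip=[1, 1, 1, 1, 1, 1, 1, 1, 1, 1],
)

```text
time_s: 2.2
tcp_pos: [0.4892, -0.2074, 0.2547]
ee_rot: [-2.592, -1.757, -0.004]
force: [0.2, -0.0, -0.1]
opening: 0.0882
```

```bash
cat > go.py <<'E'
import sys
from h import *
o,t,Rm=pose(); yaw=np.degrees(np.arctan2(Rm[1,0],Rm[0,0]))
print("t",o["time_s"],"tcp",t.round(4),"yaw",yaw.round(1),"open",round(o["opening"],4),"F",o["force"].round(1),"j6",np.degrees(o["joint_positions"][[0,5]]).round(0))
# args x y z [yaw]  (mm)
if len(sys.argv)>3:
    g=np.array([float(a) for a in sys.argv[1:4]])/1000
    print("tool cm",((Rm.T@(g-t))*100).round(2), "spin" , round(yaw-float(sys.argv[4]),2) if len(sys.argv)>4 else "")
E
python3 go.py 482 -216 239 67
python3 - <<'E'
from h import *
shot("wrist","w2")
E
```

```text
t 2.2 tcp [ 0.4892 -0.2074  0.2547] yaw 68.3 open 0.0882 F [ 0.2 -0.  -0.1] j6 [-36. -14.]
tool cm [-1.07 -0.34  1.56] spin 1.26
```

View pics/w2.png

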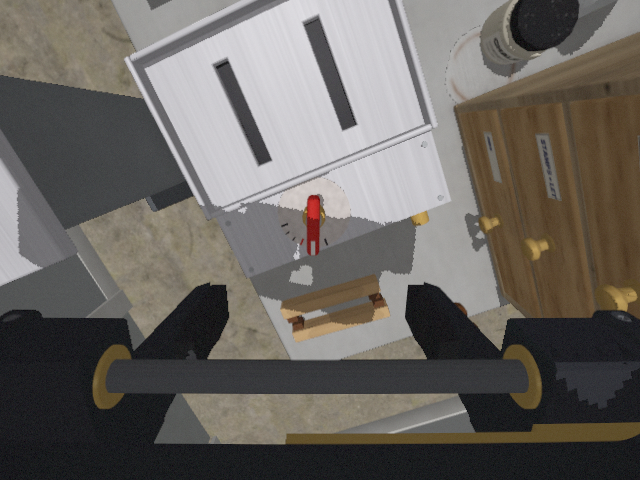

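```bash
python3 - <<'E'
from meas import *
import pickle
p=cv2.imread("pics/w2.png"); c=pickle.load(open("pics/w2.pkl","rb")); hsv=cv2.cvtColor(p,cv2.COLOR_BGR2HSV); H,S,V=cv2.split(hsv)
r=((H<8)|(H>172))&(S>150)
print("red",*rect(r,c,.105,amin=15,roi=(280,180,350,270)),sep="\n")
print("slots",*rect(V<150,c,.045,amin=300,roi=(200,0,370,175)),sep="\n")
d=np.load("pics/w2.npy"); P=cloud(c,d); print(np.median(P[r&(P[...,2]>.09)],0))
m=(P[...,2]>.098)&(P[...,2]<.12); print("bar",*rect(m,c,.105,amin=15,roi=(280,180,350,270)),sep="\n")
E
```

```text
red
{'px': (312.8, 221.0), 'xy': (483.4, -211.4), 'lw': (56.7, 11.0), 'ang': 67.8}
slots
{'px': (241.7, 111.1), 'xy': (454.2, -92.7), 'lw': (104.9, 16.2), 'ang': -89.6}
{'px': (329.6, 72.2), 'xy': (548.9, -92.1), 'lw': (104.9, 16.7), 'ang': -89.8}
{'px': (236.4, 17.1), 'xy': (489.3, -12.6), 'lw': (90.2, 11.1), 'ang': 0.2}
[ 0.48450707 -0.20768728  0.10489104]
bar
{'px': (312.8, 225.9), 'xy': (482.7, -213.2), 'lw': (55.0, 11.1), 'ang': 67.8}
```

```bash
python3 go.py 482.7 -213.5 86 67.8
```

```text
t 2.25 tcp [ 0.4891 -0.2074  0.2546] yaw 68.7 open 0.0882 F [-1.   0.8  1.3] j6 [-36. -15.]
tool cm [-0.94 -0.25 16.86] spin 0.9
```

Emit:
move_arm(
  linear=[
    [-0.9, -0.25, 4],
    [0, 0, 4],
    [0, 0, 4],
    [0, 0, 3],
  ],
  spin=[0.9, 0, 0, 0],
  grip=[1, 1, 1, 1],
)

```text
time_s: 2.65
tcp_pos: [0.4847, -0.2153, 0.1038]
ee_rot: [-2.617, -1.736, -0.009]
force: [0.1, 0.8, -0.3]
opening: 0.088
```

```bash
python3 go.py 482.7 -213.5 86 67.8
```

```text
t 2.65 tcp [ 0.4847 -0.2153  0.1038] yaw 67.1 open 0.088 F [ 0.1  0.8 -0.3] j6 [-37. -14.]
tool cm [ 0.08 -0.26  1.78] spin -0.66
```

Emit:
move_arm(
  linear=[
    [0.1, -0.2, 1.7],
    [0, 0, 0.1],
    [0, 0, 0],
    [0, 0, 0],
    [0, 0, 0],
    [0, 0, 0],
    [0, 0, 0],
    [0, 0, 0],
  ],
  spin=[-0.6, 0, 0, 0, 0, 0, 0, 0],
  grip=[1, 0.6, 0.3, 0.1, 0, 0, 0, 0],
  newtons=10,
)

```text
time_s: 3.45
tcp_pos: [0.483, -0.2137, 0.0852]
ee_rot: [-2.616, -1.736, -0.008]
force: [0.3, 0.7, 0.2]
opening: 0.0344
```

```bash
python3 go.py 482.7 -213.5 86 0.4
```

```text
t 3.45 tcp [ 0.483  -0.2137  0.0852] yaw 67.1 open 0.0344 F [0.3 0.7 0.2] j6 [-37. -14.]
tool cm [ 0.01 -0.04 -0.08] spin 66.73
```

Emit:
move_arm(
  linear=[
    [0, 0, 0],
    [0, 0, 0],
    [0, 0, 0],
    [0, 0, 0],
    [0, 0, 0],
  ],
  spin=[0, 0, 0, 0, 0],
  grip=[0, 0, 0, 0, 0],
)

```text
time_s: 3.95
tcp_pos: [0.4818, -0.2131, 0.0854]
ee_rot: [-2.613, -1.735, -0.005]
force: [-0.2, -0.2, -1.1]
opening: 0.0117
```

Emit:
move_arm(
  linear=[
    [0, 0, 0],
    [0, 0, 0],
    [0, 0, 0],
    [0, 0, 0],
    [0, 0, 0],
    [0, 0, 0],
  ],
  spin=[8, 8, 8, 8, 8, 8],
  grip=[0, 0, 0, 0, 0, 0],
)

```text
time_s: 4.55
tcp_pos: [0.4813, -0.2127, 0.0854]
ee_rot: [-3.098, -0.475, 0.002]
force: [-1.4, 1.2, 1.6]
opening: 0.012
```

```bash
python3 go.py 482.2 -213.5 86 0.4
```

```text
t 4.55 tcp [ 0.4813 -0.2127  0.0854] yaw 17.4 open 0.012 F [-1.4  1.2  1.6] j6 [-37.  36.]
tool cm [ 0.06  0.11 -0.06] spin 17.05
```

Emit:
move_arm(
  linear=[
    [0, 0, 0],
    [0, 0, 0],
    [0, 0, 0],
    [0, 0, 0],
    [0, 0, 0],
  ],
  spin=[6, 6, 5, 2, 2],
  grip=[0, 0, 0, 0, 0],
)

```text
time_s: 5.05
tcp_pos: [0.4814, -0.2124, 0.0854]
ee_rot: [-3.132, 0.125, 0.005]
force: [-0.8, 1.4, 1.2]
opening: 0.0127
```

```bash
python3 go.py 482.2 -213.5 86 0.4; python3 -c "
from h import *
print(observe()['wrist_torque'],observe()['joint_torque'])"
```

```text
t 5.05 tcp [ 0.4814 -0.2124  0.0854] yaw -4.6 open 0.0127 F [-0.8  1.4  1.2] j6 [-37.  58.]
tool cm [ 0.09  0.11 -0.06] spin -4.97
[0.00913071 0.05341581 0.26815484] [ -0.31249347 -43.31727505 -20.53129792   0.20670501  -0.08943134
  -0.18654825]
```

Emit:
move_arm(
  linear=[
    [0, 0, 0],
    [0, 0, 0],
    [0, 0, 0],
    [0, 0, 0],
    [0, 0, 0],
    [0, 0, -3],
    [0, 0, -5],
    [-3, 0, -4],
    [-3, 0, -4],
  ],
  spin=[-2, -1, 0, 0, 0, 0, 0, 0, 0],
  grip=[0.3, 0.6, 0.8, 1, 1, 1, 1, 1, 1],
)

```text
time_s: 5.95
tcp_pos: [0.421, -0.2107, 0.2447]
ee_rot: [-3.127, 0.043, 0.018]
force: [0.8, -1.0, -0.6]
opening: 0.0828
```

```bash
python3 - <<'E'
from meas import *
p,d,c=shot("wrist","w3")
p=p[:,:,::-1].copy()
hsv=cv2.cvtColor(p,cv2.COLOR_BGR2HSV); H,S,V=cv2.split(hsv)
r=((H<8)|(H>172))&(S>150)
print("red",*rect(r,c,.105,amin=15),sep="\n")
print("slots",*rect(V<150,c,.045,amin=500,roi=(0,0,300,290)),sep="\n")
E
python3 go.py
```

```text
red
{'px': (319.3, 144.0), 'xy': (482.6, -214.1), 'lw': (54.1, 11.2), 'ang': -0.5}
slots
{'px': (203.8, 176.3), 'xy': (454.2, -92.9), 'lw': (105.0, 16.3), 'ang': -89.7}
{'px': (189.8, 76.3), 'xy': (548.7, -92.2), 'lw': (105.0, 16.7), 'ang': -89.7}
{'px': (17.7, 133.0), 'xy': (512.7, 94.3), 'lw': (113.3, 27.5), 'ang': 6.8}
{'px': (166.0, 251.1), 'xy': (467.9, -11.8), 'lw': (361.6, 286.3), 'ang': 89.0}
{'px': (128.3, 137.9), 'xy': (495.1, -84.2), 'lw': (241.5, 166.1), 'ang': 0.3}
{'px': (76.7, 105.8), 'xy': (510.7, 24.3), 'lw': (214.1, 39.8), 'ang': 0.4}
t 6.0 tcp [ 0.42   -0.2118  0.2514] yaw -1.6 open 0.0867 F [ 1.4 -1.6  7.1] j6 [-41.  50.]
```

View pics/w3.png

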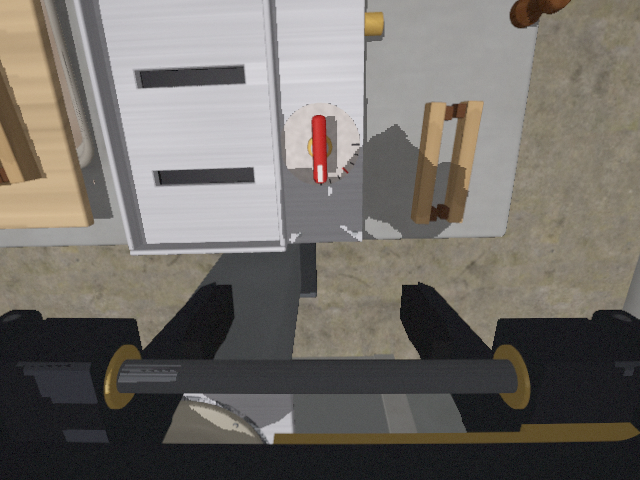

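```bash
python3 - <<'E'
from meas import *
c=cal("top"); print(px2w(c,[(388,207),(401,84),(387,120)],0),px2w(c,[(529,191),(403,193),(401,83)],.26))
d=np.load("pics/top0_d.npy"); P=cloud(c,d); m=(P[...,2]>.2)&(P[...,1]<0)&(P[...,0]>.5); q=P[m]
# front edge by y bins
for y in np.arange(-.43,-.06,.03):
    k=q[(abs(q[:,1]-y)<.01)]; print(round(y,2),k[:,0].min().round(3) if len(k) else None)
import pickle
for n in ["w2","w3"]:
    c=pickle.load(open(f"pics/{n}.pkl","rb")); P=cloud(c,np.load(f"pics/{n}.npy"))
    q=P[(P[...,0]>.6)&(P[...,2]>.03)&(P[...,2]<.3)&(P[...,1]<-.03)]; print(n,len(q))
    for y in np.arange(-.33,-.03,.02):
        k=q[abs(q[:,1]-y)<.01]
        if len(k): print(y.round(2),k[:,0].min().round(3),k[k[:,0].argmin(),2].round(3))
p=cv2.imread("pics/w3.png"); hsv=cv2.cvtColor(p,cv2.COLOR_BGR2HSV); H,S,V=cv2.split(hsv)
c=pickle.load(open("pics/w3.pkl","rb")); print(*rect(S>75,c,.024,roi=(395,90,500,235)),sep="\n")
P=cloud(c,np.load("pics/w3.npy"));m=(P[...,2]>.019)&(P[...,2]<.035);print(*rect(m,c,.024,roi=(395,90,500,235)),sep="\n")
E
```

```text
[[ 0.67035007 -0.1656399   0.        ]
 [ 0.99021342 -0.20988841  0.        ]
 [ 0.89590519 -0.17056495  0.        ]] [[ 0.66101559 -0.41825038  0.26      ]
 [ 0.66230035 -0.1581894   0.26      ]
 [ 0.89537333 -0.16223084  0.26      ]]
-0.43 0.665
-0.4 0.664
-0.37 0.664
-0.34 0.664
-0.31 0.65
-0.28 0.649
-0.25 0.664
-0.22 0.664
-0.19 0.665
-0.16 0.664
-0.13 None
-0.1 0.807
-0.07 0.835
w2 49043
-0.33 0.668 0.11
-0.31 0.648 0.052
-0.29 0.647 0.05
-0.27 0.667 0.17
-0.25 0.6 0.046
-0.23 0.6 0.045
-0.21 0.6 0.046
-0.19 0.6 0.045
-0.17 0.6 0.047
-0.15 0.6 0.046
-0.13 0.6 0.046
-0.11 0.6 0.047
-0.09 0.6 0.047
-0.07 0.6 0.046
-0.05 0.6 0.046
w3 3141
-0.25 0.6 0.047
-0.23 0.6 0.046
-0.21 0.6 0.046
-0.19 0.6 0.045
-0.17 0.6 0.046
-0.15 0.6 0.047
-0.13 0.6 0.044
-0.11 0.6 0.046
-0.09 0.6 0.046
-0.07 0.6 0.046
-0.05 0.6 0.045
-0.03 0.6 0.046
{'px': (445.1, 160.6), 'xy': (456.5, -347.8), 'lw': (131.8, 59.0), 'ang': -3.6}
{'px': (430.8, 161.2), 'xy': (456.0, -335.5), 'lw': (129.3, 25.5), 'ang': -3.6}
{'px': (463.6, 159.9), 'xy': (456.7, -364.6), 'lw': (128.9, 27.4), 'ang': -3.1}
```

Emit:
move_arm(
  linear=[
    [0, 4.5, 0],
    [0, 4.6, 0],
    [0, 4.5, 0],
    [0, 0, 0],
  ],
  spin=[1.8, 0, 0, 0],
  grip=[1, 1, 1, 1],
)

```text
time_s: 6.4
tcp_pos: [0.4125, -0.3522, 0.2552]
ee_rot: [-3.139, 0.094, -0.003]
force: [0.4, 1.3, -0.0]
opening: 0.0882
```

```bash
python3 go.py; python3 - <<'E'
from meas import *
p,d,c=shot("wrist","w4")
p=p[:,:,::-1].copy(); hsv=cv2.cvtColor(p,cv2.COLOR_BGR2HSV); H,S,V=cv2.split(hsv)
print(*rect(S>80,c,.024,amin=1000,roi=(240,60,400,250)),sep="\n")
print(*rect((S>80)&(V>110),c,.024,amin=300,roi=(240,60,400,250)),sep="\n")
E
```

```text
t 6.4 tcp [ 0.4125 -0.3522  0.2552] yaw -3.4 open 0.0882 F [ 0.4  1.3 -0. ] j6 [-53.  40.]
{'px': (296.9, 159.3), 'xy': (456.0, -336.7), 'lw': (127.9, 24.0), 'ang': -3.8}
{'px': (328.0, 157.1), 'xy': (457.0, -365.7), 'lw': (128.3, 24.5), 'ang': -3.4}
{'px': (295.7, 153.9), 'xy': (456.0, -335.5), 'lw': (128.1, 22.4), 'ang': -4.9}
{'px': (329.4, 153.5), 'xy': (456.7, -370.0), 'lw': (128.3, 15.7), 'ang': -3.5}
```

View pics/w4.png

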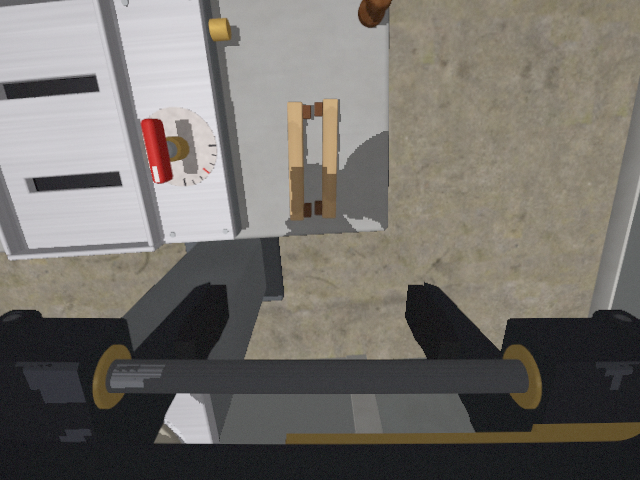

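```bash
python3 go.py 456.5 -351.3 60 -3.6
```

```text
t 6.45 tcp [ 0.4129 -0.35    0.2553] yaw -3.4 open 0.088 F [-0.2  0.9  0. ] j6 [-53.  41.]
tool cm [ 4.33 -0.09 19.54] spin 0.23
```

Emit:
move_arm(
  linear=[
    [2.2, 0, 3],
    [2.1, -0.1, 3],
    [0, 0, 4],
    [0, 0, 4],
    [0, 0, 4],
    [0, 0, 1.5],
    [0, 0, 0],
  ],
  spin=[0.2, 0, 0, 0, 0, 0, 0],
  grip=[1, 1, 1, 1, 1, 1, 1],
)

```text
time_s: 7.15
tcp_pos: [0.4604, -0.344, 0.0556]
ee_rot: [-3.139, 0.092, -0.007]
force: [-0.1, -0.6, 0.3]
opening: 0.0882
```

```bash
python3 go.py 456.5 -351.3 5 -3.6
```

```text
t 7.15 tcp [ 0.4604 -0.344   0.0556] yaw -3.3 open 0.0882 F [-0.1 -0.6  0.3] j6 [-49.  45.]
tool cm [-0.37  0.76  5.05] spin 0.26
```

Emit:
move_arm(
  linear=[
    [-0.4, 0.75, 0],
    [0, 0, 2.5],
    [0, 0, 1.5],
    [0, 0, 0],
  ],
  spin=[0.2, 0, 0, 0],
  grip=[1, 1, 1, 1],
)

```text
time_s: 7.55
tcp_pos: [0.4577, -0.3525, 0.0193]
ee_rot: [3.136, -0.095, 0.015]
force: [0.6, -0.2, 0.0]
opening: 0.0882
```

```bash
python3 go.py 456.5 -351.3 5 -3.6
```

```text
t 7.55 tcp [ 0.4577 -0.3525  0.0193] yaw -3.5 open 0.0882 F [ 0.6 -0.2  0. ] j6 [-49.  44.]
tool cm [-0.14 -0.12  1.43] spin 0.13
```

Emit:
move_arm(
  linear=[
    [-0.1, -0.1, 1.4],
    [0, 0, 0],
    [0, 0, 0],
    [0, 0, 0],
    [0, 0, 0],
    [0, 0, 0],
    [0, 0, 0],
    [0, 0, 0],
    [0, 0, 0],
    [0, 0, 0],
  ],
  spin=[0.1, 0, 0, 0, 0, 0, 0, 0, 0, 0],
  grip=[1, 0.8, 0.7, 0.6, 0.5, 0.4, 0.3, 0.3, 0.3, 0.3],
  newtons=25,
)

```text
time_s: 8.55
tcp_pos: [0.458, -0.3528, 0.0079]
ee_rot: [3.132, -0.098, 0.02]
force: [0.1, -0.6, -1.5]
opening: 0.0494
```

```bash
python3 go.py 456.5 -351.3 5 -3.6
```

```text
t 8.55 tcp [ 0.458  -0.3528  0.0079] yaw -3.6 open 0.0494 F [ 0.1 -0.6 -1.5] j6 [-49.  44.]
tool cm [-0.16 -0.14  0.28] spin 0.02
```

Emit:
move_arm(
  linear=[
    [0, 0, -2],
    [0, 0, -3],
    [0, 0, -3.5],
    [0, 0, -4],
    [0, 0, -4],
    [0, 0, 0],
  ],
  spin=[0, 0, 0, 0, 0, 0],
  grip=[0.3, 0.3, 0.3, 0.3, 0.3, 0.3],
)

```text
time_s: 9.15
tcp_pos: [0.4552, -0.3508, 0.1777]
ee_rot: [3.135, -0.098, 0.016]
force: [0.3, -0.7, -0.7]
opening: 0.0495
```

Emit:
move_arm(
  linear=[
    [0, 0, 0],
    [0, 0, 0],
    [0, 0, 0],
    [0, 0, 0],
    [0, 0, 0],
    [0, 0, 0],
    [0, 0, 0],
    [0, 0, 0],
    [0, 0, 0],
    [0, 0, 0],
  ],
  spin=[-8, -8.5, -8.5, -8.5, -8.5, -8.5, -8.5, -8.5, -8.5, -8.5],
  grip=[0.3, 0.3, 0.3, 0.3, 0.3, 0.3, 0.3, 0.3, 0.3, 0.3],
)

```text
time_s: 10.15
tcp_pos: [0.4529, -0.3484, 0.1683]
ee_rot: [-2.368, -2.063, -0.006]
force: [0.3, -0.5, -0.5]
opening: 0.0496
```

```bash
python3 go.py 454.5 -92.7 160 90.3; python3 - <<'E'
from meas import *
p,d,c=shot("wrist","w5")
E
```

```text
t 10.15 tcp [ 0.4529 -0.3484  0.1683] yaw 82.1 open 0.0496 F [ 0.3 -0.5 -0.5] j6 [-49. -42.]
tool cm [25.34 -3.36  0.92] spin -8.2
```

View pics/w5.png

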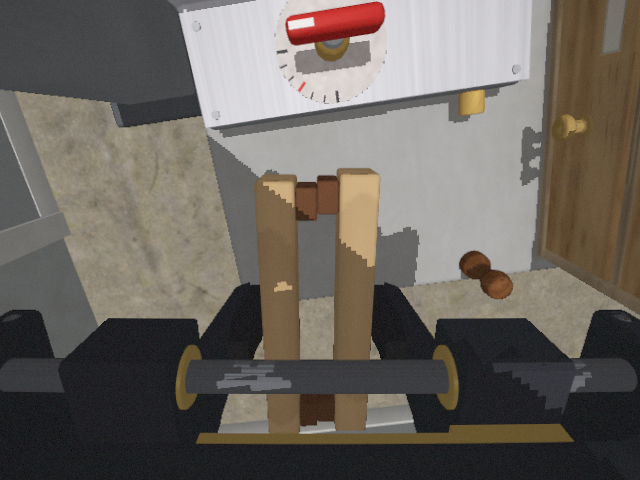

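```bash
python3 - <<'E'
from meas import *
import pickle
p=cv2.imread("pics/w5.png"); crop(p[:,:,::-1],230,150,420,300,4.2,"c5")
c=pickle.load(open("pics/w5.pkl","rb")); o,t,Rm=pose()
P=cloud(c,np.load("pics/w5.npy")); T=(P-t)@Rm
for v in (190,210,230,250,270):
    row=T[v]; m=(row[:,2]<-.010)&(row[:,2]>-.03); u=np.where(m)[0]; u=u[(u>240)&(u<400)]
    seg=np.split(u,np.where(np.diff(u)>3)[0]+1); print(v,[(s[0],s[-1],(row[s[0]]*1000).round(1),(row[s[-1]]*1000).round(1)) for s in seg if len(s)>5])
E
```

```text
190 [(np.int64(254), np.int64(379), array([ 56.8, -24.1, -16.2]), array([ 56.1,  25.4, -14.5]))]
210 [(np.int64(255), np.int64(377), array([ 48. , -24.8, -13.4]), array([ 48.1,  24.9, -15.4]))]
230 [(np.int64(257), np.int64(295), array([ 40.4, -23.9, -16.6]), array([ 39.3,  -8.6, -13.6])), (np.int64(338), np.int64(376), array([ 38.8,   9.4, -12.5]), array([ 40. ,  24.7, -16.5]))]
250 [(np.int64(258), np.int64(296), array([ 31.5, -24.1, -16.2]), array([ 29.1,  -8.7, -10.3])), (np.int64(337), np.int64(375), array([ 29.4,   9.2, -11.3]), array([ 30.9,  24.8, -15.6]))]
270 [(np.int64(259), np.int64(296), array([ 22.4, -24.3, -16.1]), array([ 20.8,  -8.7, -13. ])), (np.int64(337), np.int64(374), array([ 20.3,   9.2, -12.2]), array([ 21.8,  24.8, -15.8]))]
```

View pics/c5.png

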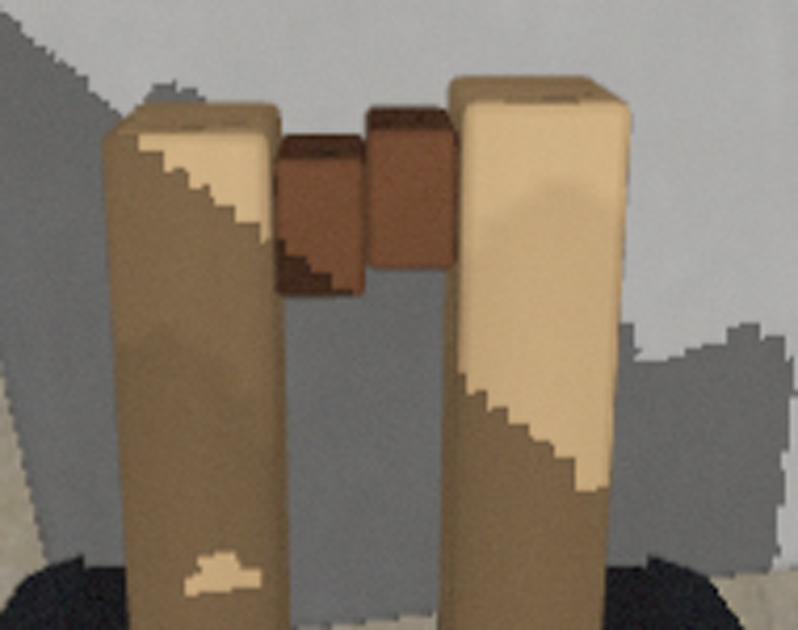

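Emit:
move_arm(
  linear=[
    [0, 0, 0],
    [3, 0, 0],
    [3.5, 0, 0],
    [3.5, 0, 0],
    [3.5, 0, 0],
    [3.5, 0, 0],
    [3.5, 0, 0],
    [3.5, 0, 0],
    [1.5, 0, 0],
    [0, 0, 0],
  ],
  spin=[-7.5, 0, 0, 0, 0, 0, 0, 0, 0, 0],
  grip=[0.3, 0.3, 0.3, 0.3, 0.3, 0.3, 0.3, 0.3, 0.3, 0.3],
)

```text
time_s: 11.2
tcp_pos: [0.451, -0.0828, 0.1617]
ee_rot: [-2.242, -2.184, -0.004]
force: [0.1, -0.8, -1.4]
opening: 0.0497
```

```bash
python3 go.py 454 -89.6 90 90.3
```

```text
t 11.2 tcp [ 0.451  -0.0828  0.1617] yaw 88.5 open 0.0497 F [ 0.1 -0.8 -1.4] j6 [-25. -24.]
tool cm [-0.74  0.36  7.16] spin -1.78
```

Emit:
move_arm(
  linear=[
    [-0.5, 0.3, 1.5],
    [-0.2, 0.1, 2],
    [0, 0, 2],
    [0, 0, 1],
    [0, 0, 0],
  ],
  spin=[-1.2, -0.5, 0, 0, 0],
  grip=[0.3, 0.3, 0.3, 0.3, 0.3],
)

```text
time_s: 11.7
tcp_pos: [0.4546, -0.0927, 0.0934]
ee_rot: [-2.219, -2.208, -0.003]
force: [0.2, -0.6, -0.2]
opening: 0.0493
```

```bash
python3 go.py 454 -89.6 54 90.3; python3 - <<'E'
from meas import *
p,d,c=shot("wrist","w6")
E
```

```text
t 11.7 tcp [ 0.4546 -0.0927  0.0934] yaw 89.7 open 0.0493 F [ 0.2 -0.6 -0.2] j6 [-26. -26.]
tool cm [ 0.27 -0.04  3.94] spin -0.6
```

View pics/w6.png

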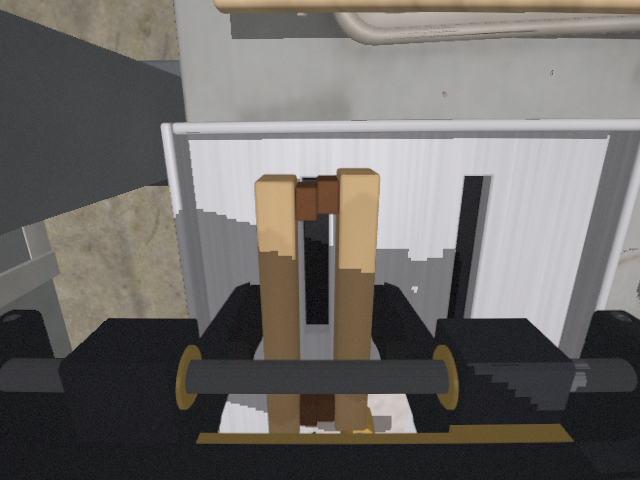

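Emit:
move_arm(
  linear=[
    [0.3, 0, 1.2],
    [0, 0, 1.2],
    [0, 0, 0.8],
    [0, 0, 0],
  ],
  spin=[-0.6, 0, 0, 0],
  grip=[0.3, 0.3, 0.3, 0.3],
)

```text
time_s: 12.15
tcp_pos: [0.4563, -0.0911, 0.0629]
ee_rot: [-2.214, -2.221, -0.006]
force: [-0.6, 0.3, -1.1]
opening: 0.0494
```

```bash
python3 go.py 454 -89.6 53 90.3; python3 - <<'E'
from meas import *
p,d,c=shot("wrist","w7"); crop(p,230,150,420,340,3,"c7")
p,d,c=shot("side","s7"); crop(p,220,250,390,360,4.5,"c7s")
E
```

```text
t 12.15 tcp [ 0.4563 -0.0911  0.0629] yaw 90.2 open 0.0494 F [-0.6  0.3 -1.1] j6 [-26. -26.]
tool cm [ 0.14 -0.23  1.  ] spin -0.13
```

View pics/c7.png

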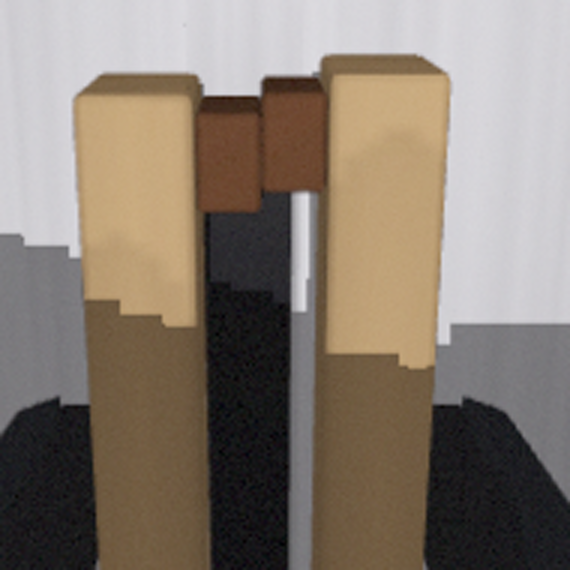

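View pics/c7s.png

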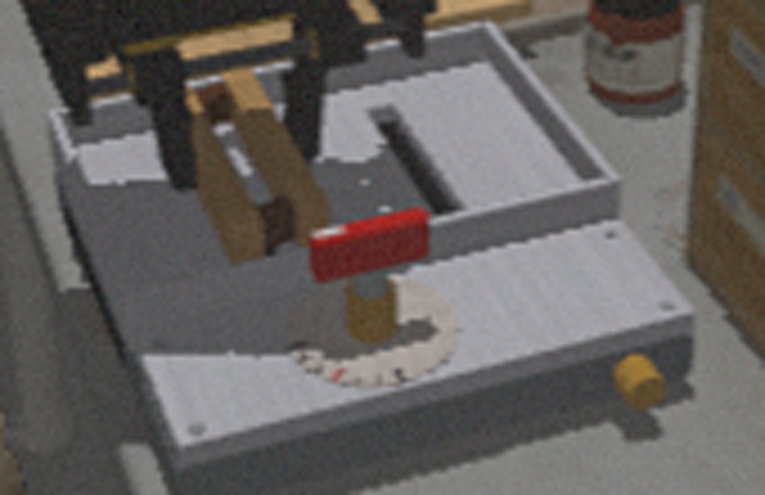

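Emit:
move_arm(
  linear=[
    [0.15, -0.25, 0],
    [0, 0, 0.3],
    [0, 0, 0.3],
    [0, 0, 0],
  ],
  spin=[0, 0, 0, 0],
  grip=[0.3, 0.3, 0.3, 0.3],
)

```text
time_s: 12.65
tcp_pos: [0.4546, -0.0899, 0.0585]
ee_rot: [-2.216, -2.223, -0.008]
force: [0.5, -0.1, -0.5]
opening: 0.0496
```

```bash
python3 go.py 454 -89.6 53 90.3
```

```text
t 12.65 tcp [ 0.4546 -0.0899  0.0585] yaw 90.2 open 0.0496 F [ 0.5 -0.1 -0.5] j6 [-26. -26.]
tool cm [ 0.03 -0.06  0.55] spin -0.12
```

Emit:
move_arm(
  linear=[
    [0, -0.05, 0.3],
    [0, 0, 0.3],
    [0, 0, 0],
  ],
  spin=[0, 0, 0],
  grip=[0.3, 0.3, 0.3],
)

```text
time_s: 12.95
tcp_pos: [0.4542, -0.09, 0.0526]
ee_rot: [-2.217, -2.224, -0.008]
force: [-1.2, 1.2, 4.2]
opening: 0.0495
```

```bash
python3 go.py 454 -89.6 53 90.3;  python3 - <<'E'
from meas import *
p,d,c=shot("wrist","w8"); crop(p,230,150,420,340,3,"c8")
E
```

```text
t 12.95 tcp [ 0.4542 -0.09    0.0526] yaw 90.2 open 0.0495 F [-1.2  1.2  4.2] j6 [-26. -26.]
tool cm [ 0.04 -0.02 -0.04] spin -0.11
```

View pics/c8.png

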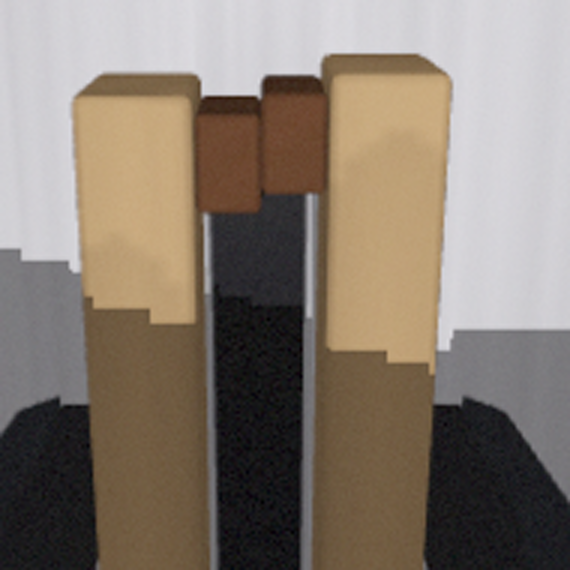

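Emit:
move_arm(
  linear=[
    [0, 0, 0],
    [0, 0, 0],
    [0, 0, 0],
    [0, 0, 0],
    [0, 0, -1],
    [0, 0, -3],
    [0, 0, -4],
    [0, 0, -4],
    [0, 0, -4],
  ],
  spin=[0, 0, 0, 0, 0, 0, 0, 0, 0],
  grip=[0.7, 0.8, 0.9, 0.9, 0.9, 0.9, 1, 1, 1],
)

```text
time_s: 13.9
tcp_pos: [0.4517, -0.0899, 0.2161]
ee_rot: [-2.211, -2.217, -0.003]
force: [0.1, -0.6, 0.3]
opening: 0.0883
```

```bash
python3 go.py 454 -89.6 53 90.3;  python3 - <<'E'
from meas import *
p,d,c=shot("wrist","w9")
E
```

```text
t 13.9 tcp [ 0.4517 -0.0899  0.2161] yaw 90.2 open 0.0883 F [ 0.1 -0.6  0.3] j6 [-26. -26.]
tool cm [-0.12  0.33 16.31] spin -0.14
```

View pics/w9.png

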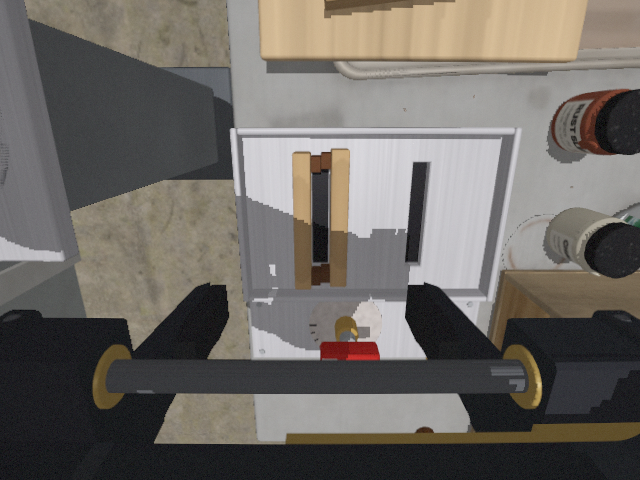

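Emit:
move_arm(
  linear=[
    [4.2, 0.5, -1],
    [4.2, 0.5, -1],
    [4.2, 0.5, -1],
    [4.2, 0.5, -1],
    [4.2, 0.5, -1],
  ],
  spin=[0, 0, 0, 0, 0],
  grip=[1, 1, 1, 1, 1],
)

```text
time_s: 14.45
tcp_pos: [0.4789, 0.1219, 0.2802]
ee_rot: [2.223, 2.209, 0.015]
force: [-0.0, -1.2, -0.2]
opening: 0.0882
```

Emit:
move_arm(
  linear=[
    [0, 0, 0],
    [0, 0, 0],
    [0, 0, 0],
    [0, 0, 0],
    [0, 0, 0],
    [0, 0, 0],
    [0, 0, 0],
    [0, 0, 0],
    [0, 0, 0],
    [0, 0, 0],
  ],
  spin=[8.4, 8.4, 8.4, 8.4, 8.4, 8.4, 8.4, 8.4, 8.4, 8.4],
  grip=[1, 1, 1, 1, 1, 1, 1, 1, 1, 1],
)

```text
time_s: 15.45
tcp_pos: [0.477, 0.1283, 0.2864]
ee_rot: [-3.138, -0.107, -0.03]
force: [0.3, -0.7, -0.0]
opening: 0.0879
```

```bash
python3 go.py 475 119 270 6.6;  python3 - <<'E'
from meas import *
p,d,c=shot("wrist","w10")
p=p[:,:,::-1].copy(); P=cloud(c,d); m=(P[...,2]>.05)&(P[...,2]<.075)
print(*rect(m,c,.062,amin=1000,roi=(220,30,420,280)),sep="\n")
E
```

```text
t 15.45 tcp [0.477  0.1283 0.2864] yaw 3.9 open 0.0879 F [ 0.3 -0.7 -0. ] j6 [ 1. 87.]
tool cm [-0.3   0.91  1.64] spin -2.7
{'px': (327.8, 165.4), 'xy': (518.2, 117.4), 'lw': (130.3, 51.0), 'ang': 6.6}
```

View pics/w10.png

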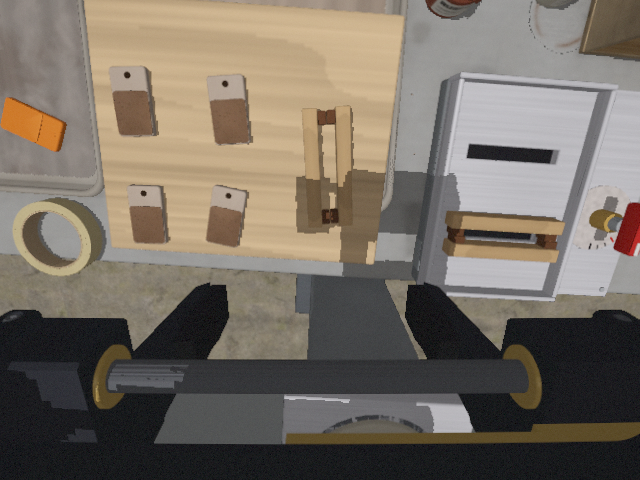

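```bash
python3 go.py 518.2 117.4 100 6.6
```

```text
t 15.5 tcp [0.477  0.1283 0.2865] yaw 3.5 open 0.0881 F [-0.4 -0.1  0.2] j6 [ 1. 88.]
tool cm [ 3.67  1.36 18.73] spin -3.13
```

Emit:
move_arm(
  linear=[
    [1.9, 0.7, 3],
    [1.8, 0.7, 4],
    [0, 0, 4],
    [0, 0, 4],
    [0, 0, 2.5],
    [0, 0, 0],
  ],
  spin=[-3, 0, 0, 0, 0, 0],
  grip=[1, 1, 1, 1, 1, 1],
)

```text
time_s: 16.1
tcp_pos: [0.5214, 0.1177, 0.1103]
ee_rot: [-3.133, -0.208, -0.043]
force: [0.9, -0.4, 1.5]
opening: 0.088
```

```bash
python3 go.py 518.2 117.4 45 6.6
```

```text
t 16.1 tcp [0.5214 0.1177 0.1103] yaw 7.6 open 0.088 F [ 0.9 -0.4  1.5] j6 [ 0. 82.]
tool cm [-0.5  -0.02  6.51] spin 0.99
```

```bash
cat >> go.py <<'E'
print("tool z",Rm[:,2].round(4),"tool-y z comp",Rm[2,1].round(4),"tool-x z comp",Rm[2,0].round(4))
E
python3 go.py 518.2 117.4 45 6.6
```

```text
t 16.1 tcp [0.5214 0.1177 0.1103] yaw 7.6 open 0.088 F [ 0.9 -0.4  1.5] j6 [ 0. 82.]
tool cm [-0.5  -0.02  6.51] spin 0.99
tool z [ 0.027   0.0028 -0.9996] tool-y z comp 0.0007 tool-x z comp 0.0271
```

Emit:
move_arm(
  linear=[
    [-0.5, 0, 0],
    [0, 0, 0],
    [0, 0, 0],
  ],
  spin=[1, 0, 0],
  grip=[1, 1, 1],
)

```text
time_s: 16.4
tcp_pos: [0.5174, 0.1171, 0.114]
ee_rot: [-3.135, -0.183, -0.05]
force: [-0.4, 0.6, -0.6]
opening: 0.0881
```

```bash
python3 go.py 518.2 117.4 45 6.6
```

```text
t 16.4 tcp [0.5174 0.1171 0.114 ] yaw 6.7 open 0.0881 F [-0.4  0.6 -0.6] j6 [ 0. 83.]
tool cm [-0.14 -0.03  6.9 ] spin 0.1
tool z [ 0.0319  0.0029 -0.9995] tool-y z comp 0.0009 tool-x z comp 0.0321
```

Emit:
move_arm(
  linear=[
    [-3, 0, -4],
    [-3, 0, -4],
    [-3, 0, -4],
  ],
  spin=[0, 0, 0],
  grip=[1, 1, 1],
)

```text
time_s: 16.7
tcp_pos: [0.4239, 0.106, 0.2295]
ee_rot: [-3.134, -0.185, -0.039]
force: [0.1, 0.8, 0.7]
opening: 0.088
```

```bash
python3 go.py 518.2 117.4 45 6.6
```

```text
t 16.7 tcp [0.4239 0.106  0.2295] yaw 6.8 open 0.088 F [0.1 0.8 0.7] j6 [-2. 82.]
tool cm [ 9.04 -0.03 18.68] spin 0.16
tool z [ 0.0246  0.0029 -0.9997] tool-y z comp -0.0 tool-x z comp 0.0248
```

Emit:
move_arm(
  linear=[
    [0, 0, 0],
    [-4.5, 0, 0],
  ],
  spin=[0, 0],
  grip=[1, 1],
)

```text
time_s: 16.9
tcp_pos: [0.3808, 0.1004, 0.2343]
ee_rot: [-3.135, -0.186, -0.059]
force: [-1.0, 1.0, 1.0]
opening: 0.0882
```

```bash
python3 go.py 518.2 117.4 45 6.6
```

```text
t 16.9 tcp [0.3808 0.1004 0.2343] yaw 6.8 open 0.0882 F [-1.  1.  1.] j6 [-3. 81.]
tool cm [13.12 -0.1  19.43] spin 0.2
tool z [ 0.0375  0.0025 -0.9993] tool-y z comp 0.0019 tool-x z comp 0.0375
```

Emit:
move_arm(
  linear=[
    [0, 0, 0],
    [0, 0, 0],
    [0, 0, 0],
  ],
  spin=[0, 0, 0],
  grip=[1, 1, 1],
)

```text
time_s: 17.2
tcp_pos: [0.3784, 0.1005, 0.2354]
ee_rot: [3.135, 0.188, 0.063]
force: [0.8, -0.5, 0.7]
opening: 0.0881
```

```bash
python3 go.py 518.2 117.4 45 6.6
```

```text
t 17.2 tcp [0.3784 0.1005 0.2354] yaw 6.9 open 0.0881 F [ 0.8 -0.5  0.7] j6 [-3. 81.]
tool cm [13.3  -0.05 19.59] spin 0.26
tool z [ 0.0402  0.0024 -0.9992] tool-y z comp 0.0024 tool-x z comp 0.0402
```

Emit:
move_arm(
  linear=[
    [4.5, 0, 0],
    [0, 0, 0],
    [0, 0, 0],
  ],
  spin=[0, 0, 0],
  grip=[1, 1, 1],
)

```text
time_s: 17.5
tcp_pos: [0.426, 0.1062, 0.236]
ee_rot: [-3.135, -0.188, -0.06]
force: [-0.2, -0.2, 0.3]
opening: 0.0881
```

```bash
python3 go.py 518.2 117.4 45 6.6
```

```text
t 17.5 tcp [0.426  0.1062 0.236 ] yaw 6.9 open 0.0881 F [-0.2 -0.2  0.3] j6 [-1. 82.]
tool cm [ 8.56 -0.05 19.43] spin 0.27
tool z [ 0.0378  0.0024 -0.9993] tool-y z comp 0.0021 tool-x z comp 0.0378
```

Emit:
move_arm(
  linear=[
    [0, 0, -4.5],
    [0, 0, 0],
    [0, 0, 0],
  ],
  spin=[0, 0, 0],
  grip=[1, 1, 1],
)

```text
time_s: 17.8
tcp_pos: [0.4242, 0.106, 0.2815]
ee_rot: [-3.135, -0.188, -0.056]
force: [0.6, -0.3, 0.3]
opening: 0.0877
```

```bash
python3 go.py 518.2 117.4 45 6.6
```

```text
t 17.8 tcp [0.4242 0.106  0.2815] yaw 6.9 open 0.0877 F [ 0.6 -0.3  0.3] j6 [-2. 82.]
tool cm [ 8.61 -0.05 23.97] spin 0.28
tool z [ 0.0358  0.0025 -0.9994] tool-y z comp 0.0018 tool-x z comp 0.0359
```

Emit:
move_arm(
  linear=[
    [0, 0, 4.5],
    [0, 0, 0],
    [0, 0, 0],
  ],
  spin=[0, 0, 0],
  grip=[1, 1, 1],
)

```text
time_s: 18.1
tcp_pos: [0.426, 0.1061, 0.2366]
ee_rot: [-3.135, -0.189, -0.06]
force: [-0.5, 0.4, 0.3]
opening: 0.0879
```

```bash
python3 go.py 518.2 117.4 45 6.6
```

```text
t 18.1 tcp [0.426  0.1061 0.2366] yaw 6.9 open 0.0879 F [-0.5  0.4  0.3] j6 [-1. 82.]
tool cm [ 8.54 -0.06 19.51] spin 0.29
tool z [ 0.0382  0.0024 -0.9993] tool-y z comp 0.0022 tool-x z comp 0.0382
```

Emit:
move_arm(
  linear=[
    [4.5, 0, 0],
    [4.5, 0, 0],
    [0, 0, 0],
    [0, 0, 0],
  ],
  spin=[0, 0, 0, 0],
  grip=[1, 1, 1, 1],
)

```text
time_s: 18.5
tcp_pos: [0.5176, 0.1174, 0.2439]
ee_rot: [-3.135, -0.189, -0.062]
force: [-0.3, 0.3, -0.3]
opening: 0.0882
```

```bash
python3 go.py 518.2 117.4 45 6.6
```

```text
t 18.5 tcp [0.5176 0.1174 0.2439] yaw 6.9 open 0.0882 F [-0.3  0.3 -0.3] j6 [ 0. 83.]
tool cm [-0.72 -0.04 19.87] spin 0.29
tool z [ 0.0393  0.0024 -0.9992] tool-y z comp 0.0023 tool-x z comp 0.0393
```

Emit:
move_arm(
  linear=[
    [0, 0, 0],
    [0, 0, 0],
    [0, 0, 0],
    [0, 0, 0],
    [0, 0, 0],
    [0, 0, 0],
  ],
  spin=[-8.5, -8.5, -8.5, -8.5, -8.5, -8.5],
  grip=[1, 1, 1, 1, 1, 1],
)

```text
time_s: 19.1
tcp_pos: [0.5137, 0.1172, 0.2514]
ee_rot: [2.719, 1.53, 0.065]
force: [-0.3, -0.4, -0.4]
opening: 0.0881
```

```bash
python3 go.py 518.2 117.4 45 6.6
```

```text
t 19.1 tcp [0.5137 0.1172 0.2514] yaw 58.8 open 0.0881 F [-0.3 -0.4 -0.4] j6 [ 0. 31.]
tool cm [-0.29 -0.42 20.64] spin 52.15
tool z [ 0.0462  0.0023 -0.9989] tool-y z comp 0.0383 tool-x z comp 0.026
```

Emit:
move_arm(
  linear=[
    [0, 0, 0],
    [0, 0, 0],
    [0, 0, 0],
  ],
  spin=[0, 0, 0],
  grip=[1, 1, 1],
)

```text
time_s: 19.4
tcp_pos: [0.5123, 0.1172, 0.2541]
ee_rot: [2.722, 1.522, 0.069]
force: [-0.1, -0.7, -1.3]
opening: 0.0884
```

```bash
python3 go.py 518.2 117.4 45 6.6
```

```text
t 19.4 tcp [0.5123 0.1172 0.2541] yaw 58.5 open 0.0884 F [-0.1 -0.7 -1.3] j6 [ 0. 32.]
tool cm [-0.26 -0.37 20.91] spin 51.87
tool z [ 0.0495  0.0023 -0.9988] tool-y z comp 0.041 tool-x z comp 0.0278
```

```bash
cat > jl.py <<'E'
from h import *
o=observe(); Rm=R.from_rotvec(o["ee_rot"]).as_matrix()
print(o["time_s"],"q",o["joint_positions"].round(4),"qd",o["qd"].round(3),"tau",o["joint_torque"].round(2),"tcp",(o["tcp_pos"]*1000).round(1),"z",Rm[:,2].round(4))
E
python3 jl.py
```

```text
19.4 q [7.0000e-04 2.7640e-01 1.5066e+00 2.3000e-03 1.3091e+00 5.5100e-01] qd [-0.001 -0.011  0.004 -0.002  0.005  0.029] tau [ 2.000e-02 -3.901e+01 -2.568e+01  8.000e-02 -1.500e-01 -8.000e-02] tcp [512.3 117.2 254.1] z [ 0.0495  0.0023 -0.9988]
```

Emit:
move_arm(
  linear=[
    [0, 0, 0],
  ],
  spin=[0],
  grip=[1],
)

```text
time_s: 19.5
tcp_pos: [0.5122, 0.1172, 0.2544]
ee_rot: [2.723, 1.519, 0.07]
force: [-0.0, 0.7, 0.2]
opening: 0.088
```

```bash
python3 jl.py
```

```text
19.5 q [7.0000e-04 2.7570e-01 1.5068e+00 2.3000e-03 1.3093e+00 5.5310e-01] qd [ 0.    -0.007  0.002 -0.001  0.002  0.02 ] tau [ 2.000e-02 -3.905e+01 -2.569e+01  8.000e-02 -1.500e-01 -1.000e-02] tcp [512.2 117.2 254.4] z [ 0.0498  0.0023 -0.9988]
```

Emit:
move_arm(
  linear=[
    [0, 0, 0],
    [0, 0, 0],
  ],
  spin=[0, 0],
  grip=[1, 1],
)

```text
time_s: 19.7
tcp_pos: [0.5121, 0.1172, 0.2545]
ee_rot: [2.725, 1.517, 0.07]
force: [0.2, -0.1, -0.2]
opening: 0.0881
```

```bash
python3 jl.py
```

```text
19.7 q [6.0000e-04 2.7540e-01 1.5069e+00 2.3000e-03 1.3094e+00 5.5510e-01] qd [-0.001 -0.002  0.     0.     0.001  0.008] tau [ 1.000e-02 -3.901e+01 -2.569e+01  8.000e-02 -1.600e-01  1.000e-02] tcp [512.1 117.2 254.5] z [ 0.0498  0.0023 -0.9988]
```

Emit:
move_arm(
  linear=[
    [0, 0, 4],
    [0, 0, 4],
    [0, 0, 4],
    [0, 0, 0],
    [0, 0, 0],
    [0, 0, 0],
    [0, 0, 0],
    [0, 0, 0],
  ],
  spin=[0, 0, 0, 0, 0, 0, 0, 0],
  grip=[1, 1, 1, 1, 1, 1, 1, 1],
)

```text
time_s: 20.5
tcp_pos: [0.5216, 0.1176, 0.1382]
ee_rot: [2.722, 1.51, 0.085]
force: [-1.0, 0.1, 0.5]
opening: 0.0883
```

```bash
python3 jl.py
```

```text
20.5 q [1.4000e-03 4.0430e-01 1.6496e+00 2.7000e-03 1.0263e+00 5.5750e-01] qd [ 0.002 -0.016 -0.015  0.     0.008  0.   ] tau [-2.000e-02 -4.146e+01 -2.251e+01  7.000e-02 -1.900e-01  0.000e+00] tcp [521.6 117.6 138.2] z [ 0.0614  0.0024 -0.9981]
```

Emit:
move_arm(
  linear=[
    [0, 0, -4],
    [0, 0, 0],
    [0, 0, 0],
    [0, 0, -4],
    [0, 0, 0],
    [0, 0, 0],
    [0, 0, -4],
    [0, 0, 0],
    [0, 0, 0],
    [0, 0, 0],
  ],
  spin=[0, 0, 0, 0, 0, 0, 0, 0, 0, 0],
  grip=[1, 1, 1, 1, 1, 1, 1, 1, 1, 1],
)

```text
time_s: 21.5
tcp_pos: [0.5134, 0.1172, 0.2594]
ee_rot: [2.723, 1.511, 0.082]
force: [-0.3, 0.3, -0.7]
opening: 0.0881
```

```bash
python3 jl.py
```

```text
21.5 q [7.0000e-04 2.7010e-01 1.5013e+00 2.4000e-03 1.3111e+00 5.5790e-01] qd [ 0.     0.017  0.024 -0.001 -0.009  0.   ] tau [ 1.000e-02 -3.913e+01 -2.603e+01  8.000e-02 -1.500e-01  0.000e+00] tcp [513.4 117.2 259.4] z [ 0.059   0.0024 -0.9983]
```

Emit:
move_arm(
  linear=[
    [0, 0, 4],
    [0, 0, 0],
    [0, 0, 0],
    [0, 0, 4],
    [0, 0, 0],
    [0, 0, 0],
    [0, 0, 4],
    [0, 0, 0],
    [0, 0, 0],
    [0, 0, 0],
  ],
  spin=[0, 0, 0, 0, 0, 0, 0, 0, 0, 0],
  grip=[1, 1, 1, 1, 1, 1, 1, 1, 1, 1],
)

```text
time_s: 22.5
tcp_pos: [0.5256, 0.1178, 0.1498]
ee_rot: [2.716, 1.508, 0.102]
force: [-0.2, 0.0, -0.0]
opening: 0.088
```

```bash
python3 jl.py
```

```text
22.5 q [0.0017 0.3923 1.634  0.0028 1.0419 0.5578] qd [-0.    -0.029 -0.04   0.     0.025  0.   ] tau [-5.000e-02 -4.097e+01 -2.274e+01  7.000e-02 -2.700e-01  1.000e-02] tcp [525.6 117.8 149.8] z [ 0.0733  0.0025 -0.9973]
```

Emit:
move_arm(
  linear=[
    [0, 0, -4.5],
    [0, 0, -4.5],
    [0, 0, -4.5],
    [0, 0, 0],
    [0, 0, 0],
    [0, 0, 0],
    [0, 0, 0],
    [0, 0, 0],
  ],
  spin=[0, 0, 0, 0, 0, 0, 0, 0],
  grip=[1, 1, 1, 1, 1, 1, 1, 1],
)

```text
time_s: 23.3
tcp_pos: [0.5148, 0.1175, 0.2983]
ee_rot: [2.712, 1.505, 0.115]
force: [-0.4, -0.7, 0.1]
opening: 0.0882
```

```bash
python3 jl.py
```

```text
23.3 q [1.2000e-03 2.3820e-01 1.4428e+00 2.5000e-03 1.3776e+00 5.5800e-01] qd [ 0.     0.007  0.011  0.001 -0.003  0.   ] tau [ 4.000e-02 -3.835e+01 -2.665e+01  8.000e-02 -2.400e-01  1.000e-02] tcp [514.8 117.5 298.3] z [ 0.0829  0.0026 -0.9966]
```

Emit:
move_arm(
  linear=[
    [-4, 0, 0],
    [-2.5, 0, 0],
    [-1.5, 0, 0],
    [-0.8, 0, 0],
    [-0.4, 0, 0],
    [-0.2, 0, 0],
    [-0.1, 0, 0],
    [0, 0, 0],
  ],
  spin=[0, 0, 0, 0, 0, 0, 0, 0],
  grip=[1, 1, 1, 1, 1, 1, 1, 1],
)

```text
time_s: 24.1
tcp_pos: [0.4628, 0.0354, 0.2896]
ee_rot: [2.715, 1.511, 0.105]
force: [0.4, -0.2, 0.0]
opening: 0.0884
```

```bash
python3 jl.py
```

```text
24.1 q [-0.187   0.0998  1.6294  0.0186  1.3397  0.3647] qd [ 0.006  0.005 -0.003  0.002 -0.001  0.005] tau [-2.400e-01 -3.107e+01 -2.603e+01  1.100e-01 -2.000e-01 -2.000e-02] tcp [462.8  35.4 289.6] z [ 0.0748  0.0043 -0.9972]
```

Emit:
move_arm(
  linear=[
    [0.2, 0, 0],
    [0.5, 0, 0],
    [1, 0, 0],
    [2, 0, 0],
    [3, 0, 0],
    [4, 0, 0],
    [0, 0, 0],
    [0, 0, 0],
    [0, 0, 0],
  ],
  spin=[0, 0, 0, 0, 0, 0, 0, 0, 0],
  grip=[1, 1, 1, 1, 1, 1, 1, 1, 1],
)

```text
time_s: 25.0
tcp_pos: [0.5227, 0.1346, 0.2938]
ee_rot: [2.714, 1.514, 0.105]
force: [-0.6, 0.1, -0.8]
opening: 0.0878
```

```bash
python3 jl.py
```

```text
25.0 q [0.0339 0.2715 1.4112 0.0024 1.3839 0.5868] qd [ 0.005  0.002  0.    -0.003  0.001 -0.002] tau [  0.58 -39.04 -26.63   0.12  -0.24   0.04] tcp [522.7 134.6 293.8] z [ 0.0748  0.0049 -0.9972]
```

Emit:
move_arm(
  linear=[
    [-4.9, 0, 0],
    [-3.5, 0, 0],
    [-2.5, 0, 0],
    [-1.6, 0, 0],
    [-1, 0, 0],
    [-0.5, 0, 0],
    [-0.3, 0, 0],
    [-0.1, 0, 0],
    [0, 0, 0],
  ],
  spin=[0, 0, 0, 0, 0, 0, 0, 0, 0],
  grip=[1, 1, 1, 1, 1, 1, 1, 1, 1],
)

```text
time_s: 25.9
tcp_pos: [0.4428, 0.0064, 0.2873]
ee_rot: [2.715, 1.509, 0.106]
force: [0.0, 0.4, 0.3]
opening: 0.0881
```

```bash
python3 jl.py
```

```text
25.9 q [-0.2651  0.051   1.6884  0.0245  1.3299  0.2865] qd [ 0.005  0.005 -0.003  0.001  0.     0.001] tau [ -0.3  -28.71 -25.97   0.12  -0.19  -0.03] tcp [442.8   6.4 287.3] z [ 0.076   0.004  -0.9971]
```

Emit:
move_arm(
  linear=[
    [0, 0, 0.3],
    [0, 0, 0.7],
    [0, 0, 1.3],
    [0, 0, 2],
    [0, 0, 3],
    [0, 0, 4],
    [0, 0, 0],
    [0, 0, 0],
    [0, 0, 0],
    [0, 0, 0],
  ],
  spin=[0, 0, 0, 0, 0, 0, 0, 0, 0, 0],
  grip=[1, 1, 1, 1, 1, 1, 1, 1, 1, 1],
)

```text
time_s: 26.9
tcp_pos: [0.4534, 0.0088, 0.172]
ee_rot: [2.71, 1.513, 0.111]
force: [-0.4, 0.4, -0.4]
opening: 0.0882
```

```bash
python3 jl.py
```

```text
26.9 q [-0.2533  0.1842  1.8533  0.0274  1.028   0.2861] qd [-0.    -0.012 -0.014 -0.002  0.011  0.001] tau [-1.000e-02 -3.118e+01 -2.254e+01  1.200e-01 -2.100e-01  1.000e-02] tcp [453.4   8.8 172. ] z [ 0.0796  0.0037 -0.9968]
```

Emit:
move_arm(
  linear=[
    [0, 0, -4.9],
    [0, 0, -3.5],
    [0, 0, -2.3],
    [0, 0, -1.3],
    [0, 0, -0.7],
    [0, 0, -0.4],
    [0, 0, -0.2],
    [0, 0, 0],
    [0, 0, 0],
  ],
  spin=[0, 0, 0, 0, 0, 0, 0, 0, 0],
  grip=[1, 1, 1, 1, 1, 1, 1, 1, 1],
)

```text
time_s: 27.8
tcp_pos: [0.4422, 0.0084, 0.3156]
ee_rot: [2.704, 1.509, 0.121]
force: [-0.6, 0.3, -0.7]
opening: 0.088
```

```bash
python3 jl.py
```

```text
27.8 q [-0.2611  0.0273  1.6411  0.0244  1.3875  0.288 ] qd [ 0.     0.003  0.005  0.    -0.001 -0.001] tau [ 2.000e-02 -2.819e+01 -2.673e+01  1.400e-01 -2.200e-01  1.000e-02] tcp [442.2   8.4 315.6] z [ 0.0889  0.0011 -0.996 ]
```

Emit:
move_arm(
  linear=[
    [0, 0, 1],
    [0, 0, 1],
    [0, 0, 1],
    [0, 0, 1],
    [0, 0, 1],
    [0, 0, 1],
    [0, 0, 1],
    [0, 0, 1],
    [0, 0, 1],
    [0, 0, 1],
  ],
  spin=[0, 0, 0, 0, 0, 0, 0, 0, 0, 0],
  grip=[1, 1, 1, 1, 1, 1, 1, 1, 1, 1],
)

```text
time_s: 28.8
tcp_pos: [0.4509, 0.0087, 0.2055]
ee_rot: [2.707, 1.511, 0.117]
force: [-0.1, -0.4, 0.5]
opening: 0.0877
```

```bash
python3 jl.py
```

```text
28.8 q [-0.2549  0.1352  1.8159  0.0263  1.1085  0.2871] qd [ 0.006  0.141  0.144  0.003 -0.282 -0.002] tau [-1.000e-02 -3.155e+01 -2.442e+01  1.300e-01  1.600e-01  1.000e-02] tcp [450.9   8.7 205.5] z [ 0.0853  0.0021 -0.9964]
```

Emit:
move_arm(
  linear=[
    [0, 0, 0],
    [0, 0, 0],
    [0, 0, 0],
    [0, 0, 0],
  ],
  spin=[0, 0, 0, 0],
  grip=[1, 1, 1, 1],
)

```text
time_s: 29.2
tcp_pos: [0.4509, 0.0087, 0.2046]
ee_rot: [2.707, 1.511, 0.116]
force: [0.7, 0.1, 0.3]
opening: 0.0885
```

```bash
python3 jl.py
```

```text
29.2 q [-0.2549  0.1365  1.8166  0.0262  1.1075  0.2871] qd [-0.    -0.003 -0.003  0.002  0.    -0.002] tau [-1.000e-02 -3.041e+01 -2.388e+01  1.300e-01 -2.200e-01  1.000e-02] tcp [450.9   8.7 204.6] z [ 0.0843  0.0023 -0.9964]
```

Emit:
move_arm(
  linear=[
    [0, 0, -1],
    [0, 0, -1],
    [0, 0, -1],
    [0, 0, -1],
    [0, 0, -1],
    [0, 0, -1],
  ],
  spin=[0, 0, 0, 0, 0, 0],
  grip=[1, 1, 1, 1, 1, 1],
)

```text
time_s: 29.8
tcp_pos: [0.4455, 0.0086, 0.2706]
ee_rot: [2.706, 1.51, 0.119]
force: [0.0, -0.0, 0.7]
opening: 0.088
```

```bash
python3 jl.py
```

```text
29.8 q [-0.2586  0.0626  1.7203  0.0249  1.2755  0.2878] qd [-0.007 -0.105 -0.177 -0.003  0.28   0.001] tau [  0.08 -28.23 -25.12   0.14  -0.58   0.  ] tcp [445.5   8.6 270.6] z [ 0.0865  0.0017 -0.9963]
```

Emit:
move_arm(
  linear=[
    [0, 0, 0],
    [0, 0, 0],
    [0, 0, 0],
    [0, 0, 0],
  ],
  spin=[0, 0, 0, 0],
  grip=[1, 1, 1, 1],
)

```text
time_s: 30.2
tcp_pos: [0.4456, 0.0085, 0.2716]
ee_rot: [2.705, 1.51, 0.12]
force: [-0.0, -0.4, 0.5]
opening: 0.088
```

```bash
python3 jl.py
```

```text
30.2 q [-0.2586  0.0614  1.7191  0.0249  1.2765  0.2878] qd [ 0.     0.003  0.004  0.    -0.001 -0.001] tau [ 1.000e-02 -2.895e+01 -2.588e+01  1.400e-01 -2.300e-01  1.000e-02] tcp [445.6   8.5 271.6] z [ 0.0878  0.0014 -0.9961]
```

Emit:
move_arm(
  linear=[
    [0, 0, 1.5],
    [0, 0, 1.5],
    [0, 0, 1.5],
    [0, 0, 1.5],
    [0, 0, 1.5],
    [0, 0, 1.5],
    [0, 0, 1.5],
    [0, 0, 1.5],
    [0, 0, 0],
    [0, 0, 0],
  ],
  spin=[0, 0, 0, 0, 0, 0, 0, 0, 0, 0],
  grip=[1, 1, 1, 1, 1, 1, 1, 1, 1, 1],
)

```text
time_s: 31.2
tcp_pos: [0.4551, 0.0091, 0.1449]
ee_rot: [2.709, 1.512, 0.114]
force: [-0.6, 0.0, -0.2]
opening: 0.0878
```

```bash
python3 jl.py
```

```text
31.2 q [-0.2515  0.2245  1.8847  0.0284  0.9536  0.2857] qd [-0.     0.012  0.009  0.    -0.002 -0.001] tau [-2.000e-02 -3.180e+01 -2.123e+01  1.200e-01 -2.500e-01  0.000e+00] tcp [455.1   9.1 144.9] z [ 0.0822  0.0028 -0.9966]
```

Emit:
move_arm(
  linear=[
    [0, 0, -2.5],
    [0, 0, 0],
    [0, 0, -2.5],
    [0, 0, 0],
    [0, 0, -2.5],
    [0, 0, 0],
    [0, 0, -2.5],
    [0, 0, 0],
    [0, 0, -2.5],
    [0, 0, 0],
  ],
  spin=[0, 0, 0, 0, 0, 0, 0, 0, 0, 0],
  grip=[1, 1, 1, 1, 1, 1, 1, 1, 1, 1],
)

```text
time_s: 32.2
tcp_pos: [0.4436, 0.0088, 0.2692]
ee_rot: [2.712, 1.513, 0.109]
force: [-0.2, 0.9, 0.1]
opening: 0.0879
```

```bash
python3 jl.py
```

```text
32.2 q [-0.259   0.064   1.722   0.0247  1.2811  0.2879] qd [-0.004  0.06   0.112 -0.    -0.062  0.   ] tau [  0.03 -29.47 -26.2    0.13   0.39   0.  ] tcp [443.6   8.8 269.2] z [ 0.0781  0.0038 -0.9969]
```

Emit:
move_arm(
  linear=[
    [0, 0, 1],
    [0, 0, 2],
    [0, 0, 2],
    [0, 0, 2],
    [0, 0, 2],
    [0, 0, 2],
    [0, 0, 1.5],
    [0, 0, 1],
    [0, 0, 0.5],
    [0, 0, 0],
  ],
  spin=[0, 0, 0, 0, 0, 0, 0, 0, 0, 0],
  grip=[1, 1, 1, 1, 1, 1, 1, 1, 1, 1],
)

```text
time_s: 33.2
tcp_pos: [0.4454, 0.0118, 0.1049]
ee_rot: [2.727, 1.52, 0.082]
force: [0.2, -0.4, 0.2]
opening: 0.0881
```

```bash
python3 jl.py
```

```text
33.2 q [-0.2508  0.282   1.935   0.0296  0.8742  0.2846] qd [-0.001  0.009  0.015  0.003 -0.011  0.001] tau [-2.000e-02 -3.270e+01 -1.951e+01  1.100e-01 -2.800e-01  0.000e+00] tcp [445.4  11.8 104.9] z [ 0.0546  0.0095 -0.9985]
```

Emit:
move_arm(
  linear=[
    [0, 0, -3.5],
    [0, 0, 0],
    [0, 0, -3.5],
    [0, 0, 0],
    [0, 0, -3.5],
    [0, 0, 0],
    [0, 0, -3.5],
    [0, 0, 0],
  ],
  spin=[0, 0, 0, 0, 0, 0, 0, 0],
  grip=[1, 1, 1, 1, 1, 1, 1, 1],
)

```text
time_s: 34.0
tcp_pos: [0.4361, 0.0107, 0.2437]
ee_rot: [2.731, 1.521, 0.076]
force: [0.6, 0.1, -0.4]
opening: 0.0884
```

```bash
python3 jl.py
```

```text
34.0 q [-0.2589  0.0832  1.7679  0.0243  1.2455  0.2881] qd [-0.002  0.08   0.138 -0.002 -0.074 -0.   ] tau [  0.09 -30.17 -25.71   0.12   0.68   0.  ] tcp [436.1  10.7 243.7] z [ 0.0494  0.0108 -0.9987]
```

Emit:
move_arm(
  linear=[
    [0, 0, 1],
    [0, 0, 2],
    [0, 0, 2],
    [0, 0, 2],
    [0, 0, 1.5],
    [0, 0, 1],
    [0, 0, 0.5],
    [0, 0, 0],
  ],
  spin=[0, 0, 0, 0, 0, 0, 0, 0],
  grip=[1, 1, 1, 1, 1, 1, 1, 1],
)

```text
time_s: 34.8
tcp_pos: [0.435, 0.0134, 0.1255]
ee_rot: [2.741, 1.526, 0.057]
force: [0.7, -0.2, 0.1]
opening: 0.088
```

```bash
python3 jl.py
```

```text
34.8 q [-0.253   0.2368  1.9277  0.0278  0.9482  0.2859] qd [ 0.001  0.013  0.013  0.001 -0.012 -0.001] tau [-2.000e-02 -3.150e+01 -2.034e+01  1.200e-01 -2.200e-01  0.000e+00] tcp [435.   13.4 125.5] z [ 0.0337  0.0146 -0.9993]
```

Emit:
move_arm(
  linear=[
    [0, 0, -3.5],
    [0, 0, 0],
    [0, 0, -3.5],
    [0, 0, 0],
    [0, 0, -3.5],
    [0, 0, 0],
    [0, 0, -3.5],
    [0, 0, 0],
  ],
  spin=[0, 0, 0, 0, 0, 0, 0, 0],
  grip=[1, 1, 1, 1, 1, 1, 1, 1],
)

```text
time_s: 35.6
tcp_pos: [0.4291, 0.0116, 0.2642]
ee_rot: [2.745, 1.528, 0.051]
force: [-0.4, -0.0, -1.0]
opening: 0.0879
```

```bash
python3 jl.py
```

```text
35.6 q [-0.261   0.062   1.7357  0.0235  1.3205  0.2885] qd [ 0.     0.071  0.146 -0.002 -0.078 -0.001] tau [  0.05 -29.36 -26.22   0.12   0.73   0.  ] tcp [429.1  11.6 264.2] z [ 0.0286  0.0159 -0.9995]
```

Emit:
move_arm(
  linear=[
    [0, 0, 1],
    [0, 0, 2],
    [0, 0, 2],
    [0, 0, 1.5],
    [0, 0, 1],
    [0, 0, 0.5],
    [0, 0, 0],
    [0, 0, 0],
  ],
  spin=[0, 0, 0, 0, 0, 0, 0, 0],
  grip=[1, 1, 1, 1, 1, 1, 1, 1],
)

```text
time_s: 36.4
tcp_pos: [0.4265, 0.0142, 0.1682]
ee_rot: [-2.737, -1.522, -0.035]
force: [-0.0, 0.4, 0.1]
opening: 0.0882
```

```bash
python3 jl.py; python3 go.py 518.2 117.4 240 6.6
```

```text
36.4 q [-0.2562  0.1653  1.8858  0.0255  1.0815  0.2874] qd [ 0.     0.01   0.012 -0.001 -0.01  -0.001] tau [-1.000e-02 -2.996e+01 -2.207e+01  1.200e-01 -5.000e-02 -0.000e+00] tcp [426.5  14.2 168.2] z [ 0.0145  0.0194 -0.9997]
t 36.4 tcp [0.4265 0.0142 0.1682] yaw 58.2 open 0.0882 F [-0.   0.4  0.1] j6 [-15.  16.]
tool cm [13.77  2.36 -6.85] spin 51.58
tool z [ 0.0145  0.0194 -0.9997] tool-y z comp 0.0021 tool-x z comp 0.0242
```

Emit:
move_arm(
  linear=[
    [1, 0.2, -0.2],
    [2, 0.35, -0.3],
    [2, 0.35, -0.3],
    [2, 0.35, -0.3],
    [2, 0.35, -0.3],
    [2, 0.35, -0.3],
    [1.5, 0.3, -0.2],
    [0.7, 0.1, 0],
    [0.3, 0, 0],
    [0, 0, 0],
  ],
  spin=[0, 0, 0, 0, 0, 0, 0, 0, 0, 0],
  grip=[1, 1, 1, 1, 1, 1, 1, 1, 1, 1],
)

```text
time_s: 37.4
tcp_pos: [0.525, 0.1244, 0.1958]
ee_rot: [-2.741, -1.524, -0.049]
force: [-0.5, -0.0, -0.2]
opening: 0.0881
```

```bash
python3 jl.py
```

```text
37.4 q [0.0064 0.366  1.5399 0.0206 1.2109 0.5551] qd [ 0.    -0.001  0.001 -0.    -0.001 -0.001] tau [  0.47 -41.53 -24.8    0.15  -0.09   0.06] tcp [525.  124.4 195.8] z [ 0.0246  0.0194 -0.9995]
```

Emit:
move_arm(
  linear=[
    [0, 0, 0],
    [0, 0, 0],
    [0, 0, 0],
    [0, 0, 0],
    [0, 0, 0],
    [0, 0, 0],
    [0, 0, 0],
    [0, 0, 0],
    [0, 0, 0],
    [0, 0, 0],
  ],
  spin=[3, 6, 7, 7, 7, 7, 6, 5, 3, 1],
  grip=[1, 1, 1, 1, 1, 1, 1, 1, 1, 1],
)

```text
time_s: 38.4
tcp_pos: [0.5218, 0.1201, 0.1961]
ee_rot: [-3.122, -0.1, -0.037]
force: [-0.8, -0.9, 0.3]
opening: 0.088
```

```bash
python3 jl.py;  python3 go.py 518.2 117.4 45 6.6
```

```text
38.4 q [-1.5000e-03  3.5800e-01  1.5506e+00  1.9700e-02  1.2100e+00  1.4987e+00] qd [-0.006 -0.007  0.009 -0.    -0.003  0.168] tau [  0.09 -41.37 -24.47   0.07  -0.14   0.13] tcp [521.8 120.1 196.1] z [ 0.0231  0.0184 -0.9996]
t 38.4 tcp [0.5218 0.1201 0.1961] yaw 3.6 open 0.088 F [-0.8 -0.9  0.3] j6 [-0. 86.]
tool cm [-0.74  0.5  15.09] spin -2.96
tool z [ 0.0231  0.0184 -0.9996] tool-y z comp -0.0169 tool-x z comp 0.0242
```

Emit:
move_arm(
  linear=[
    [0, 0, -3],
    [0, 0, 0],
    [0, 0, -3],
    [0, 0, 0],
    [0, 0, 1],
    [0, 0, 2],
    [0, 0, 2],
    [0, 0, 2],
    [0, 0, 2],
    [0, 0, 2],
  ],
  spin=[0, 0, 0, 0, 0, 0, 0, 0, 0, 0],
  grip=[1, 1, 1, 1, 1, 1, 1, 1, 1, 1],
)

```text
time_s: 39.4
tcp_pos: [0.5188, 0.119, 0.1366]
ee_rot: [-3.122, -0.103, -0.027]
force: [-0.4, 0.2, -0.2]
opening: 0.0884
```

Emit:
move_arm(
  linear=[
    [0, 0, 1.5],
    [0, 0, 1],
    [0, 0, 0.5],
    [0, 0, 0],
    [0, 0, 0],
  ],
  spin=[0, 0, 0, 0, 0],
  grip=[1, 1, 1, 1, 1],
)

```text
time_s: 39.9
tcp_pos: [0.515, 0.1193, 0.0981]
ee_rot: [-3.122, -0.104, -0.009]
force: [-0.8, -0.3, 0.9]
opening: 0.0884
```

```bash
python3 jl.py;  python3 go.py 518.2 117.4 45 6.6
```

```text
39.9 q [-0.0028  0.4709  1.6673  0.0213  0.9983  1.4899] qd [-0.     0.002  0.003 -0.    -0.004 -0.002] tau [-2.000e-02 -4.254e+01 -2.076e+01  6.000e-02 -1.000e-01 -0.000e+00] tcp [515.  119.3  98.1] z [ 0.0052  0.0179 -0.9998]
t 39.9 tcp [0.515  0.1193 0.0981] yaw 3.8 open 0.0884 F [-0.8 -0.3  0.9] j6 [-0. 85.]
tool cm [0.27 0.3  5.31] spin -2.79
tool z [ 0.0052  0.0179 -0.9998] tool-y z comp -0.0175 tool-x z comp 0.0064
```

Emit:
move_arm(
  linear=[
    [0.3, 0.3, 1],
    [0, 0, 1],
    [0, 0, 1],
    [0, 0, 0.8],
    [0, 0, 0.5],
    [0, 0, 0],
    [0, 0, 0],
  ],
  spin=[-2.6, 0, 0, 0, 0, 0, 0],
  grip=[1, 1, 1, 1, 1, 1, 1],
)

```text
time_s: 40.6
tcp_pos: [0.5196, 0.1176, 0.0545]
ee_rot: [-3.119, -0.173, -0.017]
force: [-0.2, 0.3, 0.5]
opening: 0.0879
```

```bash
python3 go.py 518.2 117.4 46 6.6
```

```text
t 40.6 tcp [0.5196 0.1176 0.0545] yaw 6.3 open 0.0879 F [-0.2  0.3  0.5] j6 [-0. 83.]
tool cm [-0.15  0.01  0.85] spin -0.27
tool z [ 0.0096  0.0179 -0.9998] tool-y z comp -0.0167 tool-x z comp 0.0115
```

Emit:
move_arm(
  linear=[
    [-0.15, 0, 0.5],
    [0, 0, 0.3],
    [0, 0, 0],
    [0, 0, 0],
    [0, 0, 0],
    [0, 0, 0],
    [0, 0, 0],
    [0, 0, 0],
    [0, 0, 0],
  ],
  spin=[-0.2, 0, 0, 0, 0, 0, 0, 0, 0],
  grip=[1, 1, 0.8, 0.7, 0.6, 0.5, 0.4, 0.3, 0.3],
  newtons=25,
)

```text
time_s: 41.5
tcp_pos: [0.5186, 0.1176, 0.0468]
ee_rot: [-3.119, -0.178, -0.02]
force: [-0.2, -0.5, -0.5]
opening: 0.0496
```

```bash
python3 go.py 518.2 117.4 46 6.6
```

```text
t 41.5 tcp [0.5186 0.1176 0.0468] yaw 6.5 open 0.0496 F [-0.2 -0.5 -0.5] j6 [-0. 82.]
tool cm [-0.04  0.02  0.08] spin -0.06
tool z [ 0.0115  0.018  -0.9998] tool-y z comp -0.0165 tool-x z comp 0.0135
```

Emit:
move_arm(
  linear=[
    [0, 0, -2],
    [0, 0, 0],
    [0, 0, -2.5],
    [0, 0, 0],
    [0, 0, -2.5],
    [0, 0, 0],
    [0, 0, -2.5],
    [0, 0, 0],
    [0, 0, 0],
    [0, 0, 0],
  ],
  spin=[0, 0, 0, 0, 0, 0, 0, 0, 0, 0],
  grip=[0.3, 0.3, 0.3, 0.3, 0.3, 0.3, 0.3, 0.3, 0.3, 0.3],
)

```text
time_s: 42.5
tcp_pos: [0.5135, 0.1157, 0.1315]
ee_rot: [-3.118, -0.177, 0.004]
force: [0.4, -0.8, -1.5]
opening: 0.0497
```

Emit:
move_arm(
  linear=[
    [0, 0, 0],
    [0, 0, 0],
    [0, 0, 0],
    [0, 0, 0],
    [0, 0, 0],
    [0, 0, 0],
    [0, 0, 0],
    [0, 0, 0],
    [0, 0, 0],
    [0, 0, 0],
  ],
  spin=[-4, -8, -8, -8, -8, -8, -8, -8, -8, -8],
  grip=[0.3, 0.3, 0.3, 0.3, 0.3, 0.3, 0.3, 0.3, 0.3, 0.3],
)

```text
time_s: 43.5
tcp_pos: [0.5078, 0.1157, 0.1163]
ee_rot: [-2.285, -2.111, 0.009]
force: [0.6, 0.4, -1.1]
opening: 0.0494
```

```bash
python3 go.py 548.8 -89 130 90.3
```

```text
t 43.5 tcp [0.5078 0.1157 0.1163] yaw 85.5 open 0.0494 F [ 0.6  0.4 -1.1] j6 [-1.  3.]
tool cm [-20.06   5.66  -1.84] spin -4.84
tool z [-0.0251  0.0182 -0.9995] tool-y z comp -0.0265 tool-x z comp 0.0162
```

Emit:
move_arm(
  linear=[
    [0, 0, -1],
    [-1, 0.2, -1],
    [-2, 0.4, -1],
    [-3, 0.6, 0],
    [-3, 0.6, 0],
    [-3, 0.6, 0],
    [-3, 0.6, 0],
    [-2, 0.4, 0],
    [-1, 0.2, 0],
    [0, 0, 0],
  ],
  spin=[-2, -2, 0, 0, 0, 0, 0, 0, 0, 0],
  grip=[0.3, 0.3, 0.3, 0.3, 0.3, 0.3, 0.3, 0.3, 0.3, 0.3],
)

```text
time_s: 44.5
tcp_pos: [0.5403, -0.0704, 0.1283]
ee_rot: [-2.188, -2.189, 0.024]
force: [-0.0, 0.6, -1.6]
opening: 0.0496
```

```bash
python3 go.py 548.8 -89 100 90.3; python3 - <<'E'
from meas import *
p,d,c=shot("wrist","w11"); o,t,Rm=pose()
P=cloud(c,d); T=(P-t)@Rm
for v in (185,190,210,230,250,270):
    row=T[v]; m=(row[:,2]<-.006)&(row[:,2]>-.03); u=np.where(m)[0]; u=u[(u>240)&(u<400)]
    seg=np.split(u,np.where(np.diff(u)>3)[0]+1); print(v,[(s[0],s[-1],(row[s[0]]*1000).round(1),(row[s[-1]]*1000).round(1),"worldz",(P[v,s[3]:s[-3],2].mean()*1000).round(1)) for s in seg if len(s)>8])
E
```

```text
t 44.5 tcp [ 0.5403 -0.0704  0.1283] yaw 90.0 open 0.0496 F [-0.   0.6 -1.6] j6 [-20. -20.]
tool cm [-1.93  0.97  2.75] spin -0.31
tool z [-0.0441  0.0218 -0.9988] tool-y z comp -0.0441 tool-x z comp 0.0218
185 [(np.int64(254), np.int64(378), array([ 57.8, -24.6, -15.6]), array([ 58. ,  24. , -16.5]), 'worldz', np.float64(143.7))]
190 [(np.int64(254), np.int64(378), array([ 55.6, -25. , -14.3]), array([ 55.8,  24.3, -15.6]), 'worldz', np.float64(143.6))]
210 [(np.int64(256), np.int64(377), array([ 47.9, -24.3, -16.2]), array([ 47.6,  24.4, -15.4]), 'worldz', np.float64(143.6))]
230 [(np.int64(257), np.int64(296), array([ 39.2, -24.5, -15.4]), array([36.7, -9. , -7.4]), 'worldz', np.float64(145.3)), (np.int64(337), np.int64(376), array([36.8,  8.9, -7.8]), array([ 39.2,  24.4, -15.6]), 'worldz', np.float64(144.3))]
250 [(np.int64(258), np.int64(296), array([ 30.1, -24.8, -14.4]), array([27.8, -9.1, -8.6]), 'worldz', np.float64(145.2)), (np.int64(337), np.int64(375), array([ 29.1,   8.8, -12.1]), array([ 30.2,  24.6, -14.9]), 'worldz', np.float64(144.2))]
270 [(np.int64(259), np.int64(296), array([ 20.8, -24.9, -14.4]), array([ 19.5,  -9.1, -11.4]), 'worldz', np.float64(145.2)), (np.int64(336), np.int64(374), array([17. ,  8.9, -6.1]), array([ 20.7,  24.8, -14.2]), 'worldz', np.float64(144.1))]
```

View pics/w11.png

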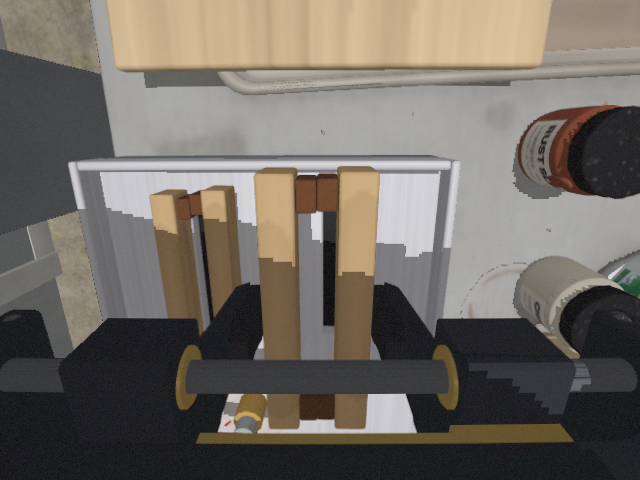

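Emit:
move_arm(
  linear=[
    [-0.5, 0.3, -1],
    [-0.5, 0.3, -2],
    [-0.5, 0.2, -2],
    [-0.4, 0.2, -2],
    [0, 0, -1.5],
    [0, 0, -1],
    [0, 0, -0.5],
    [0, 0, 0],
    [0, 0, 0],
  ],
  spin=[-0.3, 0, 0, 0, 0, 0, 0, 0, 0],
  grip=[0.3, 0.3, 0.3, 0.3, 0.3, 0.3, 0.3, 0.3, 0.3],
)

```text
time_s: 45.45
tcp_pos: [0.5554, -0.0851, 0.2339]
ee_rot: [-2.169, -2.206, 0.024]
force: [-0.8, -0.3, -1.0]
opening: 0.0496
```

```bash
python3 jl.py
```

```text
45.45 q [-0.3628  0.4246  1.3529  0.0051  1.4142 -0.3807] qd [ 0.004 -0.001  0.003 -0.     0.003  0.   ] tau [  0.05 -46.74 -26.27   0.08   0.21  -0.  ] tcp [555.4 -85.1 233.9] z [-0.045   0.0225 -0.9987]
```

Emit:
move_arm(
  linear=[
    [0, 0, 2.5],
    [0, 0, 0],
    [0, 0, 2.5],
    [0, 0, 0],
    [0, 0, 2.5],
    [0, 0, 0],
    [0, 0, 2.5],
    [0, 0, 0],
  ],
  spin=[0, 0, 0, 0, 0, 0, 0, 0],
  grip=[0.3, 0.3, 0.3, 0.3, 0.3, 0.3, 0.3, 0.3],
)

```text
time_s: 46.25
tcp_pos: [0.553, -0.0832, 0.1382]
ee_rot: [-2.171, -2.21, 0.021]
force: [0.3, -0.6, -1.1]
opening: 0.05
```

```bash
python3 jl.py;python3 go.py 548.8 -89 100 90.3
```

```text
46.25 q [-0.3612  0.5045  1.4921  0.0057  1.1906 -0.3811] qd [ 0.002 -0.078 -0.126  0.     0.065 -0.001] tau [-2.000e-02 -4.753e+01 -2.357e+01  8.000e-02 -4.700e-01 -0.000e+00] tcp [553.  -83.2 138.2] z [-0.0408  0.021  -0.9989]
t 46.25 tcp [ 0.553  -0.0832  0.1382] yaw 91.0 open 0.05 F [ 0.3 -0.6 -1.1] j6 [-21. -22.]
tool cm [-0.65 -0.28  3.82] spin 0.68
tool z [-0.0408  0.021  -0.9989] tool-y z comp -0.0404 tool-x z comp 0.0217
```

Emit:
move_arm(
  linear=[
    [0, 0, -1],
    [0, 0, -2],
    [0, 0, -2],
    [0, 0, -2],
    [0, 0, -1.5],
    [0, 0, -1],
    [0, 0, -0.5],
    [0, 0, 0],
    [0, 0, 0],
  ],
  spin=[0, 0, 0, 0, 0, 0, 0, 0, 0],
  grip=[0.3, 0.3, 0.3, 0.3, 0.3, 0.3, 0.3, 0.3, 0.3],
)

```text
time_s: 47.15
tcp_pos: [0.5602, -0.0864, 0.2627]
ee_rot: [-2.184, -2.224, 0.008]
force: [-0.1, 0.4, -2.1]
opening: 0.0499
```

```bash
python3 jl.py
```

```text
47.15 q [-0.3621  0.4036  1.3081  0.0053  1.4541 -0.3806] qd [-0.001 -0.005 -0.006 -0.001  0.005  0.   ] tau [ 3.000e-02 -4.654e+01 -2.694e+01  8.000e-02  1.400e-01 -0.000e+00] tcp [560.2 -86.4 262.7] z [-0.0208  0.0136 -0.9997]
```

Emit:
move_arm(
  linear=[
    [0, 0, 2.5],
    [0, 0, 0],
    [0, 0, 2.5],
    [0, 0, 0],
    [0, 0, 2.5],
    [0, 0, 0],
    [0, 0, 2.5],
    [0, 0, 0],
  ],
  spin=[0, 0, 0, 0, 0, 0, 0, 0],
  grip=[0.3, 0.3, 0.3, 0.3, 0.3, 0.3, 0.3, 0.3],
)

```text
time_s: 47.95
tcp_pos: [0.5599, -0.0858, 0.1672]
ee_rot: [-2.187, -2.226, 0.005]
force: [0.9, -0.1, -0.3]
opening: 0.0498
```

```bash
python3 jl.py;python3 go.py 548.8 -89 100 90.3
```

```text
47.95 q [-0.3612  0.4755  1.4553  0.0058  1.2313 -0.381 ] qd [ 0.002 -0.076 -0.129  0.001  0.067 -0.001] tau [ 3.000e-02 -4.742e+01 -2.449e+01  8.000e-02 -5.300e-01  0.000e+00] tcp [559.9 -85.8 167.2] z [-0.0173  0.0123 -0.9998]
t 47.95 tcp [ 0.5599 -0.0858  0.1672] yaw 91.0 open 0.0498 F [ 0.9 -0.1 -0.3] j6 [-21. -22.]
tool cm [-0.39 -1.    6.73] spin 0.71
tool z [-0.0173  0.0123 -0.9998] tool-y z comp -0.0171 tool-x z comp 0.0127
```

Emit:
move_arm(
  linear=[
    [-0.2, -0.5, 2],
    [0, 0, 0],
    [-0.1, -0.3, 2],
    [0, 0, 0],
    [0, 0, 1.5],
    [0, 0, 0],
    [0, 0, 0],
  ],
  spin=[0.4, 0, 0.3, 0, 0, 0, 0],
  grip=[0.3, 0.3, 0.3, 0.3, 0.3, 0.3, 0.3],
)

```text
time_s: 48.65
tcp_pos: [0.5593, -0.0908, 0.1295]
ee_rot: [-2.214, -2.228, -0.009]
force: [-1.0, 0.0, -0.7]
opening: 0.0498
```

```bash
python3 jl.py;python3 go.py 548.9 -88.6 56 90.3; python3 - <<'E'
from meas import *
p,d,c=shot("wrist","w12"); crop(p,200,150,460,340,3,"c12")
E
```

```text
48.65 q [-0.3702  0.5061  1.5141  0.0064  1.1198 -0.3794] qd [ 0.002 -0.005 -0.009 -0.     0.019 -0.   ] tau [-4.000e-02 -4.599e+01 -2.254e+01  7.000e-02  2.000e-02 -0.000e+00] tcp [559.3 -90.8 129.5] z [ 0.0036  0.0047 -1.    ]
t 48.65 tcp [ 0.5593 -0.0908  0.1295] yaw 90.4 open 0.0498 F [-1.   0.  -0.7] j6 [-21. -22.]
tool cm [ 0.19 -1.07  7.35] spin 0.07
tool z [ 0.0036  0.0047 -1.    ] tool-y z comp 0.0037 tool-x z comp 0.0047
```

View pics/c12.png

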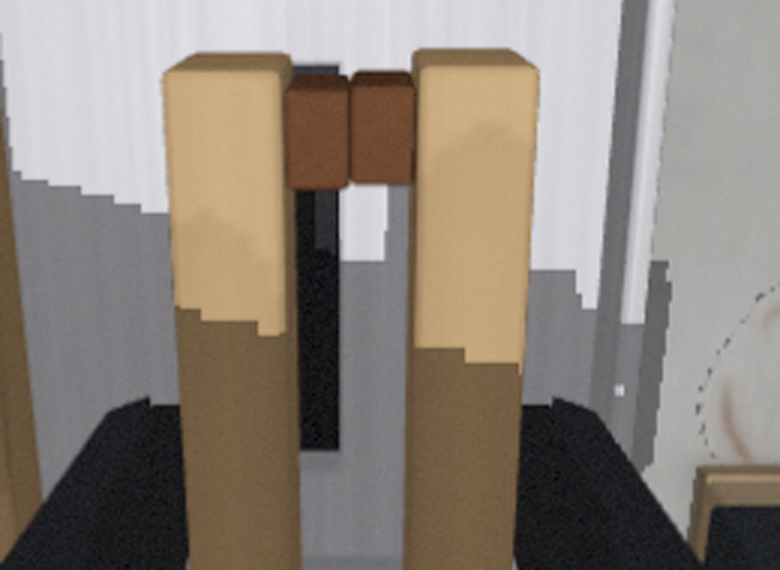

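Emit:
move_arm(
  linear=[
    [0.1, -0.6, 1],
    [0.1, -0.5, 1],
    [0, 0, 1],
    [0, 0, 1],
    [0, 0, 0.5],
    [0, 0, 0],
    [0, 0, 0],
  ],
  spin=[0, 0, 0, 0, 0, 0, 0],
  grip=[0.3, 0.3, 0.3, 0.3, 0.3, 0.3, 0.3],
)

```text
time_s: 49.4
tcp_pos: [0.5478, -0.0885, 0.0818]
ee_rot: [-2.214, -2.229, -0.01]
force: [-0.4, -0.2, -1.0]
opening: 0.0498
```

```bash
python3 go.py 548.9 -88.6 54 90.3; python3 - <<'E'
from meas import *
p,d,c=shot("wrist","w13"); crop(p,200,150,460,340,3,"c13")
E
```

```text
t 49.4 tcp [ 0.5478 -0.0885  0.0818] yaw 90.4 open 0.0498 F [-0.4 -0.2 -1. ] j6 [-21. -22.]
tool cm [-0.03  0.1   2.78] spin 0.08
tool z [ 0.0042  0.0046 -1.    ] tool-y z comp 0.0042 tool-x z comp 0.0045
```

View pics/c13.png

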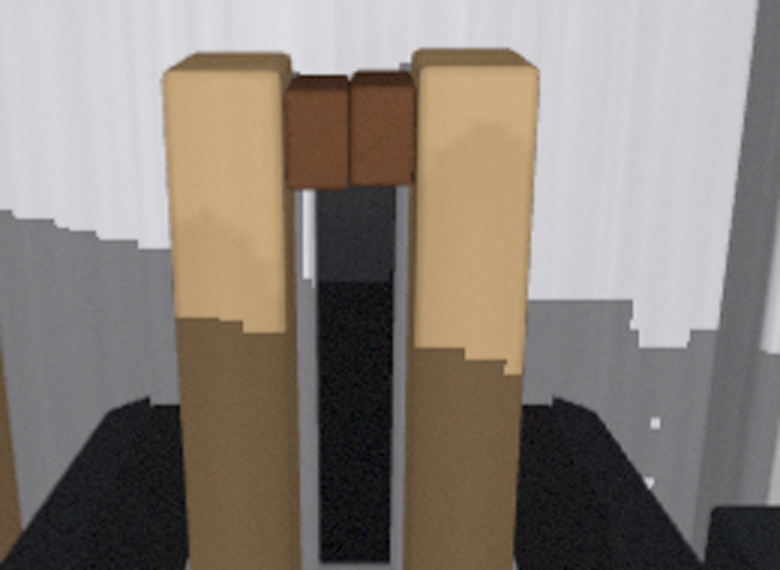

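Emit:
move_arm(
  linear=[
    [0, 0.1, 0.8],
    [0, 0, 0.8],
    [0, 0, 0.5],
    [0, 0, 0],
    [0, 0, 0],
  ],
  spin=[0, 0, 0, 0, 0],
  grip=[0.3, 0.3, 0.3, 0.3, 0.3],
)

```text
time_s: 49.95
tcp_pos: [0.5493, -0.0885, 0.0593]
ee_rot: [2.214, 2.228, 0.01]
force: [0.1, 0.6, -1.5]
opening: 0.0499
```

```bash
python3 go.py 548.9 -88.6 54 90.3
```

```text
t 49.95 tcp [ 0.5493 -0.0885  0.0593] yaw 90.4 open 0.0499 F [ 0.1  0.6 -1.5] j6 [-21. -22.]
tool cm [-0.02 -0.04  0.53] spin 0.08
tool z [ 0.0051  0.0042 -1.    ] tool-y z comp 0.0051 tool-x z comp 0.0042
```

Emit:
move_arm(
  linear=[
    [0, -0.05, 0.3],
    [0, 0, 0.2],
    [0, 0, 0.1],
    [0, 0, 0],
  ],
  spin=[0, 0, 0, 0],
  grip=[0.3, 0.3, 0.3, 0.3],
)

```text
time_s: 50.35
tcp_pos: [0.5491, -0.0886, 0.0541]
ee_rot: [2.213, 2.228, 0.011]
force: [-1.7, 1.3, 1.2]
opening: 0.0498
```

```bash
python3 go.py 548.9 -88.6 54 90.3; python3 - <<'E'
from meas import *
p,d,c=shot("wrist","w14"); crop(p,200,150,460,340,3,"c14")
E
```

```text
t 50.35 tcp [ 0.5491 -0.0886  0.0541] yaw 90.4 open 0.0498 F [-1.7  1.3  1.2] j6 [-21. -22.]
tool cm [ 0.   -0.02  0.01] spin 0.09
tool z [ 0.006   0.0037 -1.    ] tool-y z comp 0.006 tool-x z comp 0.0037
```

View pics/c14.png

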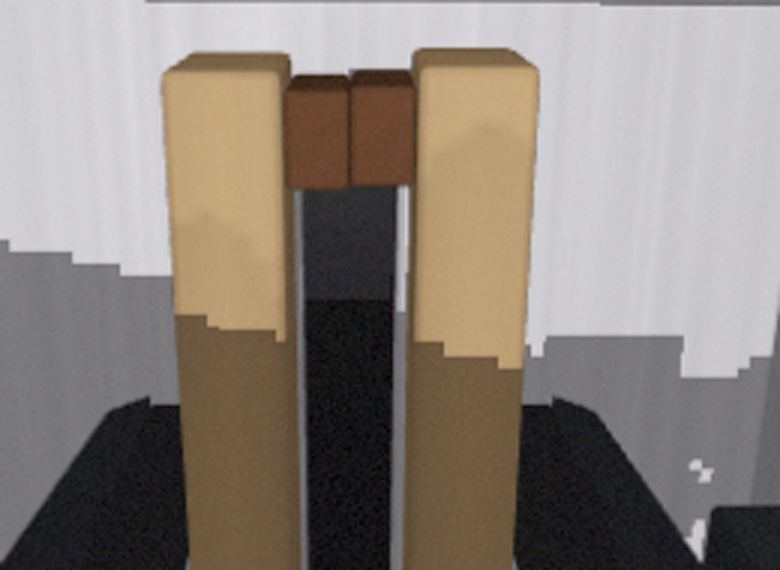

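Emit:
move_arm(
  linear=[
    [0, 0, 0],
    [0, 0, 0],
    [0, 0, 0],
    [0, 0, 0],
    [0, 0, -1.5],
    [0, 0, 0],
    [0, 0, -2.5],
    [0, 0, 0],
    [0, 0, -2.5],
    [0, 0, 0],
  ],
  spin=[0, 0, 0, 0, 0, 0, 0, 0, 0, 0],
  grip=[0.65, 0.7, 0.75, 0.75, 0.75, 0.75, 0.75, 0.75, 0.75, 0.75],
)

```text
time_s: 51.4
tcp_pos: [0.5484, -0.0888, 0.118]
ee_rot: [2.214, 2.228, 0.01]
force: [1.2, -0.4, -0.5]
opening: 0.0663
```

Emit:
move_arm(
  linear=[
    [0, 0, -2.5],
    [0, 0, 0],
    [0, 0, -2.5],
    [0, 0, 0],
    [0, 0, -2.5],
    [0, 0, 0],
    [0, 0, 0],
    [0, 0, 0],
  ],
  spin=[0, 0, 0, 0, 0, 0, 0, 0],
  grip=[1, 1, 1, 1, 1, 1, 1, 1],
)

```text
time_s: 52.2
tcp_pos: [0.5446, -0.0881, 0.1817]
ee_rot: [-2.204, -2.217, 0.001]
force: [0.7, 0.2, 0.3]
opening: 0.0878
```

```bash
python3 go.py 454 240 250 0; python3 - <<'E'
from meas import *
p,d,c=shot("wrist","w15")
p=p[:,:,::-1].copy(); hsv=cv2.cvtColor(p,cv2.COLOR_BGR2HSV); H,S,V=cv2.split(hsv)
P=cloud(c,d); m=(P[...,2]>.062)&(P[...,2]<.085)&(S>60)&(H>8)&(H<25)
print(*rect(m,c,.069,amin=800,roi=(150,80,560,330)),sep="\n")
p,d,c=shot("top","t15"); crop(p,310,200,440,330,4.5,"c15t"); crop(p,100,190,310,340,3.8,"c15b")
E
```

```text
t 52.2 tcp [ 0.5446 -0.0881  0.1817] yaw 90.3 open 0.0878 F [0.7 0.2 0.3] j6 [-22. -22.]
tool cm [32.93 -8.94 -6.39] spin 90.34
tool z [-0.0111  0.0102 -0.9999] tool-y z comp -0.011 tool-x z comp 0.0103
{'px': (209.1, 220.3), 'xy': (455.4, -91.5), 'lw': (128.5, 51.1), 'ang': -89.8}
{'px': (323.8, 226.1), 'xy': (549.2, -90.0), 'lw': (129.5, 49.7), 'ang': -89.5}
```

View pics/w15.png

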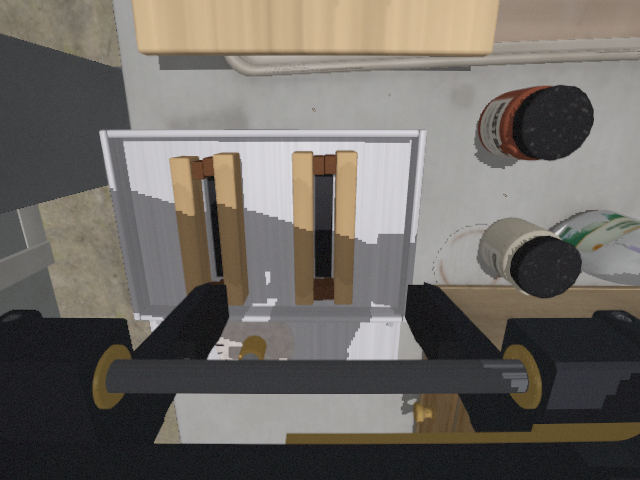

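View pics/c15b.png

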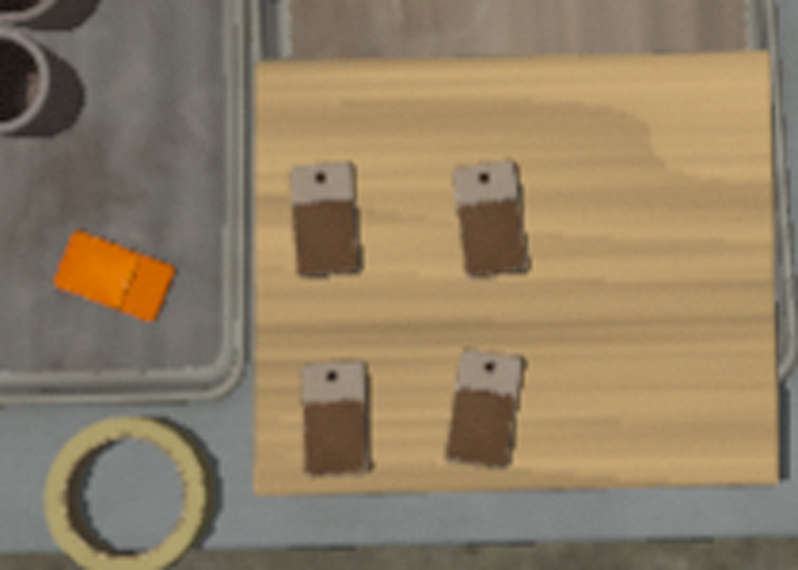

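Emit:
move_arm(
  linear=[
    [0, 0, -0.5],
    [0, 0, -1],
    [0, 0, -1],
    [0, 0, -0.5],
    [0, 0, 0],
    [0, 0, 0],
    [0, 0, 0],
    [0, 0, 0],
    [0, 0, 0],
    [0, 0, 0],
  ],
  spin=[4, 8, 8.5, 8.5, 8.5, 8.5, 8.5, 8.5, 8.5, 8.5],
  grip=[1, 1, 1, 1, 1, 1, 1, 1, 1, 1],
)

```text
time_s: 53.3
tcp_pos: [0.5433, -0.0878, 0.2058]
ee_rot: [-3.116, -0.25, 0.031]
force: [0.8, 0.5, 0.5]
opening: 0.0879
```

```bash
python3 go.py 400 270 260 0
```

```text
t 53.3 tcp [ 0.5433 -0.0878  0.2058] yaw 9.2 open 0.0879 F [0.8 0.5 0.5] j6 [-22.  59.]
tool cm [ -8.52 -37.69  -4.62] spin 9.2
tool z [-0.0207  0.014  -0.9997] tool-y z comp -0.0172 tool-x z comp -0.0182
```

Emit:
move_arm(
  linear=[
    [-0.3, -1.5, -0.2],
    [-0.8, -3, -0.5],
    [-0.8, -3.5, -0.5],
    [-0.8, -4, -0.5],
    [-0.8, -4, -0.5],
    [-0.8, -4, -0.5],
    [-0.8, -4, -0.5],
    [-0.8, -4, -0.5],
    [-0.8, -3.5, -0.5],
    [-0.5, -2, -0.2],
  ],
  spin=[4, 4, 0, 0, 0, 0, 0, 0, 0, 0],
  grip=[1, 1, 1, 1, 1, 1, 1, 1, 1, 1],
)

```text
time_s: 54.3
tcp_pos: [0.4607, 0.2546, 0.2517]
ee_rot: [-3.126, -0.005, 0.046]
force: [0.4, 0.4, 0.1]
opening: 0.0885
```

```bash
python3 go.py 400 270 260 0
```

```text
t 54.3 tcp [0.4607 0.2546 0.2517] yaw 0.2 open 0.0885 F [0.4 0.4 0.1] j6 [ 16. 105.]
tool cm [-6.09 -1.58 -0.63] spin 0.21
tool z [-0.0296  0.0153 -0.9994] tool-y z comp -0.0154 tool-x z comp -0.0295
```

Emit:
move_arm(
  linear=[
    [0, -0.6, 0],
    [0, 0, 0],
    [0, 0, 0],
  ],
  spin=[0, 0, 0],
  grip=[0.8, 0.65, 0.65],
)

```text
time_s: 54.6
tcp_pos: [0.4601, 0.2617, 0.2505]
ee_rot: [-3.127, -0.01, 0.049]
force: [0.1, 0.2, 0.4]
opening: 0.0659
```

```bash
cat > tiles.py <<'E'
from meas import *
import sys
def tiles(name,show=True):
    p,d,c=shot("wrist",name); p=p[:,:,::-1].copy(); hsv=cv2.cvtColor(p,cv2.COLOR_BGR2HSV); H,S,V=cv2.split(hsv)
    P=cloud(c,d)
    m=((V<135)|(S<75))&(P[...,2]>.030)&(P[...,2]<.06)
    m=cv2.morphologyEx(m.astype(np.uint8),cv2.MORPH_OPEN,np.ones((3,3)))
    m[285:]=0
    for r in rect(m,c,.046,amin=500): print(r)
if __name__=="__main__": tiles(sys.argv[1])
E
python3 tiles.py w16; python3 go.py
```

```text
{'px': (256.4, 207.7), 'xy': (449.0, 328.7), 'lw': (72.9, 43.3), 'ang': 2.6}
{'px': (392.1, 193.3), 'xy': (466.5, 183.6), 'lw': (211.6, 126.0), 'ang': -89.3}
{'px': (355.5, 82.0), 'xy': (572.5, 221.8), 'lw': (79.6, 56.6), 'ang': 11.9}
{'px': (613.4, 199.5), 'xy': (486.5, -35.8), 'lw': (256.4, 75.0), 'ang': 18.4}
{'px': (239.8, 74.9), 'xy': (578.5, 342.9), 'lw': (79.3, 73.8), 'ang': 0.2}
{'px': (586.1, 144.5), 'xy': (499.6, -8.6), 'lw': (255.6, 24.3), 'ang': 0.3}
t 54.65 tcp [0.4602 0.2616 0.2504] yaw 0.4 open 0.0624 F [-0.2  0.7 -0.4] j6 [ 16. 106.]
tool z [-0.0313  0.0146 -0.9994] tool-y z comp -0.0147 tool-x z comp -0.0312
```

View pics/w16.png

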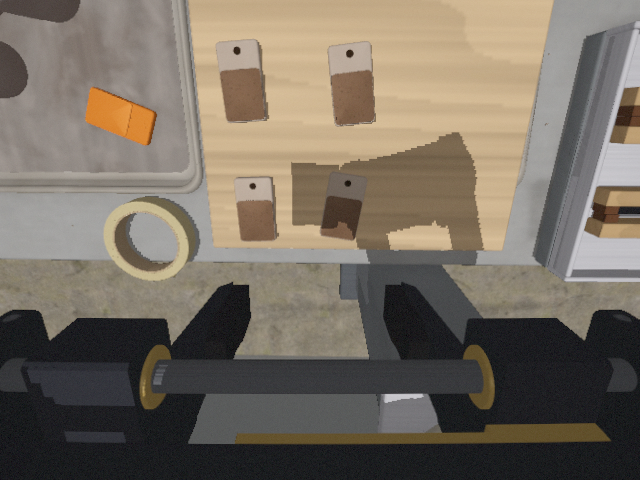

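Emit:
move_arm(
  linear=[
    [0, 0, 2.5],
    [0, 0, 0],
    [0, 0, 2.5],
    [0, 0, 0],
    [0, 0, 2.5],
    [0, 0, 0],
    [0, 0, 2.5],
    [0, 0, 0],
  ],
  spin=[0, 0, 0, 0, 0, 0, 0, 0],
  grip=[0.65, 0.65, 0.65, 0.65, 0.65, 0.65, 0.65, 0.65],
)

```text
time_s: 55.45
tcp_pos: [0.4629, 0.2588, 0.1572]
ee_rot: [-3.125, 0.002, 0.034]
force: [-0.1, -0.1, 0.8]
opening: 0.0574
```

Emit:
move_arm(
  linear=[
    [0, 0, -1],
    [0, 0, -2],
    [0, 0, -2],
    [0, 0, -2],
    [0, 0, -1.5],
    [0, 0, -1],
    [0, 0, -0.5],
    [0, 0, 0],
    [0, 0, 0],
  ],
  spin=[0, 0, 0, 0, 0, 0, 0, 0, 0],
  grip=[0.65, 0.65, 0.65, 0.65, 0.65, 0.65, 0.65, 0.65, 0.65],
)

```text
time_s: 56.35
tcp_pos: [0.468, 0.257, 0.2816]
ee_rot: [-3.119, 0.003, 0.001]
force: [-0.3, -0.9, -0.3]
opening: 0.0573
```

```bash
sed -i 's/m=((V<135)|(S<75))/m=((H<15)|(S<75))/' tiles.py; python3 tiles.py w17; python3 go.py
```

```text
{'px': (596.3, 256.3), 'xy': (402.4, -84.8), 'lw': (110.9, 50.9), 'ang': -89.7}
{'px': (258.8, 213.7), 'xy': (448.8, 329.9), 'lw': (73.1, 41.6), 'ang': 2.4}
{'px': (338.8, 211.1), 'xy': (452.2, 232.1), 'lw': (73.2, 52.1), 'ang': -8.3}
{'px': (606.5, 172.7), 'xy': (501.4, -69.1), 'lw': (81.1, 45.8), 'ang': -89.6}
{'px': (341.5, 103.4), 'xy': (573.3, 247.6), 'lw': (82.3, 74.6), 'ang': 90.0}
{'px': (24.9, 89.7), 'xy': (588.9, 580.5), 'lw': (62.4, 37.9), 'ang': -7.6}
{'px': (244.1, 93.8), 'xy': (577.8, 341.3), 'lw': (81.2, 75.7), 'ang': -1.4}
{'px': (617.0, 77.8), 'xy': (599.2, -54.5), 'lw': (52.6, 47.8), 'ang': -88.6}
{'px': (559.3, 155.7), 'xy': (500.3, -8.8), 'lw': (253.0, 21.3), 'ang': 0.4}
{'px': (78.1, 26.1), 'xy': (647.0, 507.1), 'lw': (55.5, 26.9), 'ang': -36.0}
{'px': (30.5, 11.0), 'xy': (661.2, 551.1), 'lw': (30.1, 24.3), 'ang': 88.4}
t 56.4 tcp [0.468  0.257  0.2815] yaw -0.1 open 0.0572 F [-0.1  0.9  0.9] j6 [ 16. 106.]
tool z [-6.000e-04  2.250e-02 -9.997e-01] tool-y z comp -0.0225 tool-x z comp -0.0007
```

Emit:
move_arm(
  linear=[
    [-0.5, -1.5, 1],
    [-0.5, -2, 2],
    [-0.5, -2, 2],
    [-0.4, -1.3, 2],
    [0, -0.5, 2],
    [0, 0, 2],
    [0, 0, 1.5],
    [0, 0, 1],
    [0, 0, 0.5],
    [0, 0, 0],
  ],
  spin=[-1.2, -1.2, 0, 0, 0, 0, 0, 0, 0, 0],
  grip=[0.65, 0.65, 0.65, 0.65, 0.65, 0.65, 0.65, 0.65, 0.65, 0.65],
)

```text
time_s: 57.4
tcp_pos: [0.4433, 0.3343, 0.132]
ee_rot: [-3.123, -0.064, 0.017]
force: [-0.5, -0.4, -0.3]
opening: 0.0573
```

```bash
python3 tiles.py w18|head -5; python3 go.py 449 330 41 2.4
```

```text
{'px': (567.9, 280.4), 'xy': (423.0, 131.1), 'lw': (81.3, 10.1), 'ang': -87.4}
{'px': (547.3, 235.3), 'xy': (455.2, 167.2), 'lw': (49.8, 17.2), 'ang': -90.0}
{'px': (322.3, 228.3), 'xy': (448.6, 330.3), 'lw': (73.0, 40.2), 'ang': 1.4}
{'px': (451.9, 230.6), 'xy': (452.5, 236.5), 'lw': (72.6, 42.2), 'ang': -9.1}
{'px': (332.2, 137.5), 'xy': (517.9, 323.9), 'lw': (111.0, 13.8), 'ang': -89.5}
t 57.45 tcp [0.4435 0.3344 0.1325] yaw 2.4 open 0.0569 F [ 0.6 -0.5  0.4] j6 [ 24. 111.]
tool cm [0.63 0.62 9.13] spin -0.03
tool z [-0.0105  0.0178 -0.9998] tool-y z comp -0.0182 tool-x z comp -0.0097
```

View pics/w18.png

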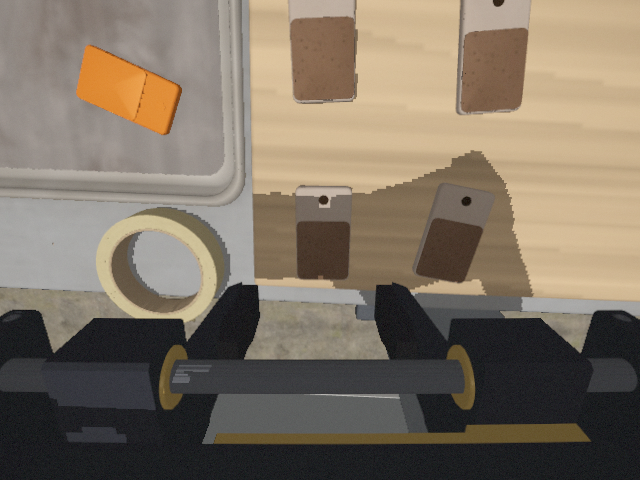

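Emit:
move_arm(
  linear=[
    [0.3, 0.3, 1],
    [0.3, 0.2, 2],
    [0, 0, 2],
    [0, 0, 1.5],
    [0, 0, 0.8],
    [0, 0, 0],
    [0, 0, 0],
  ],
  spin=[1, 0, 0, 0, 0, 0, 0],
  grip=[0.65, 0.65, 0.65, 0.65, 0.65, 0.65, 0.65],
)

```text
time_s: 58.15
tcp_pos: [0.4523, 0.3303, 0.0585]
ee_rot: [-3.121, -0.028, 0.005]
force: [-0.1, 0.3, -0.1]
opening: 0.0572
```

```bash
python3 go.py 448.6 330.3 41 1.4
```

```text
t 58.15 tcp [0.4523 0.3303 0.0585] yaw 1.0 open 0.0572 F [-0.1  0.3 -0.1] j6 [ 24. 112.]
tool cm [-0.37  0.03  1.75] spin -0.38
tool z [-0.0035  0.0206 -0.9998] tool-y z comp -0.0207 tool-x z comp -0.0031
```

Emit:
move_arm(
  linear=[
    [-0.35, 0, 0.6],
    [0, 0, 0.6],
    [0, 0, 0.4],
    [0, 0, 0],
    [0, 0, 0],
  ],
  spin=[-0.4, 0, 0, 0, 0],
  grip=[0.65, 0.65, 0.65, 0.65, 0.65],
)

```text
time_s: 58.65
tcp_pos: [0.4493, 0.331, 0.0429]
ee_rot: [-3.119, -0.04, 0.0]
force: [0.3, -0.6, 0.5]
opening: 0.0574
```

```bash
python3 go.py 448.6 330.3 41 1.4
```

```text
t 58.65 tcp [0.4493 0.331  0.0429] yaw 1.5 open 0.0574 F [ 0.3 -0.6  0.5] j6 [ 24. 111.]
tool cm [-0.07  0.08  0.19] spin 0.05
tool z [-4.000e-04  2.190e-02 -9.998e-01] tool-y z comp -0.0219 tool-x z comp 0.0001
```

Emit:
move_arm(
  linear=[
    [-0.05, 0.1, 0.15],
    [0, 0, 0],
    [0, 0, 0],
    [0, 0, 0],
    [0, 0, 0],
    [0, 0, 0],
  ],
  spin=[0, 0, 0, 0, 0, 0],
  grip=[0.65, 0.5, 0.4, 0.3, 0.3, 0.3],
  newtons=20,
)

```text
time_s: 59.25
tcp_pos: [0.449, 0.33, 0.0417]
ee_rot: [-3.119, -0.039, -0.001]
force: [-0.4, 0.1, -1.0]
opening: 0.0395
```

```bash
python3 go.py 448.6 330.3 41 1.4
```

```text
t 59.25 tcp [0.449  0.33   0.0417] yaw 1.4 open 0.0395 F [-0.4  0.1 -1. ] j6 [ 24. 111.]
tool cm [-0.04 -0.03  0.07] spin 0.05
tool z [ 2.000e-04  2.220e-02 -9.998e-01] tool-y z comp -0.0222 tool-x z comp 0.0008
```

Emit:
move_arm(
  linear=[
    [0, 0, -1],
    [0, 0, -2],
    [0, 0, -2],
    [0, 0, -2],
    [0, 0, -2],
    [0, 0, -1.5],
    [0, 0, -1],
    [0, 0, -0.5],
    [0, 0, 0],
  ],
  spin=[0, 0, 0, 0, 0, 0, 0, 0, 0],
  grip=[0.3, 0.3, 0.3, 0.3, 0.3, 0.3, 0.3, 0.3, 0.3],
)

```text
time_s: 60.15
tcp_pos: [0.4488, 0.3271, 0.171]
ee_rot: [-3.119, -0.04, -0.003]
force: [0.3, -1.9, -0.7]
opening: 0.0397
```

Emit:
move_arm(
  linear=[
    [0.5, 2, 0],
    [0.8, 3.5, 0],
    [0.9, 4, 0],
    [0.9, 4, 0],
    [0.9, 4, 0],
    [0.9, 4, 0],
    [0.9, 4, 0],
    [0.9, 4, 0],
    [0.9, 4, 0],
    [0.9, 4, 0],
  ],
  spin=[0.5, 0.5, 0, 0, 0, 0, 0, 0, 0, 0],
  grip=[0.3, 0.3, 0.3, 0.3, 0.3, 0.3, 0.3, 0.3, 0.3, 0.3],
)

```text
time_s: 61.15
tcp_pos: [0.5365, -0.0568, 0.155]
ee_rot: [-3.117, -0.024, 0.015]
force: [-0.6, 0.8, -0.3]
opening: 0.0395
```

```bash
python3 go.py 549 -127.1 110 0.4
```

```text
t 61.15 tcp [ 0.5365 -0.0568  0.155 ] yaw 0.9 open 0.0395 F [-0.6  0.8 -0.3] j6 [-19.  70.]
tool cm [1.18 7.16 4.31] spin 0.48
tool z [-0.0099  0.024  -0.9997] tool-y z comp -0.0242 tool-x z comp -0.0096
```

Emit:
move_arm(
  linear=[
    [0.4, 2, 0],
    [0.4, 2, 0.5],
    [0.3, 1.2, 0.5],
    [0.2, 0.6, 1],
    [0, 0.2, 1],
    [0, 0, 0.5],
    [0, 0, 0],
    [0, 0, 0],
  ],
  spin=[0.3, 0, 0, 0, 0, 0, 0, 0],
  grip=[0.3, 0.3, 0.3, 0.3, 0.3, 0.3, 0.3, 0.3],
)

```text
time_s: 61.95
tcp_pos: [0.5486, -0.12, 0.1112]
ee_rot: [-3.114, -0.009, 0.027]
force: [0.3, -0.7, -0.7]
opening: 0.0397
```

```bash
python3 go.py 549 -127.1 90 0.4;python3 - <<'E'
from meas import *
p,d,c=shot("wrist","w19")
E
```

```text
t 61.95 tcp [ 0.5486 -0.12    0.1112] yaw 0.4 open 0.0397 F [ 0.3 -0.7 -0.7] j6 [-25.  64.]
tool cm [0.07 0.77 2.1 ] spin -0.04
tool z [-0.0171  0.0274 -0.9995] tool-y z comp -0.0275 tool-x z comp -0.017
```

View pics/w19.png

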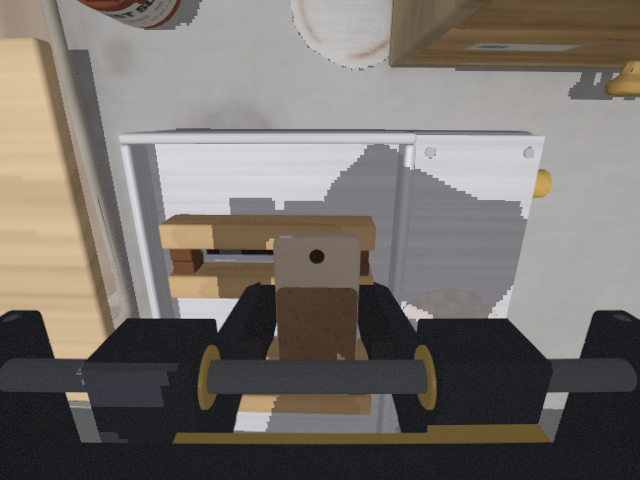

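Emit:
move_arm(
  linear=[
    [0, 0.5, 1],
    [0, 0.3, 0.8],
    [0, 0, 0.5],
    [0, 0, 0],
    [0, 0, 0],
  ],
  spin=[0, 0, 0, 0, 0],
  grip=[0.3, 0.3, 0.3, 0.3, 0.3],
)

```text
time_s: 62.5
tcp_pos: [0.5484, -0.1276, 0.0864]
ee_rot: [-3.114, -0.011, 0.025]
force: [-0.5, 0.3, -0.6]
opening: 0.0395
```

```bash
python3 go.py 549.2 -127.1 73 0.4
```

```text
t 62.5 tcp [ 0.5484 -0.1276  0.0864] yaw 0.4 open 0.0395 F [-0.5  0.3 -0.6] j6 [-25.  64.]
tool cm [ 0.11 -0.01  1.34] spin -0.0
tool z [-0.0163  0.027  -0.9995] tool-y z comp -0.0271 tool-x z comp -0.0161
```

Emit:
move_arm(
  linear=[
    [0.1, 0, 0.5],
    [0, 0, 0.4],
    [0, 0, 0.3],
    [0, 0, 0],
    [0, 0, 0],
  ],
  spin=[0, 0, 0, 0, 0],
  grip=[0.3, 0.3, 0.3, 0.3, 0.3],
)

```text
time_s: 63.0
tcp_pos: [0.5495, -0.1272, 0.0737]
ee_rot: [-3.115, -0.011, 0.024]
force: [1.0, 0.2, -0.2]
opening: 0.0397
```

```bash
python3 go.py 549.2 -127.1 73 0.4;python3 - <<'E'
from meas import *
p,d,c=shot("side","s20"); crop(p,220,240,390,360,4.5,"c20s")
E
```

```text
t 63.0 tcp [ 0.5495 -0.1272  0.0737] yaw 0.4 open 0.0397 F [ 1.   0.2 -0.2] j6 [-25.  64.]
tool cm [-0.03 -0.01  0.07] spin 0.01
tool z [-0.0157  0.0267 -0.9995] tool-y z comp -0.0268 tool-x z comp -0.0155
```

View pics/c20s.png

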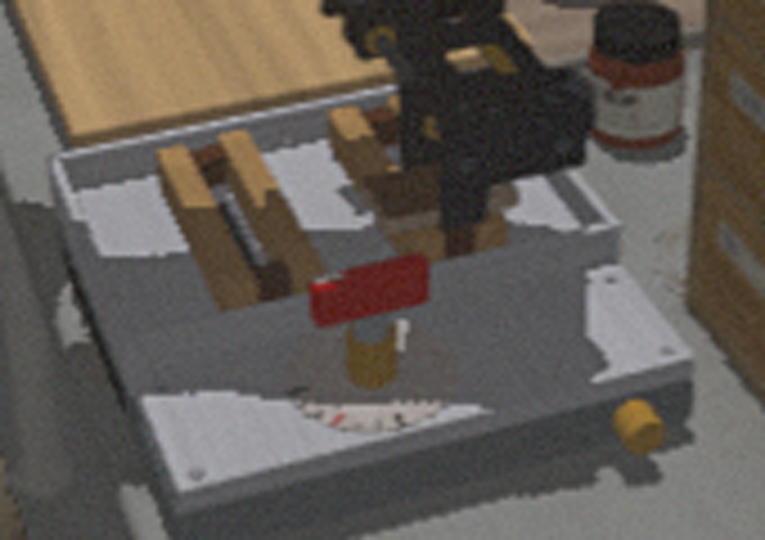

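Emit:
move_arm(
  linear=[
    [0, 0, 0.1],
    [0, 0, 0],
    [0, 0, 0],
    [0, 0, 0],
    [0, 0, 0],
    [0, 0, 0],
    [0, 0, -1],
    [0, 0, -2],
    [0, 0, -2],
    [0, 0, -2],
  ],
  spin=[0, 0, 0, 0, 0, 0, 0, 0, 0, 0],
  grip=[0.3, 0.3, 0.5, 0.55, 0.6, 0.62, 0.62, 0.62, 0.62, 0.62],
)

```text
time_s: 64.05
tcp_pos: [0.5498, -0.1287, 0.1451]
ee_rot: [-3.113, -0.011, 0.029]
force: [0.2, -0.9, -0.2]
opening: 0.0547
```

```bash
python3 go.py 465 260 250 0
```

```text
t 64.05 tcp [ 0.5498 -0.1287  0.1451] yaw 0.4 open 0.0547 F [ 0.2 -0.9 -0.2] j6 [-26.  64.]
tool cm [ -8.39 -39.21  -9.23] spin 0.41
tool z [-0.0188  0.0282 -0.9994] tool-y z comp -0.0283 tool-x z comp -0.0186
```

Emit:
move_arm(
  linear=[
    [-0.4, -1.5, -1],
    [-0.8, -3, -0.5],
    [-1, -4, 0],
    [-1, -4, 0],
    [-1, -4, 0],
    [-1, -4, 0],
    [-1, -4, 0],
    [-1, -4, 0],
    [-0.9, -3.5, 0],
    [-0.5, -2, 0],
  ],
  spin=[0, 0, 0, 0, 0, 0, 0, 0, 0, 0],
  grip=[0.65, 0.65, 0.65, 0.65, 0.65, 0.65, 0.65, 0.65, 0.65, 0.65],
)

```text
time_s: 65.05
tcp_pos: [0.4535, 0.227, 0.1769]
ee_rot: [-3.114, -0.007, 0.019]
force: [0.9, -0.5, -0.2]
opening: 0.0572
```

Emit:
move_arm(
  linear=[
    [-0.1, -0.5, 0],
    [0, 0, 0],
    [0, 0, 0],
  ],
  spin=[5, 4, 0],
  grip=[0.65, 0.65, 0.65],
)

```text
time_s: 65.35
tcp_pos: [0.4481, 0.2373, 0.1776]
ee_rot: [-3.106, 0.235, 0.024]
force: [-0.4, 0.9, 0.6]
opening: 0.0576
```

```bash
python3 tiles.py w21|grep "'lw': (7"; python3 go.py 452.5 236.5 60 -9.1
```

```text
{'px': (321.0, 214.0), 'xy': (452.7, 235.8), 'lw': (72.7, 41.1), 'ang': -9.6}
{'px': (167.1, 80.8), 'xy': (575.4, 337.3), 'lw': (73.4, 45.5), 'ang': 4.1}
{'px': (302.3, 61.9), 'xy': (570.5, 231.3), 'lw': (78.3, 62.2), 'ang': 6.2}
t 65.4 tcp [0.4482 0.2371 0.1776] yaw -8.6 open 0.0568 F [ 0.4 -0.  -0.4] j6 [ 14. 112.]
tool cm [ 0.64  0.3  11.75] spin 0.54
tool z [-0.0136  0.028  -0.9995] tool-y z comp -0.0256 tool-x z comp -0.0176
```

View pics/w21.png

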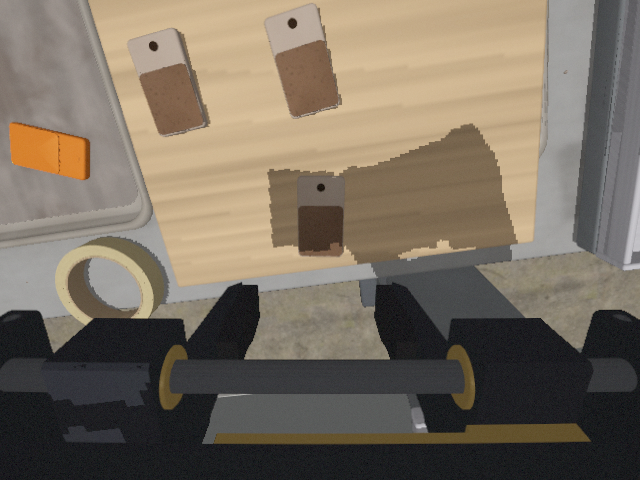

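Emit:
move_arm(
  linear=[
    [0.2, 0.1, 1],
    [0.2, 0.1, 2],
    [0.1, 0, 2],
    [0, 0, 2],
    [0, 0, 2],
    [0, 0, 1.5],
    [0, 0, 0.5],
    [0, 0, 0],
    [0, 0, 0],
  ],
  spin=[0.6, 0, 0, 0, 0, 0, 0, 0, 0],
  grip=[0.65, 0.65, 0.65, 0.65, 0.65, 0.65, 0.65, 0.65, 0.65],
)

```text
time_s: 66.3
tcp_pos: [0.4502, 0.2355, 0.0601]
ee_rot: [-3.106, 0.243, 0.027]
force: [0.1, 0.0, 0.4]
opening: 0.0573
```

```bash
python3 go.py 452.7 236.2 41.5 -9.4
```

```text
t 66.3 tcp [0.4502 0.2355 0.0601] yaw -8.9 open 0.0573 F [0.1 0.  0.4] j6 [ 14. 111.]
tool cm [ 0.27 -0.06  1.86] spin 0.45
tool z [-0.0154  0.0275 -0.9995] tool-y z comp -0.0248 tool-x z comp -0.0195
```

Emit:
move_arm(
  linear=[
    [0.25, 0, 0.6],
    [0, 0, 0.6],
    [0, 0, 0.5],
    [0, 0, 0],
    [0, 0, 0],
  ],
  spin=[0.4, 0, 0, 0, 0],
  grip=[0.65, 0.65, 0.65, 0.65, 0.65],
)

```text
time_s: 66.8
tcp_pos: [0.4536, 0.2357, 0.0431]
ee_rot: [-3.104, 0.255, 0.023]
force: [-0.1, 0.6, 0.3]
opening: 0.0572
```

```bash
python3 go.py 452.7 236.2 41.5 -9.4
```

```text
t 66.8 tcp [0.4536 0.2357 0.0431] yaw -9.4 open 0.0572 F [-0.1  0.6  0.3] j6 [ 13. 111.]
tool cm [-0.09 -0.03  0.17] spin 0.02
tool z [-0.0123  0.0282 -0.9995] tool-y z comp -0.0259 tool-x z comp -0.0167
```

Emit:
move_arm(
  linear=[
    [-0.1, 0, 0.1],
    [0, 0, 0],
    [0, 0, 0],
    [0, 0, 0],
    [0, 0, 0],
    [0, 0, 0],
  ],
  spin=[0, 0, 0, 0, 0, 0],
  grip=[0.65, 0.5, 0.4, 0.3, 0.3, 0.3],
)

```text
time_s: 67.4
tcp_pos: [0.4526, 0.2361, 0.0425]
ee_rot: [-3.104, 0.254, 0.022]
force: [-0.5, -0.4, -0.6]
opening: 0.0396
```

```bash
python3 go.py 452.7 236.2 41.5 -9.4
```

```text
t 67.4 tcp [0.4526 0.2361 0.0425] yaw -9.4 open 0.0396 F [-0.5 -0.4 -0.6] j6 [ 14. 111.]
tool cm [ 0.01 -0.01  0.1 ] spin 0.04
tool z [-0.0116  0.0284 -0.9995] tool-y z comp -0.0262 tool-x z comp -0.0161
```

Emit:
move_arm(
  linear=[
    [0, 0, -1],
    [0, 0, -2],
    [0, 0, -2],
    [0, 0, -2],
    [0, 0, -2],
    [0, 0, -1],
    [0, 0, -0.5],
    [0, 0, 0],
    [0, 0, 0],
  ],
  spin=[0, 0, 0, -2, -4, -3, -0.8, 0, 0],
  grip=[0.3, 0.3, 0.3, 0.3, 0.3, 0.3, 0.3, 0.3, 0.3],
)

```text
time_s: 68.3
tcp_pos: [0.4537, 0.2328, 0.1558]
ee_rot: [-3.113, -0.018, 0.015]
force: [0.0, 0.1, -0.1]
opening: 0.0396
```

Emit:
move_arm(
  linear=[
    [0, 1.5, 0],
    [0, 3, 0],
    [0, 4, 0],
    [0, 4, 0],
    [0, 4, 0],
    [0, 4, 0],
    [0, 4, 0],
    [0, 4, 0],
    [0, 3, 0],
    [0, 1.5, 0],
  ],
  spin=[0, 0, 0, 0, 0, 0, 0, 0, 0, 0],
  grip=[0.3, 0.3, 0.3, 0.3, 0.3, 0.3, 0.3, 0.3, 0.3, 0.3],
)

```text
time_s: 69.3
tcp_pos: [0.4508, -0.1149, 0.1406]
ee_rot: [-3.112, -0.012, 0.031]
force: [0.6, 0.5, -0.9]
opening: 0.0399
```

```bash
python3 go.py 454.3 -127.7 100 0.4
```

```text
t 69.3 tcp [ 0.4508 -0.1149  0.1406] yaw 0.5 open 0.0399 F [ 0.6  0.5 -0.9] j6 [-29.  60.]
tool cm [0.42 1.4  4.01] spin 0.07
tool z [-0.0198  0.0295 -0.9994] tool-y z comp -0.0297 tool-x z comp -0.0196
```

Emit:
move_arm(
  linear=[
    [0.2, 0.6, 1],
    [0.2, 0.4, 1.5],
    [0, 0, 1.2],
    [0, 0, 0.5],
    [0, 0, 0],
    [0, 0, 0],
  ],
  spin=[0, 0, 0, 0, 0, 0],
  grip=[0.3, 0.3, 0.3, 0.3, 0.3, 0.3],
)

```text
time_s: 69.9
tcp_pos: [0.451, -0.1257, 0.0927]
ee_rot: [-3.109, -0.004, 0.038]
force: [0.5, 0.2, -0.5]
opening: 0.0393
```

```bash
python3 go.py 454.3 -127.7 75 0.4
```

```text
t 69.9 tcp [ 0.451  -0.1257  0.0927] yaw 0.2 open 0.0393 F [ 0.5  0.2 -0.5] j6 [-30.  59.]
tool cm [0.37 0.25 1.75] spin -0.23
tool z [-0.0247  0.0324 -0.9992] tool-y z comp -0.0324 tool-x z comp -0.0246
```

Emit:
move_arm(
  linear=[
    [0.3, 0.2, 0.6],
    [0, 0, 0.5],
    [0, 0, 0.3],
    [0, 0, 0],
    [0, 0, 0],
  ],
  spin=[-0.2, 0, 0, 0, 0],
  grip=[0.3, 0.3, 0.3, 0.3, 0.3],
)

```text
time_s: 70.4
tcp_pos: [0.4544, -0.1272, 0.0781]
ee_rot: [-3.11, -0.011, 0.036]
force: [-0.1, -0.0, 0.2]
opening: 0.0393
```

```bash
python3 go.py 454.3 -127.7 73.5 0.4
```

```text
t 70.4 tcp [ 0.4544 -0.1272  0.0781] yaw 0.4 open 0.0393 F [-0.1 -0.   0.2] j6 [-30.  59.]
tool cm [0.   0.07 0.46] spin 0.04
tool z [-0.0233  0.0315 -0.9992] tool-y z comp -0.0317 tool-x z comp -0.0231
```

Emit:
move_arm(
  linear=[
    [0, 0.05, 0.3],
    [0, 0, 0.1],
    [0, 0, 0.05],
    [0, 0, 0],
  ],
  spin=[0, 0, 0, 0],
  grip=[0.3, 0.3, 0.3, 0.3],
)

```text
time_s: 70.8
tcp_pos: [0.4544, -0.1277, 0.0735]
ee_rot: [-3.11, -0.011, 0.035]
force: [0.5, 0.5, 0.0]
opening: 0.0395
```

```bash
python3 go.py 454.3 -127.7 73.5 0.4
```

```text
t 70.8 tcp [ 0.4544 -0.1277  0.0735] yaw 0.4 open 0.0395 F [0.5 0.5 0. ] j6 [-30.  58.]
tool cm [-0.01  0.    0.  ] spin 0.04
tool z [-0.0227  0.0311 -0.9993] tool-y z comp -0.0313 tool-x z comp -0.0225
```

Emit:
move_arm(
  linear=[
    [0, 0, 0.1],
    [0, 0, 0],
    [0, 0, 0],
    [0, 0, 0],
    [0, 0, -1],
    [0, 0, -2],
    [0, 0, -2],
    [0, 0, -2],
    [0, 0, -2],
    [0, 0, -2],
  ],
  spin=[0, 0, 0, 0, 0, 0, 0, 0, 0, 0],
  grip=[0.5, 0.55, 0.62, 0.62, 0.62, 0.62, 0.62, 0.62, 0.62, 0.62],
)

```text
time_s: 71.8
tcp_pos: [0.4561, -0.1307, 0.1882]
ee_rot: [-3.109, -0.011, 0.038]
force: [-0.5, -0.8, 0.4]
opening: 0.0547
```

Emit:
move_arm(
  linear=[
    [0, 0, -1.5],
    [0, 0, -1],
    [0, 0, -0.5],
    [0, 0, 2.5],
    [0, 0, 0],
    [0, 0, 2.5],
    [0, 0, 0],
    [0, 0, 2.5],
    [0, 0, 0],
  ],
  spin=[0, 0, 0, 0, 0, 0, 0, 0, 0],
  grip=[0.65, 0.65, 0.65, 0.65, 0.65, 0.65, 0.65, 0.65, 0.65],
)

```text
time_s: 72.7
tcp_pos: [0.4572, -0.1305, 0.1514]
ee_rot: [-3.114, -0.012, 0.026]
force: [-0.6, 0.5, -0.1]
opening: 0.0573
```

```bash
python3 go.py 454.3 -127.7 73.5 0.4
```

```text
t 72.7 tcp [ 0.4572 -0.1305  0.1514] yaw 0.4 open 0.0573 F [-0.6  0.5 -0.1] j6 [-31.  59.]
tool cm [-0.15 -0.07  7.79] spin 0.04
tool z [-0.0171  0.0278 -0.9995] tool-y z comp -0.0279 tool-x z comp -0.0169
```

Emit:
move_arm(
  linear=[
    [0, 0, -1],
    [0, 0, -2],
    [0, 0, -2],
    [0, 0, -1.5],
    [0, 0, -1],
    [0, 0, -0.5],
    [0, 0, 0],
    [0, 0, 0],
  ],
  spin=[0, 0, 0, 0, 0, 0, 0, 0],
  grip=[0.65, 0.65, 0.65, 0.65, 0.65, 0.65, 0.65, 0.65],
)

```text
time_s: 73.5
tcp_pos: [0.4611, -0.1343, 0.2513]
ee_rot: [-3.122, -0.012, 0.004]
force: [-0.6, -0.1, 0.1]
opening: 0.0573
```

```bash
python3 go.py 454.3 -127.7 73.5 0.4
```

```text
t 73.5 tcp [ 0.4611 -0.1343  0.2513] yaw 0.4 open 0.0573 F [-0.6 -0.1  0.1] j6 [-31.  59.]
tool cm [-0.63 -0.33 17.79] spin 0.05
tool z [-0.0025  0.0192 -0.9998] tool-y z comp -0.0192 tool-x z comp -0.0024
```

Emit:
move_arm(
  linear=[
    [0.4, -1.5, 0.2],
    [0.9, -3, 0.5],
    [1.1, -4, 0.8],
    [1.1, -4, 0.8],
    [1.1, -4, 0.8],
    [1.1, -4, 0.8],
    [1.1, -4, 0.8],
    [1.1, -4, 0.8],
    [0.9, -3.5, 0.5],
    [0.5, -2, 0.3],
  ],
  spin=[0, 0, 0, 0, 0, 0, 0, 0, -2, -3],
  grip=[0.65, 0.65, 0.65, 0.65, 0.65, 0.65, 0.65, 0.65, 0.65, 0.65],
)

```text
time_s: 74.5
tcp_pos: [0.5522, 0.2187, 0.1895]
ee_rot: [-3.12, -0.142, 0.014]
force: [0.3, -0.7, 0.2]
opening: 0.0573
```

Emit:
move_arm(
  linear=[
    [0, -0.6, 0],
    [0, 0, 0],
    [0, 0, 0],
  ],
  spin=[0, 0, 0],
  grip=[0.65, 0.65, 0.65],
)

```text
time_s: 74.8
tcp_pos: [0.5507, 0.2259, 0.1881]
ee_rot: [-3.12, -0.144, 0.019]
force: [0.2, 0.2, 0.1]
opening: 0.0571
```

```bash
python3 tiles.py w22|grep "'lw': (7"; python3 go.py 572.9 231.1 60 5.4
```

```text
{'px': (314.6, 189.6), 'xy': (574.1, 231.3), 'lw': (70.6, 39.6), 'ang': 6.4}
{'px': (195.0, 178.3), 'xy': (575.3, 335.6), 'lw': (72.1, 41.8), 'ang': 4.5}
t 74.85 tcp [0.5507 0.2257 0.1882] yaw 5.3 open 0.0569 F [-0.2  0.4  0.3] j6 [11. 95.]
tool cm [ 2.4 -0.1 12.8] spin -0.14
tool z [-0.0131  0.0174 -0.9998] tool-y z comp -0.0186 tool-x z comp -0.0114
```

View pics/w22.png

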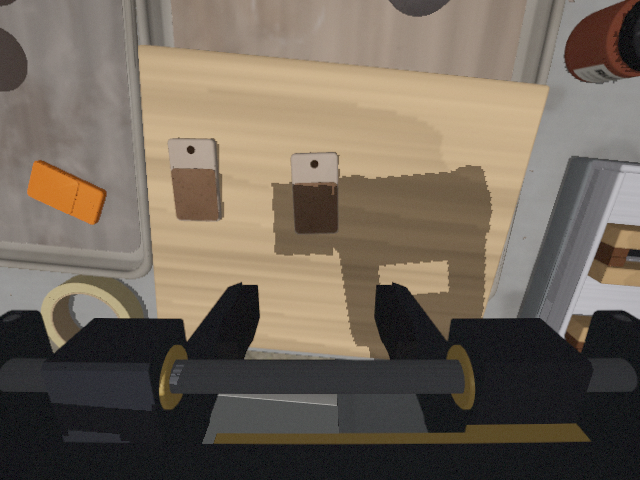

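Emit:
move_arm(
  linear=[
    [0.6, -0.1, 1],
    [0.8, -0.1, 2],
    [0.6, 0, 2],
    [0.3, 0, 2],
    [0, 0, 2],
    [0, 0, 2],
    [0, 0, 1],
    [0, 0, 0.5],
    [0, 0, 0],
    [0, 0, 0],
  ],
  spin=[0, 0, 0, 0, 0, 0, 0, 0, 0, 0],
  grip=[0.65, 0.65, 0.65, 0.65, 0.65, 0.65, 0.65, 0.65, 0.65, 0.65],
)

```text
time_s: 75.85
tcp_pos: [0.5764, 0.2248, 0.0572]
ee_rot: [-3.121, -0.122, 0.014]
force: [0.7, 0.5, -0.2]
opening: 0.0573
```

```bash
python3 go.py 573.5 231.2 42 5.6; python3 - <<'E'
from meas import *
p,d,c=shot("wrist","w23")
E
```

```text
t 75.85 tcp [0.5764 0.2248 0.0572] yaw 4.5 open 0.0573 F [ 0.7  0.5 -0.2] j6 [10. 95.]
tool cm [-0.22 -0.63  1.54] spin -1.11
tool z [-0.0097  0.0173 -0.9998] tool-y z comp -0.018 tool-x z comp -0.0083
```

View pics/w23.png

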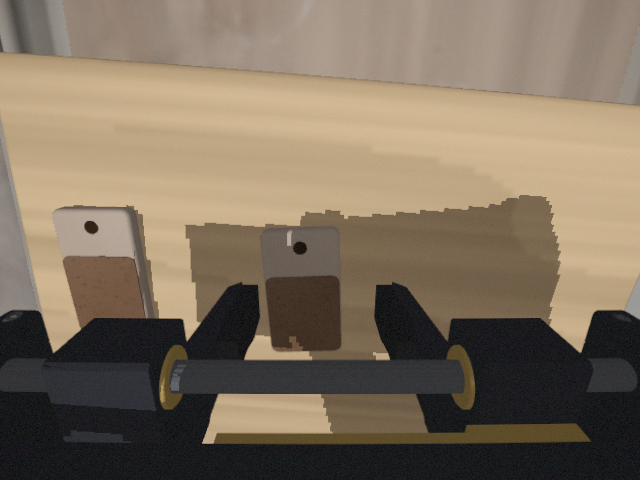

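Emit:
move_arm(
  linear=[
    [-0.1, -0.4, 0],
    [-0.1, -0.25, 0.4],
    [0, 0, 0.5],
    [0, 0, 0.4],
    [0, 0, 0],
    [0, 0, 0],
  ],
  spin=[-1.1, 0, 0, 0, 0, 0],
  grip=[0.65, 0.65, 0.65, 0.65, 0.65, 0.65],
)

```text
time_s: 76.5
tcp_pos: [0.5742, 0.2325, 0.0451]
ee_rot: [-3.119, -0.156, 0.009]
force: [0.9, -0.1, 1.0]
opening: 0.0574
```

```bash
python3 go.py 573.5 231.2 42 5.6
```

```text
t 76.5 tcp [0.5742 0.2325 0.0451] yaw 5.7 open 0.0574 F [ 0.9 -0.1  1. ] j6 [11. 94.]
tool cm [-0.08  0.12  0.31] spin 0.12
tool z [-0.0065  0.018  -0.9998] tool-y z comp -0.0185 tool-x z comp -0.0047
```

Emit:
move_arm(
  linear=[
    [-0.05, 0.1, 0.25],
    [0, 0, 0.05],
    [0, 0, 0],
    [0, 0, 0],
    [0, 0, 0],
    [0, 0, 0],
    [0, 0, 0],
  ],
  spin=[0, 0, 0, 0, 0, 0, 0],
  grip=[0.65, 0.65, 0.5, 0.4, 0.3, 0.3, 0.3],
)

```text
time_s: 77.2
tcp_pos: [0.5739, 0.2312, 0.042]
ee_rot: [-3.119, -0.155, 0.008]
force: [0.2, 0.8, 0.4]
opening: 0.0396
```

```bash
python3 go.py 573.5 231.2 42 5.6
```

```text
t 77.2 tcp [0.5739 0.2312 0.042 ] yaw 5.7 open 0.0396 F [0.2 0.8 0.4] j6 [11. 94.]
tool cm [-0.04 -0.   -0.  ] spin 0.11
tool z [-0.0063  0.018  -0.9998] tool-y z comp -0.0185 tool-x z comp -0.0045
```

Emit:
move_arm(
  linear=[
    [0, 0, -1],
    [0, 0, -2],
    [0, 0, -2],
    [0, 0, -2],
    [0, 0, -2],
    [0, 0, -1],
    [0, 0, -0.5],
    [0, 0, 0],
    [0, 0, 0],
  ],
  spin=[0, 0, 0, 1, 2, 2, 0.4, 0, 0],
  grip=[0.3, 0.3, 0.3, 0.3, 0.3, 0.3, 0.3, 0.3, 0.3],
)

```text
time_s: 78.1
tcp_pos: [0.5745, 0.2292, 0.1556]
ee_rot: [-3.123, -0.005, 0.006]
force: [-0.2, 0.0, -0.5]
opening: 0.0392
```

Emit:
move_arm(
  linear=[
    [-0.5, 1, 0],
    [-1.3, 3, 0],
    [-1.5, 3.5, 0],
    [-1.5, 3.5, 0],
    [-1.5, 3.5, 0],
    [-1.5, 3.5, 0],
    [-1.3, 3.5, 0],
    [-1, 2.5, 0],
    [-0.5, 1.2, 0],
    [0, 0, 0],
  ],
  spin=[0, 0, 0, 0, 0, 0, 0, 0, 0, 0],
  grip=[0.3, 0.3, 0.3, 0.3, 0.3, 0.3, 0.3, 0.3, 0.3, 0.3],
)

```text
time_s: 79.1
tcp_pos: [0.458, -0.0354, 0.1454]
ee_rot: [-3.123, -0.011, 0.023]
force: [0.4, 0.5, -0.7]
opening: 0.0394
```

```bash
python3 go.py 454.5 -57.7 100 0.4
```

```text
t 79.1 tcp [ 0.458  -0.0354  0.1454] yaw 0.4 open 0.0394 F [ 0.4  0.5 -0.7] j6 [-19.  70.]
tool cm [-0.3   2.31  4.51] spin 0.02
tool z [-0.0149  0.0185 -0.9997] tool-y z comp -0.0186 tool-x z comp -0.0147
```

Emit:
move_arm(
  linear=[
    [-0.1, 0.8, 0.5],
    [-0.1, 0.8, 1],
    [-0.1, 0.5, 1.2],
    [0, 0.1, 1],
    [0, 0, 0.5],
    [0, 0, 0],
    [0, 0, 0],
  ],
  spin=[0, 0, 0, 0, 0, 0, 0],
  grip=[0.3, 0.3, 0.3, 0.3, 0.3, 0.3, 0.3],
)

```text
time_s: 79.8
tcp_pos: [0.4536, -0.0562, 0.0979]
ee_rot: [-3.121, -0.017, 0.028]
force: [-0.4, -0.1, -0.0]
opening: 0.0399
```

```bash
python3 go.py 454.5 -57.7 75 0.4
```

```text
t 79.8 tcp [ 0.4536 -0.0562  0.0979] yaw 0.6 open 0.0399 F [-0.4 -0.1 -0. ] j6 [-22.  67.]
tool cm [0.12 0.19 2.28] spin 0.23
tool z [-0.0179  0.02   -0.9996] tool-y z comp -0.0202 tool-x z comp -0.0177
```

Emit:
move_arm(
  linear=[
    [0.1, 0.15, 0.6],
    [0, 0, 0.7],
    [0, 0, 0.5],
    [0, 0, 0.2],
    [0, 0, 0],
    [0, 0, 0],
  ],
  spin=[0.2, 0, 0, 0, 0, 0],
  grip=[0.3, 0.3, 0.3, 0.3, 0.3, 0.3],
)

```text
time_s: 80.4
tcp_pos: [0.4549, -0.0571, 0.0767]
ee_rot: [-3.122, -0.012, 0.026]
force: [0.2, 0.2, 0.3]
opening: 0.0394
```

```bash
python3 go.py 454.5 -57.7 73 0.4; python3 - <<'E'
from meas import *
p,d,c=shot("wrist","w24")
E
```

```text
t 80.4 tcp [ 0.4549 -0.0571  0.0767] yaw 0.5 open 0.0394 F [0.2 0.2 0.3] j6 [-22.  67.]
tool cm [-0.03  0.06  0.37] spin 0.06
tool z [-0.0166  0.0194 -0.9997] tool-y z comp -0.0195 tool-x z comp -0.0164
```

View pics/w24.png

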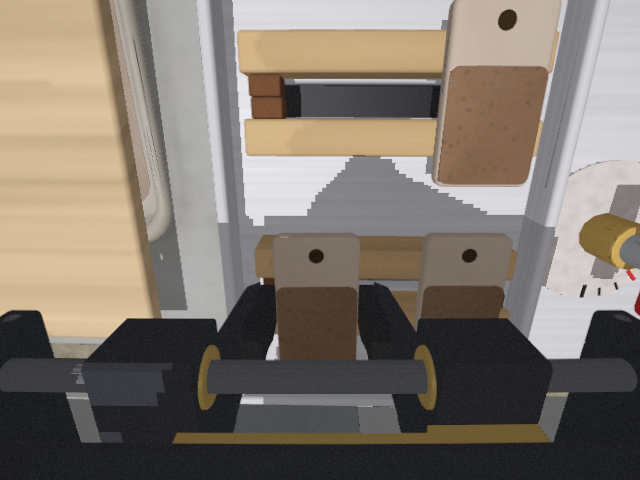

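Emit:
move_arm(
  linear=[
    [0, 0.05, 0.3],
    [0, 0, 0.1],
    [0, 0, 0],
    [0, 0, 0],
  ],
  spin=[0, 0, 0, 0],
  grip=[0.3, 0.3, 0.3, 0.3],
)

```text
time_s: 80.85
tcp_pos: [0.4551, -0.0577, 0.0728]
ee_rot: [-3.122, -0.012, 0.024]
force: [-1.0, 0.0, 0.5]
opening: 0.0397
```

```bash
python3 go.py 454.5 -57.7 73 0.4
```

```text
t 80.85 tcp [ 0.4551 -0.0577  0.0728] yaw 0.5 open 0.0397 F [-1.   0.   0.5] j6 [-22.  67.]
tool cm [-0.06 -0.   -0.02] spin 0.06
tool z [-0.0156  0.019  -0.9997] tool-y z comp -0.0192 tool-x z comp -0.0154
```

Release, rise, and head to tile D.

Emit:
move_arm(
  linear=[
    [0, 0, 0],
    [0, 0, 0],
    [0, 0, 0],
    [0, 0, 0],
    [0, 0, -1],
    [0, 0, -2],
    [0, 0, -2],
    [0, 0, -2],
    [0, 0, -1.5],
    [0, 0, -1],
  ],
  spin=[0, 0, 0, 0, 0, 0, 0, 0, 0, 0],
  grip=[0.5, 0.55, 0.6, 0.62, 0.62, 0.62, 0.62, 0.62, 0.62, 0.62],
)

```text
time_s: 81.85
tcp_pos: [0.4562, -0.0595, 0.1739]
ee_rot: [-3.122, -0.012, 0.025]
force: [-0.2, 0.5, 0.9]
opening: 0.0548
```

Emit:
move_arm(
  linear=[
    [0.3, -1.5, 0],
    [0.8, -3, 0],
    [1, -4, 0],
    [1, -4, 0],
    [1, -4, 0],
    [1, -4, 0],
    [1, -4, 0],
    [1, -4, 0],
    [1, -3.5, 0],
    [0.5, -2, 0],
  ],
  spin=[0, 0, 0, 0, 0, 0, 0, 0, -2, -2],
  grip=[0.65, 0.65, 0.65, 0.65, 0.65, 0.65, 0.65, 0.65, 0.65, 0.65],
)

```text
time_s: 82.85
tcp_pos: [0.5423, 0.2923, 0.1843]
ee_rot: [-3.122, -0.115, 0.017]
force: [-0.3, -0.9, 0.2]
opening: 0.0575
```

```bash
python3 go.py 575.3 335.6 170 4.4
```

```text
t 82.85 tcp [0.5423 0.2923 0.1843] yaw 4.2 open 0.0575 F [-0.3 -0.9  0.2] j6 [ 17. 102.]
tool cm [ 3.62 -4.05  1.47] spin -0.17
tool z [-0.0115  0.0171 -0.9998] tool-y z comp -0.0179 tool-x z comp -0.0102
```

Emit:
move_arm(
  linear=[
    [0.3, -1.8, 0.2],
    [0.3, -1.3, 0.2],
    [0.3, -0.5, 0],
    [0, 0, 0],
    [0, 0, 0],
  ],
  spin=[0, 0, 0, 0, 0],
  grip=[0.65, 0.65, 0.65, 0.65, 0.65],
)

```text
time_s: 83.35
tcp_pos: [0.5481, 0.3327, 0.1809]
ee_rot: [-3.122, -0.122, 0.019]
force: [-0.6, -0.4, 1.0]
opening: 0.0574
```

```bash
python3 tiles.py w25|grep "'lw': (7"; python3 go.py 575.3 335.6 60 4.4
```

```text
{'px': (316.4, 184.5), 'xy': (576.5, 336.6), 'lw': (73.0, 40.2), 'ang': 3.6}
t 83.4 tcp [0.5481 0.3325 0.181 ] yaw 4.5 open 0.0571 F [-1.3  0.5  0.1] j6 [ 20. 106.]
tool cm [ 2.87  0.12 12.07] spin 0.08
tool z [-0.0128  0.0166 -0.9998] tool-y z comp -0.0175 tool-x z comp -0.0115
```

View pics/w25.png

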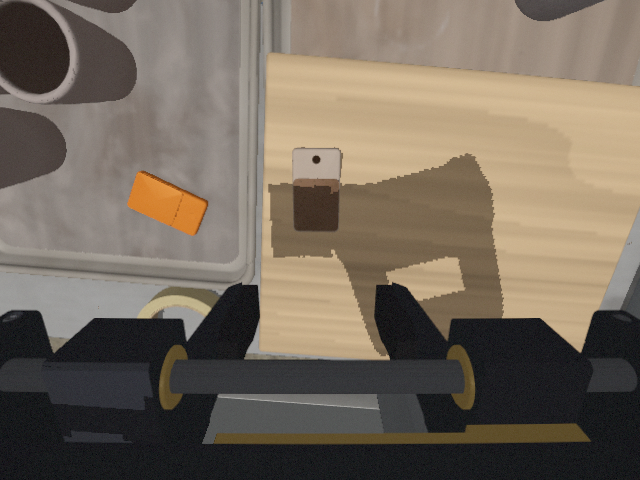

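Emit:
move_arm(
  linear=[
    [0.7, 0, 1],
    [0.9, 0, 2],
    [0.7, 0, 2],
    [0.3, 0, 2],
    [0, 0, 2],
    [0, 0, 1.5],
    [0, 0, 0.7],
    [0, 0, 0.3],
    [0, 0, 0],
    [0, 0, 0],
  ],
  spin=[0.4, 0, 0, 0, 0, 0, 0, 0, 0, 0],
  grip=[0.65, 0.65, 0.65, 0.65, 0.65, 0.65, 0.65, 0.65, 0.65, 0.65],
)

```text
time_s: 84.4
tcp_pos: [0.5772, 0.3312, 0.0589]
ee_rot: [-3.123, -0.097, 0.018]
force: [-0.5, -0.6, -0.5]
opening: 0.0572
```

```bash
python3 go.py 576 336.4 42 4
```

```text
t 84.4 tcp [0.5772 0.3312 0.0589] yaw 3.5 open 0.0572 F [-0.5 -0.6 -0.5] j6 [ 19. 105.]
tool cm [-0.07 -0.5   1.7 ] spin -0.45
tool z [-0.012   0.0162 -0.9998] tool-y z comp -0.0169 tool-x z comp -0.011
```

Emit:
move_arm(
  linear=[
    [-0.1, -0.3, 0.2],
    [0, -0.15, 0.5],
    [0, 0, 0.5],
    [0, 0, 0.3],
    [0, 0, 0],
    [0, 0, 0],
  ],
  spin=[-0.4, 0, 0, 0, 0, 0],
  grip=[0.65, 0.65, 0.65, 0.65, 0.65, 0.65],
)

```text
time_s: 85.0
tcp_pos: [0.5763, 0.3368, 0.0445]
ee_rot: [-3.122, -0.109, 0.013]
force: [0.2, -0.1, 0.1]
opening: 0.0576
```

```bash
python3 go.py 576 336.4 42 4
```

```text
t 85.0 tcp [0.5763 0.3368 0.0445] yaw 4.0 open 0.0576 F [ 0.2 -0.1  0.1] j6 [ 20. 105.]
tool cm [-0.03  0.04  0.25] spin 0.0
tool z [-0.0092  0.0172 -0.9998] tool-y z comp -0.0178 tool-x z comp -0.0079
```

Emit:
move_arm(
  linear=[
    [0, 0, 0.2],
    [0, 0, 0.05],
    [0, 0, 0],
    [0, 0, 0],
    [0, 0, 0],
    [0, 0, 0],
    [0, 0, 0],
  ],
  spin=[0, 0, 0, 0, 0, 0, 0],
  grip=[0.65, 0.65, 0.5, 0.4, 0.3, 0.3, 0.3],
)

```text
time_s: 85.7
tcp_pos: [0.5764, 0.3368, 0.0421]
ee_rot: [-3.122, -0.109, 0.013]
force: [-0.2, 0.6, 0.6]
opening: 0.0395
```

```bash
python3 go.py 576 336.4 42 4
```

```text
t 85.7 tcp [0.5764 0.3368 0.0421] yaw 4.0 open 0.0395 F [-0.2  0.6  0.6] j6 [ 20. 105.]
tool cm [-0.05  0.03  0.01] spin -0.01
tool z [-0.0088  0.0174 -0.9998] tool-y z comp -0.0179 tool-x z comp -0.0075
```

Emit:
move_arm(
  linear=[
    [0, 0, -1],
    [0, 0, -2],
    [0, 0, -2],
    [0, 0, -2],
    [0, 0, -2],
    [0, 0, -1],
    [0, 0, -0.5],
    [0, 0, 0],
    [0, 0, 0],
  ],
  spin=[0, 0, 0, 1, 1.5, 1, 0.2, 0, 0],
  grip=[0.3, 0.3, 0.3, 0.3, 0.3, 0.3, 0.3, 0.3, 0.3],
)

```text
time_s: 86.6
tcp_pos: [0.577, 0.3347, 0.1538]
ee_rot: [-3.124, -0.005, 0.014]
force: [-0.3, -0.0, -0.7]
opening: 0.0395
```

Emit:
move_arm(
  linear=[
    [-0.2, 1.5, 0],
    [-0.3, 3, 0],
    [-0.3, 4, 0],
    [-0.3, 4, 0],
    [-0.3, 4, 0],
    [-0.3, 4, 0],
    [-0.3, 4, 0],
    [-0.3, 4, 0],
    [-0.3, 4, 0],
    [-0.2, 3, 0],
  ],
  spin=[0, 0, 0, 0, 0, 0, 0, 0, 0, 0],
  grip=[0.3, 0.3, 0.3, 0.3, 0.3, 0.3, 0.3, 0.3, 0.3, 0.3],
)

```text
time_s: 87.6
tcp_pos: [0.5453, -0.0298, 0.1382]
ee_rot: [-3.124, -0.02, 0.037]
force: [0.2, 1.1, -0.6]
opening: 0.0395
```

Emit:
move_arm(
  linear=[
    [0, 1, 0],
    [0, 0.3, 0],
    [0, 0, 0],
    [0, 0, 0],
  ],
  spin=[0, 0, 0, 0],
  grip=[0.3, 0.3, 0.3, 0.3],
)

```text
time_s: 88.0
tcp_pos: [0.5446, -0.0442, 0.1359]
ee_rot: [-3.122, -0.016, 0.043]
force: [-0.4, -0.2, -0.2]
opening: 0.0393
```

```bash
python3 go.py 549.4 -57.1 100 0.4
```

```text
t 88.0 tcp [ 0.5446 -0.0442  0.1359] yaw 0.6 open 0.0393 F [-0.4 -0.2 -0.2] j6 [-17.  72.]
tool cm [0.56 1.36 3.55] spin 0.21
tool z [-0.0277  0.0187 -0.9994] tool-y z comp -0.019 tool-x z comp -0.0275
```

Emit:
move_arm(
  linear=[
    [0.3, 0.7, 1.8],
    [0, 0, 0],
    [0.2, 0.5, 1.5],
    [0, 0, 0],
    [0, 0, 1],
    [0, 0, 0],
    [0, 0, 0],
  ],
  spin=[0.2, 0, 0, 0, 0, 0, 0],
  grip=[0.3, 0.3, 0.3, 0.3, 0.3, 0.3, 0.3],
)

```text
time_s: 88.7
tcp_pos: [0.55, -0.0493, 0.0945]
ee_rot: [-3.123, -0.023, 0.038]
force: [0.3, 0.4, -0.9]
opening: 0.0397
```

```bash
python3 go.py 549.4 -57.1 75 0.4
```

```text
t 88.7 tcp [ 0.55   -0.0493  0.0945] yaw 0.9 open 0.0397 F [ 0.3  0.4 -0.9] j6 [-18.  71.]
tool cm [-0.02  0.81  1.93] spin 0.47
tool z [-0.0244  0.0184 -0.9995] tool-y z comp -0.0188 tool-x z comp -0.0242
```

Emit:
move_arm(
  linear=[
    [0, 0.5, 0],
    [0, 0.25, 0.5],
    [0, 0, 0.6],
    [0, 0, 0.5],
    [0, 0, 0],
    [0, 0, 0],
  ],
  spin=[0.4, 0, 0, 0, 0, 0],
  grip=[0.3, 0.3, 0.3, 0.3, 0.3, 0.3],
)

```text
time_s: 89.3
tcp_pos: [0.5499, -0.0572, 0.0777]
ee_rot: [-3.123, -0.011, 0.037]
force: [0.7, -0.5, -0.5]
opening: 0.0398
```

```bash
python3 go.py 549.4 -57.1 73 0.4; python3 - <<'E'
from meas import *
p,d,c=shot("wrist","w26")
E
```

```text
t 89.3 tcp [ 0.5499 -0.0572  0.0777] yaw 0.4 open 0.0398 F [ 0.7 -0.5 -0.5] j6 [-18.  71.]
tool cm [-0.04 -0.01  0.47] spin 0.01
tool z [-0.0235  0.0182 -0.9996] tool-y z comp -0.0183 tool-x z comp -0.0234
```

View pics/w26.png

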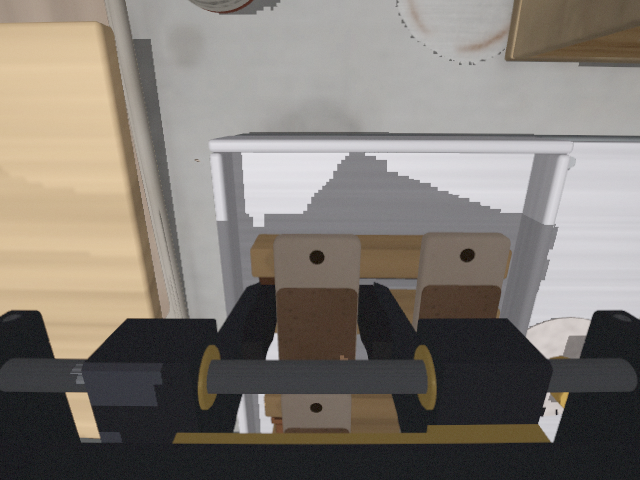

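Emit:
move_arm(
  linear=[
    [0, 0, 0.3],
    [0, 0, 0.2],
    [0, 0, 0],
    [0, 0, 0],
  ],
  spin=[0, 0, 0, 0],
  grip=[0.3, 0.3, 0.3, 0.3],
)

```text
time_s: 89.75
tcp_pos: [0.55, -0.0571, 0.073]
ee_rot: [-3.124, -0.011, 0.035]
force: [-1.9, -1.2, 1.2]
opening: 0.0395
```

```bash
python3 go.py 549.4 -57.1 73 0.4
```

```text
t 89.75 tcp [ 0.55   -0.0571  0.073 ] yaw 0.4 open 0.0395 F [-1.9 -1.2  1.2] j6 [-18.  71.]
tool cm [-0.06 -0.   -0.  ] spin 0.03
tool z [-0.0225  0.0177 -0.9996] tool-y z comp -0.0179 tool-x z comp -0.0223
```

Emit:
move_arm(
  linear=[
    [0, 0, 0],
    [0, 0, 0],
    [0, 0, 0],
    [0, 0, 0],
    [0, 0, -1],
    [0, 0, -2],
    [0, 0, -2],
    [0, 0, -2],
    [0, 0, -2],
    [0, 0, -2],
  ],
  spin=[0, 0, 0, 0, 0, 0, 0, 0, 0, 0],
  grip=[0.5, 0.55, 0.6, 0.62, 0.62, 0.62, 0.62, 0.62, 0.62, 0.62],
)

```text
time_s: 90.75
tcp_pos: [0.5517, -0.0588, 0.188]
ee_rot: [-3.122, -0.011, 0.04]
force: [-0.3, -0.3, -0.0]
opening: 0.0544
```

Emit:
move_arm(
  linear=[
    [-1, 0.3, -2],
    [-2, 0.6, -2],
    [-2.5, 0.6, -1.5],
    [-2, 0.6, -1],
    [-1, 0.3, 0],
    [-0.5, 0, 0],
    [0, 0, 0],
    [0, 0, 0],
  ],
  spin=[0, 0, 0, 0, 0, 0, 0, 0],
  grip=[1, 1, 1, 1, 1, 1, 1, 1],
)

```text
time_s: 91.55
tcp_pos: [0.4615, -0.0853, 0.2633]
ee_rot: [-3.126, -0.012, 0.026]
force: [-0.2, -0.5, -0.1]
opening: 0.0889
```

```bash
python3 go.py; python3 - <<'E'
from meas import *
p,d,c=shot("wrist","w27"); 
p=p[:,:,::-1].copy(); hsv=cv2.cvtColor(p,cv2.COLOR_BGR2HSV); H,S,V=cv2.split(hsv)
P=cloud(c,d); m=(P[...,2]>.0735)&(P[...,2]<.085)&(P[...,1]>-.17); m[285:]=0
m=cv2.morphologyEx(m.astype(np.uint8),cv2.MORPH_OPEN,np.ones((3,3)))
print("tiles",*rect(m,c,.077,amin=300),sep="\n")
m=(P[...,2]>.058)&(P[...,2]<.1)&(S>60)&(H>5)&(H<25)
print("pairs",*rect(m,c,.069,amin=800),sep="\n")
r=((H<8)|(H>172))&(S>150)
print("red",*rect(r,c,.105,amin=15),sep="\n")
shot("top","t27"); p=cv2.imread("pics/t27.png")[:,:,::-1]; crop(p,310,200,440,330,4.5,"c27t")
shot("side","s27"); p=cv2.imread("pics/s27.png")[:,:,::-1]; crop(p,220,240,390,360,4.5,"c27s")
E
```

```text
t 91.55 tcp [ 0.4615 -0.0853  0.2633] yaw 0.5 open 0.0889 F [-0.2 -0.5 -0.1] j6 [-25.  64.]
tool z [-0.0167  0.0155 -0.9997] tool-y z comp -0.0156 tool-x z comp -0.0166
tiles
{'px': (360.5, 213.1), 'xy': (453.9, -129.0), 'lw': (71.2, 40.0), 'ang': 0.6}
{'px': (292.6, 212.0), 'xy': (454.2, -59.2), 'lw': (71.3, 40.1), 'ang': 0.8}
{'px': (365.3, 115.0), 'xy': (548.6, -128.6), 'lw': (71.7, 40.2), 'ang': 0.3}
{'px': (290.2, 114.0), 'xy': (548.9, -58.3), 'lw': (71.7, 39.5), 'ang': 0.3}
pairs
{'px': (326.1, 222.4), 'xy': (448.7, -93.8), 'lw': (131.7, 65.0), 'ang': -89.9}
{'px': (292.0, 127.2), 'xy': (543.2, -67.4), 'lw': (83.1, 59.7), 'ang': -89.5}
{'px': (367.1, 127.9), 'xy': (543.6, -132.6), 'lw': (61.2, 45.1), 'ang': 0.6}
red
{'px': (453.3, 188.5), 'xy': (484.4, -209.4), 'lw': (55.6, 16.8), 'ang': 0.1}
```

View pics/w27.png

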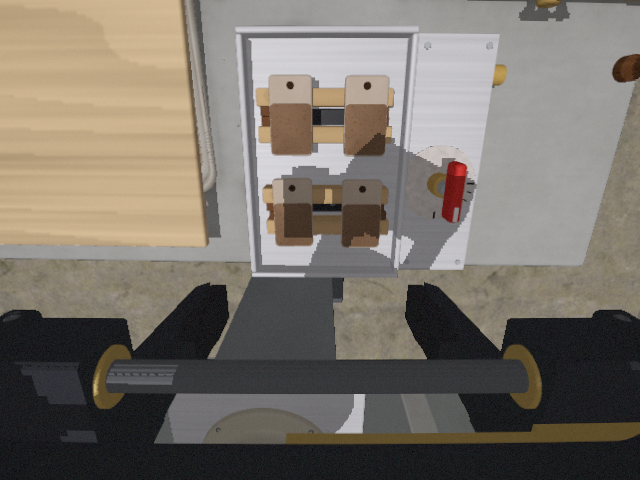

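View pics/c27s.png

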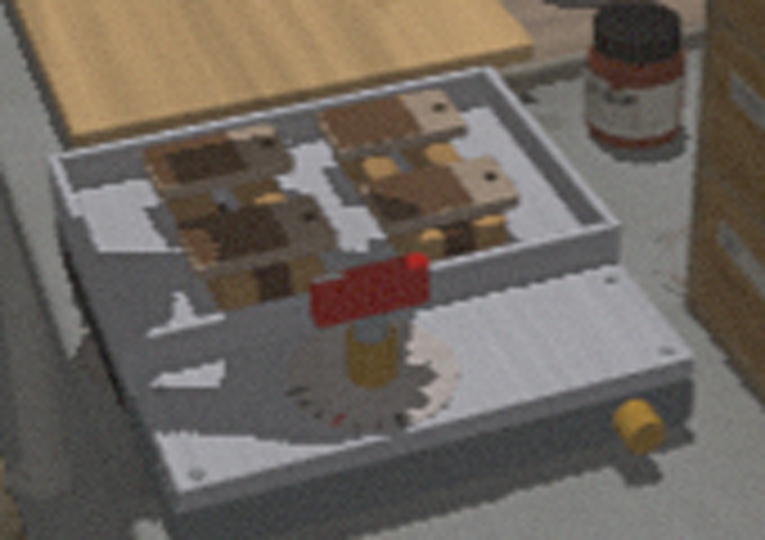

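View pics/t27.png

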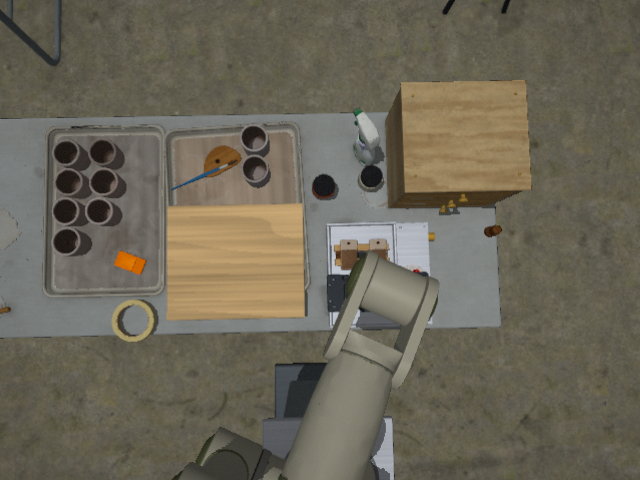

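```bash
python3 - <<'E'
from meas import *
p=cv2.imread("pics/w27.png")[:,:,::-1]; crop(p,240,60,490,260,3.2,"c27w")
E
```

```text
(no output)
```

View pics/c27w.png

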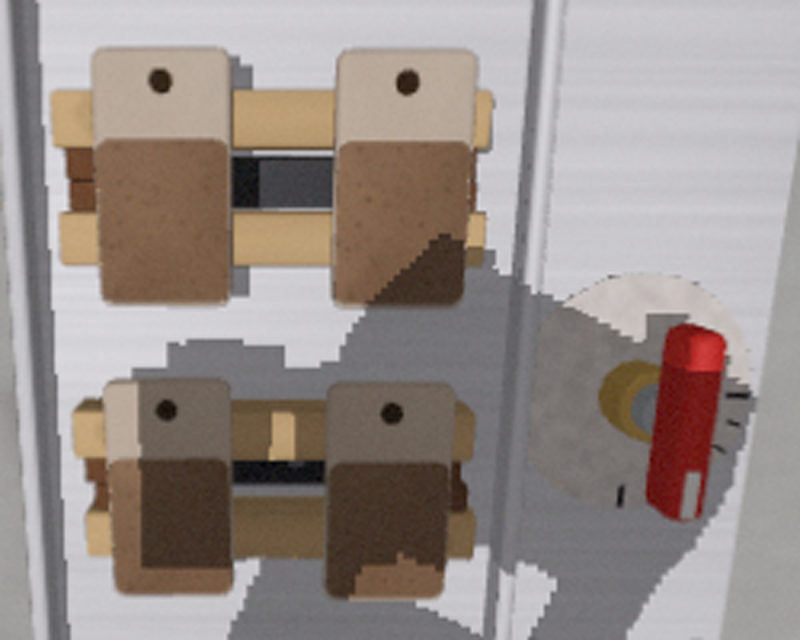

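Emit:
move_arm(
  linear=[
    [0.2, 1, 0],
    [0.3, 2, 0.5],
    [0.3, 2.5, 1],
    [0.4, 2.5, 1.5],
    [0.4, 2, 2],
    [0.2, 1.2, 2],
    [0, 0.5, 1.5],
    [0, 0, 1],
    [0, 0, 0.3],
    [0, 0, 0],
  ],
  spin=[0, 0, 0, 0, 0, 0, 0, 0, 0, 0],
  grip=[0.5, 0.5, 0.5, 0.5, 0.5, 0.5, 0.5, 0.5, 0.5, 0.5],
)

```text
time_s: 92.7
tcp_pos: [0.4816, -0.2098, 0.1571]
ee_rot: [-3.125, -0.015, 0.028]
force: [0.5, 0.3, 0.7]
opening: 0.044
```

```bash
python3 go.py 482 -213.5 120 0.4; python3 - <<'E'
from meas import *
p,d,c=shot("wrist","w28"); 
p=p[:,:,::-1].copy(); hsv=cv2.cvtColor(p,cv2.COLOR_BGR2HSV); H,S,V=cv2.split(hsv)
P=cloud(c,d); m=(P[...,2]>.098)&(P[...,2]<.112); m[290:]=0
print(*rect(m,c,.105,amin=100),sep="\n")
E
```

```text
t 92.7 tcp [ 0.4816 -0.2098  0.1571] yaw 0.5 open 0.044 F [0.5 0.3 0.7] j6 [-36.  53.]
tool cm [0.1  0.43 3.71] spin 0.15
tool z [-0.0177  0.0159 -0.9997] tool-y z comp -0.016 tool-x z comp -0.0175
{'px': (321.9, 251.5), 'xy': (485.9, -213.8), 'lw': (52.2, 11.6), 'ang': 0.3}
```

View pics/w28.png

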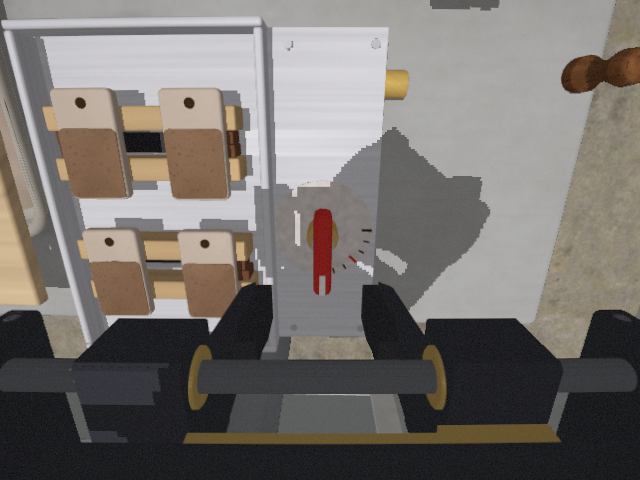

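Emit:
move_arm(
  linear=[
    [0.1, 0.3, 1.5],
    [0, 0.1, 2],
    [0, 0, 1.5],
    [0, 0, 1],
    [0, 0, 0.4],
    [0, 0, 0],
    [0, 0, 0],
  ],
  spin=[0, 0, 0, 0, 0, 0, 0],
  grip=[0.5, 0.5, 0.5, 0.5, 0.5, 0.5, 0.5],
)

```text
time_s: 93.45
tcp_pos: [0.4849, -0.2132, 0.0971]
ee_rot: [-3.132, -0.02, 0.013]
force: [-0.1, -0.8, 0.9]
opening: 0.0444
```

```bash
python3 go.py 482.2 -213.6 87 0.4
```

```text
t 93.45 tcp [ 0.4849 -0.2132  0.0971] yaw 0.7 open 0.0444 F [-0.1 -0.8  0.9] j6 [-36.  53.]
tool cm [-0.26  0.05  1.01] spin 0.33
tool z [-0.0083  0.009  -0.9999] tool-y z comp -0.0091 tool-x z comp -0.0081
```

Emit:
move_arm(
  linear=[
    [-0.25, 0.05, 0.5],
    [0, 0, 0.4],
    [0, 0, 0],
    [0, 0, 0],
    [0, 0, 0],
    [0, 0, 0],
    [0, 0, 0],
    [0, 0, 0],
  ],
  spin=[0.3, 0, 0, 0, 0, 0, 0, 0],
  grip=[0.5, 0.5, 0.4, 0.3, 0.2, 0.1, 0, 0],
  newtons=12,
)

```text
time_s: 94.25
tcp_pos: [0.4827, -0.2123, 0.0889]
ee_rot: [-3.131, -0.011, 0.01]
force: [-1.6, -2.9, -2.3]
opening: 0.0118
```

```bash
python3 go.py 482.2 -213.6 87 45.4
```

```text
t 94.25 tcp [ 0.4827 -0.2123  0.0889] yaw 0.4 open 0.0118 F [-1.6 -2.9 -2.3] j6 [-37.  53.]
tool cm [-0.05  0.13  0.19] spin -44.99
tool z [-0.0067  0.0106 -0.9999] tool-y z comp -0.0107 tool-x z comp -0.0066
```

Gripped (11.8 mm). Turning counterclockwise (spin negative) toward 45°.

Emit:
move_arm(
  linear=[
    [0, 0, 0],
    [0, 0, 0],
    [0, 0, 0],
    [0, 0, 0],
    [0, 0, 0],
    [0, 0, 0],
    [0, 0, 0],
  ],
  spin=[-4, -8, -8, -8, -7, -4, 0],
  grip=[0, 0, 0, 0, 0, 0, 0],
)

```text
time_s: 94.95
tcp_pos: [0.4825, -0.212, 0.0889]
ee_rot: [-2.931, -1.094, 0.005]
force: [0.1, 1.0, -0.6]
opening: 0.0114
```

```bash
python3 go.py 482.2 -213.6 87 45.4
```

```text
t 94.95 tcp [ 0.4825 -0.212   0.0889] yaw 40.9 open 0.0114 F [ 0.1  1.  -0.6] j6 [-37.  12.]
tool cm [-0.13  0.1   0.19] spin -4.46
tool z [-0.0073  0.0112 -0.9999] tool-y z comp -0.0132 tool-x z comp 0.0018
```

Emit:
move_arm(
  linear=[
    [0, 0, 0],
    [0, 0, 0],
    [0, 0, 0],
  ],
  spin=[-3, -1.4, 0],
  grip=[0, 0, 0],
)

```text
time_s: 95.25
tcp_pos: [0.4825, -0.212, 0.0889]
ee_rot: [-2.889, -1.201, 0.004]
force: [-0.5, 1.2, -0.0]
opening: 0.0119
```

```bash
python3 go.py 482.2 -213.6 87 45.4
```

```text
t 95.25 tcp [ 0.4825 -0.212   0.0889] yaw 45.2 open 0.0119 F [-0.5  1.2 -0. ] j6 [-37.   8.]
tool cm [-0.14  0.1   0.19] spin -0.23
tool z [-0.0074  0.0112 -0.9999] tool-y z comp -0.0131 tool-x z comp 0.0028
```

Emit:
move_arm(
  linear=[
    [0, 0, 0],
    [0, 0, 0],
    [0, 0, 0],
    [0, 0, 0],
    [0, 0, 0],
    [0, 0, -1],
    [0, 0, -2],
    [0, 0, -2],
    [0, 0, -2],
    [0, 0, -1],
  ],
  spin=[0, 0, 0, 0, 0, 0, 0, 0, 0, 0],
  grip=[0.1, 0.2, 0.3, 0.4, 0.5, 0.5, 0.5, 0.5, 0.5, 0.5],
)

```text
time_s: 96.25
tcp_pos: [0.4828, -0.2131, 0.1734]
ee_rot: [-2.891, -1.194, 0.005]
force: [0.1, 0.2, 0.2]
opening: 0.0438
```

Emit:
move_arm(
  linear=[
    [0, 0, -1],
    [-1, 0, -1.5],
    [-2, 0, -1.5],
    [-2, 0, -1],
    [-1, 0, 0],
    [-0.5, 0, 0],
    [0, 0, 0],
    [0, 0, 0],
  ],
  spin=[0, 0, 0, 0, 0, 0, 0, 0],
  grip=[1, 1, 1, 1, 1, 1, 1, 1],
)

```text
time_s: 97.05
tcp_pos: [0.4357, -0.2599, 0.2255]
ee_rot: [-2.889, -1.195, 0.005]
force: [0.1, 0.1, 0.1]
opening: 0.0881
```

```bash
python3 go.py; python3 - <<'E'
from meas import *
p,d,c=shot("wrist","w29"); 
p=p[:,:,::-1].copy(); hsv=cv2.cvtColor(p,cv2.COLOR_BGR2HSV); H,S,V=cv2.split(hsv)
P=cloud(c,d); m=(P[...,2]>.098)&(P[...,2]<.112); m[285:]=0
print(*rect(m,c,.105,amin=100),sep="\n")
r=((H<8)|(H>172))&(S>150); print("red",*rect(r,c,.105,amin=100),sep="\n")
m=(P[...,2]>.0735)&(P[...,2]<.085)&(P[...,1]>-.17); m[285:]=0
m=cv2.morphologyEx(m.astype(np.uint8),cv2.MORPH_OPEN,np.ones((3,3)))
print("tiles",*rect(m,c,.077,amin=300),sep="\n")
E
```

```text
t 97.05 tcp [ 0.4357 -0.2599  0.2255] yaw 44.9 open 0.0881 F [0.1 0.1 0.1] j6 [-44.   1.]
tool z [-0.0091  0.0128 -0.9999] tool-y z comp -0.0154 tool-x z comp 0.0026
{'px': (317.9, 145.6), 'xy': (482.0, -213.6), 'lw': (54.1, 11.4), 'ang': 45.4}
{'px': (619.1, 90.8), 'xy': (669.5, -345.1), 'lw': (69.4, 10.3), 'ang': -89.5}
{'px': (569.5, 16.8), 'xy': (669.4, -274.5), 'lw': (35.5, 10.1), 'ang': -90.0}
red
{'px': (318.3, 140.2), 'xy': (482.5, -213.5), 'lw': (53.3, 10.9), 'ang': 45.4}
tiles
{'px': (222.7, 94.1), 'xy': (454.2, -129.6), 'lw': (71.6, 40.2), 'ang': 0.5}
{'px': (290.9, 20.9), 'xy': (540.2, -129.5), 'lw': (56.2, 40.3), 'ang': 0.4}
{'px': (153.7, 33.5), 'xy': (454.4, -60.2), 'lw': (72.4, 41.4), 'ang': 0.9}
```

View pics/w29.png

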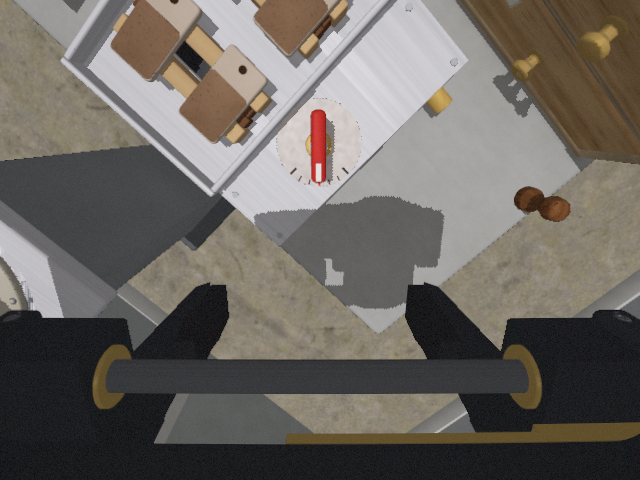

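```bash
python3 - <<'E'
from meas import *
p,d,c=shot("top","t30"); crop(p,100,90,520,340,1.9,"c30t")
p,d,c=shot("side","s30"); crop(p,220,240,390,360,4.5,"c30s")
E
```

```text
(no output)
```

View pics/c30t.png

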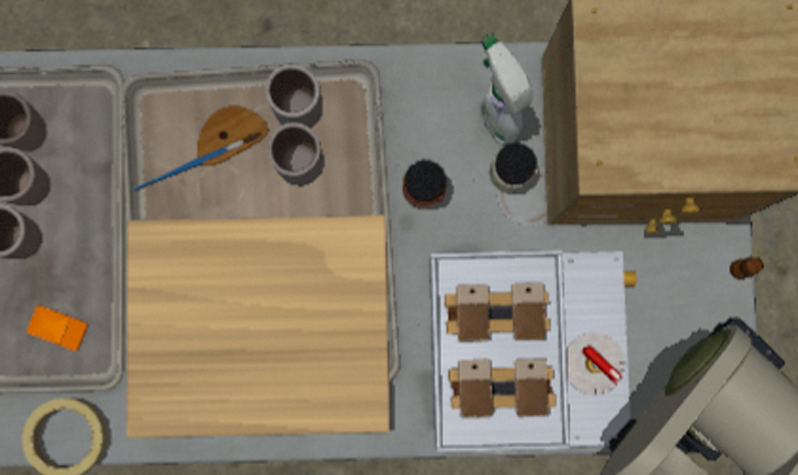

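View pics/c30s.png

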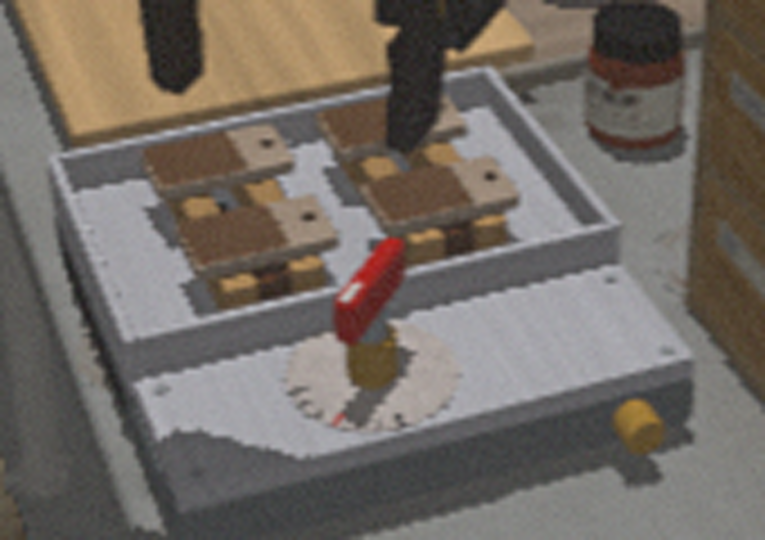

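All four tiles lie flat across the two pairs, the valve mark points at the red tick, the jars, stamp and orange tile look unmoved, and the gripper is clear of everything.

```bash
python3 -c "
from bench import finish_job
print(finish_job())"
```

```text
the job is handed in; nothing more can be done
None
```

The job is done and handed in at about 97 s of the 210 s allowed.

I turned the valve to its shut stop first. Pair b went over the front slot and pair a over the rear slot, each lifted in a single grasp. I then laid all four tiles flat, two across each pair, and opened the valve to the red tick last.

**Last checks:**
- **Tiles:** centred crosswise on the pairs within about 1 mm in the wrist view, lying flat and not stacked.
- **Sticks:** lugs touching, and the gaps centred on the slots within about 1 mm in the close crops.
- **Stick ends:** within each pair the two sticks are offset lengthwise, by about 3 mm in pair b and less in pair a. I left that as it was.
- **Valve:** the bar read 45.4° in world axes, about 45.0° relative to the dryer, which itself sits about 0.35° off. Before opening it read as shut.
- **Left alone:** jars, stamp and orange look-alike looked unmoved, and the gripper ended clear of everything. No tile was seen knocked aside.

**One problem on the way:** the tool drifted out of vertical, up to about 5°, after fast moves while the gripper was empty. I worked it back to about 1–2° with up-and-down moves before grasping and placing. This cost about 20 s.

**Disagreement:** early top-camera and wrist-camera readings of pair b and the valve differed by 3–8 mm, because the slanted view caught the sides of the parts. I used close wrist views for the final positions.

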